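# Load the smoking box: valve shut, lid pinched off, glasses in, lid and valve back

## Robot

A 7-joint arm with a two-finger parallel gripper is mounted at the origin on a cart in front of the work surface, level with it; the furniture and walls round the work are solid. World frame = base frame: x ahead of the robot, y to its left, z up, the work surface at z = 0. Lengths are in m, angles in rad, forces in N, time in s.
With the tool pointing down it reaches from about 0.425 to 0.875 m from the base axis. Payload 4.7 kg.
Tool frame: the origin (TCP) lies midway between the tips of the shut fingers; the grasp point (between the pads) lies 19 mm behind it; z points along the fingers, y is the direction in which the jaws open and shut (so a half turn about z gives the same grasp; the last joint's range is limited). The gripper opens to 87 mm and grips with 3 to 60 N. Pads are 19 mm wide; open, the fingers measure 117 mm over their backs; the gripper's body (75 mm by 190 mm) begins 51 mm behind the grasp point.
Start: joints at [-1.188, 0.321, -0.07, 1.45, 0.023, 1.371, -0.057], TCP at [0.234, 0.606, 0.223] pointing down, gripper open.
Joint ranges: [-2.86, 2.86], [-0.3, 2.09], [-1.38, 1.24], [0.06, 2.45], [-1.56, 4.7], [0.09, 2.05], [-2.69, 2.69]. Speed limits (rad/s): [2.57, 2.57, 3.14, 3.14, 3.14, 3.14, 3.14].

## Interface

Orientations are given as a rotation vector (axis times angle).
In Python, from bench import * gives the robot as it stands. The module is installed in compiled form; this text tells all that it offers.
- The arm moves only by the tool play_rows, never from a script. Its argument "series" is one flat list of numbers, 7 for each row, row after row: the opening in per cent of the stroke, from 0 (shut) to 100 (fully open), then the shift along the tool's x, y, z in m, then the turn, a rotation vector about the tool's x, y, z in degrees. In form: [fingers, tx, ty, tz, rx, ry, rz, fingers, tx, ty, tz, rx, ry, rz, ...]. A call has 1 to 10 rows; each row is the pose to reach, as a shift and turn from the pose commanded when the call began, along the tool's axes at that moment; what a row does not reach only later rows make up. A row lasts 1/12 s, in which the tool goes at most 41.7 mm and 7.16 degrees, less where a joint would pass 70% of its speed; a pose out of reach is approached as far as the arm can. A call with a gripper value outside its range is refused whole. The fingers move at their own pace and stop on an object; "force" is the grip in N (left out, the last holds). Time passes only in rows, so rows that repeat a pose let the fingers close. It gives the time, the measured TCP pose, the force and the opening at its end, in the units of the state.
- get_state(): the state, without advancing time (a new reading comes with each control period).
- get_image(name): name is "scene" or "side" or "wrist"; returns a dict with "frame" (400x640x3 uint8, red, green, blue), "fx", "fy", "cx", "cy" (pixels), "R" (3x3) and "t" (3): a world point X has camera coordinates R X + t. Camera axes: x right, y down, z forward; pixel columns grow to the right and rows downward; lengths in m; the calibration is good to about 2 mm. The wrist camera is an equidistant fisheye: a pixel r from the principal point sees the ray r / f radians off the axis. A picture is of the moment at which its call begins. There is no depth.
- close_job(): hands the job in, once; it reports no verdict.
The state is a dict: "time": time; "joint_positions": joint angles; "qd": joint speeds; "joint_torque": joint torques, N m; "position": TCP position; "tool_rot": TCP orientation; "ft_force": force on the tool from outside, world axes, zero at the start; "torque": the same for the moment, N m; "grip_width": opening from 0.0 (shut) to 1.0 (fully open).
Only numpy, scipy, OpenCV 4.12 (cv2) and the standard library are available. Lean on these libraries where they do the work, as an engineer would, in place of code of your own. Each camera call takes 0.05 s, during which the arm holds its last target.

## Task

Load the cocktail-smoking box: turn the smoke valve fully shut, then pinch the two buttons on the lid's grip block to free the lid, lift it off and set it aside, right way up, on the worktop to the right of the box. Stand each of the two or three shot glasses at the front of the worktop (not those on the tray at the back) upright on the floor of the box, put the lid back so that it lies flat and both bolts have sprung out under their keepers, and only then turn the smoke valve fully open again; the valve must stay shut for as long as the lid is off. Leave the jigger, the silver-topped ornament and the espresso cup where they stand.

Things in the scene. Friction and masses are not known exactly. Their poses are not given: they have to be found in the camera images.
- box_mouth (a point): centre of the open top of the wooden smoking box, in the plane of its rim, 86 mm above the worktop. Fixed; outside 148 (x) x 204 (y) mm, walls 8 mm. Axes are the box's: -x its front (to the robot, give or take the yaw), z up. In the middle of each long wall (x = -66, +66 mm) a steel keeper 30 mm wide juts 5 mm inward, 78.5 to 86 mm above the worktop
- box_floor (a point): centre of the inner floor of the box, 6 mm above the worktop; same axes. Inside 132 (x) x 188 (y) mm, so three glasses fit in a row along y, about 60 mm apart. The smoke pipe leaves the wall at y = -102 mm and carries the valve (35 mm across, at x = -15, y = -144 mm) and ends in an open spout at y = -178 mm, all below 60 mm but for the valve's stem and handle
- valve (a joint): quarter-turn handle of the smoke valve, about an upright axis: 0 = shut (handle across the pipe, pointing to the box's +x, away from the robot), 1.571 = open (along the pipe, pointing away from the box to its -y); stops at both ends. From above it opens clockwise, shuts counter-clockwise. Stays where it is left; turning takes about 0.12 N m
- valve_hinge (a point): point on the handle's turning axis at the handle's mid-height, 84 mm above the worktop, at x = -15, y = -144 mm from box_mouth along the box's axes
- valve_grip (a point): point on the handle's bar 50 mm from its turning axis, where it can be pinched from above. The bar is 12 mm wide and high, ends 72 mm from the axis, black rubber sleeve on its outer half; its +x axis points along the bar away from the turning axis. Below it is nothing higher than 60 mm
- lid_grip (a point): point midway between the two buttons, over the lid's middle, 32 mm above the underside of its plate (32 mm above box_mouth while the lid is on); axes as the box's while on. The grip block is 36 (x) x 44 (y) mm, its top 21.5 mm above this point; the plate's top is 22 mm below it. The buttons are pinched along the lid's x axis
- button_front (a joint): spring button on the lid's -x side: 0 = out, 0.008 m = fully pinched; 2 N to start, 7 N fully in. It draws back a bolt 14 mm wide that sits under the box's keeper and holds the lid. The lid goes on as well as off only while both buttons are pinched (squeeze about 25 N); let go once it is seated, both spring out and lock it
- button_back (a joint): the like button and bolt on the lid's +x side. The bolts lie 8.5 to 14.5 mm below the underside of the lid's plate; their tips are 65.5 mm from the lid's middle when out, 57.5 mm when pinched
- button_front_face (a point): centre of the outer face of the front button, 30 (y) x 34 (z) mm, 29 mm from the lid's middle when out, 21 mm when pinched (so 58 mm over both buttons, 42 mm pinched)
- button_back_face (a point): the like on the back button
- glass_1_mid (a point): shot glass, clear, 61 mm tall, 48 mm across at the rim, 38 mm at the foot, 0.07 kg; the point is on its axis half-way up (30.5 mm), z along its axis upward. May be absent
- glass_2_mid (a point): shot glass, clear, 61 mm tall, 48 mm across at the rim, 38 mm at the foot, 0.07 kg; the point is on its axis half-way up (30.5 mm), z along its axis upward. May be absent
- glass_3_mid (a point): shot glass, clear, 61 mm tall, 48 mm across at the rim, 38 mm at the foot, 0.07 kg; the point is on its axis half-way up (30.5 mm), z along its axis upward. May be absent
- jigger_mid (a point): bystander: steel double jigger, 47 mm across, 94 mm tall; point at its middle. Not to be moved
- stopper_mid (a point): bystander: bar ornament with black foot and silver top, 55 mm across, 162 mm tall; point at its middle. Not to be moved
- cup_mid (a point): bystander: white espresso cup, 58 x 87 x 56 mm; point at its middle. Not to be moved. Between it and the box the worktop is free for the lid, but for the glasses, from x = 0.34 to 0.63 and y = -0.25 to -0.53; farther back stands a tall vase of corks, and from x = 0.65 a wall cabinet hangs 0.46 m above the worktop
- lid: the loose lid, 0.36 kg: wooden plate 148 (x) x 204 (y) x 10 mm; origin in the middle of its underside, 86 mm above the worktop when on the box. Four round-ended rubber feet near its corners reach 15.5 mm below the plate and locate it inside the box with 2 mm of play; set aside right way up it stands on them. It may go back on end for end
- glass_1: the shot glass as a whole; origin at the centre of its foot
- glass_2: the shot glass as a whole; origin at the centre of its foot
- glass_3: the shot glass as a whole; origin at the centre of its foot
Not all that is in view belongs to the job. What is shaped like the glass_3 but orange is not meant.

How it is judged:
On the way, in this order (a step that is already met when the one before it is completed fails the run):
1. the smoke valve is turned fully shut with the lid still on (x of lid_grip in the frame of box_mouth between -0.006 and 0.006 m and y of lid_grip in the frame of box_mouth between -0.006 and 0.006 m and z of lid_grip in the frame of box_mouth between 0.029 and 0.035 m and angle between lid_grip's own z axis and vertical below 0.05 rad and value of joint valve below 0.1 rad), for 0.2 s.
2. both buttons are pinched in together with the lid still on (x of lid_grip in the frame of box_mouth between -0.006 and 0.006 m and y of lid_grip in the frame of box_mouth between -0.006 and 0.006 m and z of lid_grip in the frame of box_mouth between 0.029 and 0.035 m and angle between lid_grip's own z axis and vertical below 0.05 rad and value of joint each of button_front, button_back above 0.0055 m), for 0.1 s.
3. the lid is off and stands on the worktop beside the box, let go (horizontal distance between lid_grip and box_mouth above 0.15 m and height (world z) of lid_grip below 0.056 m and angle between lid_grip's own z axis and vertical below 0.1 rad and contact force between the fingers and lid below 0.2 N), for 0.2 s.
4. every glass stands upright on the floor of the box, let go (x of glass_1_mid in the frame of box_mouth between -0.066 and 0.066 m and y of glass_1_mid in the frame of box_mouth between -0.094 and 0.094 m and z of glass_1_mid in the frame of box_mouth between -0.06 and -0.043 m and angle between each of glass_1_mid, glass_2_mid, glass_3_mid's own z axis and vertical below 0.15 rad and x of glass_2_mid in the frame of box_mouth between -0.066 and 0.066 m and y of glass_2_mid in the frame of box_mouth between -0.094 and 0.094 m and z of glass_2_mid in the frame of box_mouth between -0.06 and -0.043 m and x of glass_3_mid in the frame of box_mouth between -0.066 and 0.066 m and y of glass_3_mid in the frame of box_mouth between -0.094 and 0.094 m and z of glass_3_mid in the frame of box_mouth between -0.06 and -0.043 m and contact force between the fingers and glass_1 below 0.2 N and contact force between the fingers and glass_2 below 0.2 N and contact force between the fingers and glass_3 below 0.2 N), for 0.3 s.
5. the lid is back on, flat, both bolts out under their keepers, valve still shut (x of lid_grip in the frame of box_mouth between -0.006 and 0.006 m and y of lid_grip in the frame of box_mouth between -0.006 and 0.006 m and z of lid_grip in the frame of box_mouth between 0.029 and 0.035 m and angle between lid_grip's own z axis and vertical below 0.05 rad and value of joint each of button_front, button_back below 0.0025 m and x of glass_1_mid in the frame of box_mouth between -0.066 and 0.066 m and y of glass_1_mid in the frame of box_mouth between -0.094 and 0.094 m and z of glass_1_mid in the frame of box_mouth between -0.06 and -0.043 m and angle between each of glass_1_mid, glass_2_mid, glass_3_mid's own z axis and vertical below 0.15 rad and x of glass_2_mid in the frame of box_mouth between -0.066 and 0.066 m and y of glass_2_mid in the frame of box_mouth between -0.094 and 0.094 m and z of glass_2_mid in the frame of box_mouth between -0.06 and -0.043 m and x of glass_3_mid in the frame of box_mouth between -0.066 and 0.066 m and y of glass_3_mid in the frame of box_mouth between -0.094 and 0.094 m and z of glass_3_mid in the frame of box_mouth between -0.06 and -0.043 m and value of joint valve below 0.2 rad and contact force between the fingers and lid below 0.2 N), for 0.2 s.
6. the smoke valve is turned fully open (x of lid_grip in the frame of box_mouth between -0.006 and 0.006 m and y of lid_grip in the frame of box_mouth between -0.006 and 0.006 m and z of lid_grip in the frame of box_mouth between 0.029 and 0.035 m and angle between lid_grip's own z axis and vertical below 0.05 rad and value of joint each of button_front, button_back below 0.0025 m and value of joint valve above 1.45 rad), for 0.2 s.
At the end, for the whole second after the job is handed in: The lid lies flat on the box (within 6 mm of its middle, 3 mm of its seated height, 0.05 rad), both buttons within 2.5 mm of fully out; every glass present stands in the box within 0.15 rad of upright with its foot on the floor; the valve is within 0.12 rad of fully open; all at rest (all of step 6 and x of glass_1_mid in the frame of box_mouth between -0.066 and 0.066 m and y of glass_1_mid in the frame of box_mouth between -0.094 and 0.094 m and z of glass_1_mid in the frame of box_mouth between -0.06 and -0.043 m and angle between each of glass_1_mid, glass_2_mid, glass_3_mid's own z axis and vertical below 0.15 rad and x of glass_2_mid in the frame of box_mouth between -0.066 and 0.066 m and y of glass_2_mid in the frame of box_mouth between -0.094 and 0.094 m and z of glass_2_mid in the frame of box_mouth between -0.06 and -0.043 m and x of glass_3_mid in the frame of box_mouth between -0.066 and 0.066 m and y of glass_3_mid in the frame of box_mouth between -0.094 and 0.094 m and z of glass_3_mid in the frame of box_mouth between -0.06 and -0.043 m and linear speed of each of lid, glass_1, glass_2, glass_3 below 0.02 m/s); the robot touches nothing.
It fails at once if the valve is more than 0.35 rad open while the lid is off the box (value of joint valve above 0.35 rad and (z of lid_grip in the frame of box_mouth above 0.055 m or horizontal distance between lid_grip and box_mouth above 0.05 m)).
It fails at once if the bar jigger is moved more than 30 mm or knocked over (distance of jigger_mid from where it was at the start of the episode above 0.03 m or angle between jigger_mid's own z axis and vertical above 0.3 rad).
It fails at once if the ornament stopper is moved more than 30 mm or knocked over (distance of stopper_mid from where it was at the start of the episode above 0.03 m or angle between stopper_mid's own z axis and vertical above 0.3 rad).
It fails at once if the espresso cup is moved more than 30 mm or knocked over (distance of cup_mid from where it was at the start of the episode above 0.03 m or angle between cup_mid's own z axis and vertical above 0.3 rad).
Of glass_1, glass_2, glass_3 only 2 to 3 are there at a start; the rules pass over those that are not, and their reading is None.
At some moment in a run one of lid may be knocked a few centimetres aside while the robot is not near it.
It also fails if it takes over 210 s, if anything falls off the work surface, if the arm or the gripper's body presses on something with over 40 N, if the wrist force passes 120 N, or if a joint passes its speed limit or range.

## Working session

There is one attempt and no reset: what is moved stays moved. The work goes in short steps, Python scripts to look and compute and a tool call to move; the robot and the scene stay as the last step left them, time stands still between calls to the robot, and variables do not carry over. Pictures are saved under pics/ and viewed, and the job is handed in when it is done.

Besides the shell and the picture viewer there is one more tool, called after ">>>" by a JSON object that holds its "method" and its "body", one argument or row to a line. play_rows: Moves the arm, as the interface text tells. Its arguments: {"type":"object","properties":{"series":{"type":"array"},"force":{"type":"number"}},"required":["series"]}

```bash
mkdir -p pics; ls; cat > h.py <<'E'
from bench import *
import numpy as np, cv2
from scipy.spatial.transform import Rotation as Ro
def snap(n,tag):
    d=get_image(n); cv2.imwrite(f'pics/{tag}.png',cv2.cvtColor(d['frame'],cv2.COLOR_RGB2BGR)); 
    np.savez(f'pics/{tag}.npz',**{k:d[k] for k in d}); return d
def load(tag): 
    z=np.load(f'pics/{tag}.npz'); return {k:z[k] for k in z}
def ray(d,u,v,fish=False):
    x=(u-d['cx'])/d['fx'];y=(v-d['cy'])/d['fy']
    if fish:
        r=np.hypot(x,y); s=np.sin(r)/r if r>1e-9 else 1; c=np.array([x*s,y*s,np.cos(r)])
    else: c=np.array([x,y,1.])
    R=np.array(d['R']);t=np.array(d['t'])
    o=-R.T@t; v_=R.T@c; return o,v_/np.linalg.norm(v_)
def onz(d,u,v,z,fish=False):
    o,r=ray(d,u,v,fish); return o+r*(z-o[2])/r[2]
def proj(d,X,fish=False):
    c=np.array(d['R'])@np.array(X)+np.array(d['t'])
    if fish:
        n=np.hypot(c[0],c[1]);th=np.arctan2(n,c[2]);k=th/max(n,1e-9);x,y=c[0]*k,c[1]*k
    else: x,y=c[0]/c[2],c[1]/c[2]
    return np.array([d['fx']*x+d['cx'],d['fy']*y+d['cy']])
def st():
    s=get_state(); print('t',round(s['time'],2),'p',np.round(s['position'],4),'rv',np.round(s['tool_rot'],4),'w',round(s['grip_width'],3),'f',np.round(s['ft_force'],1)); return s
def move(target,rz_world_yaw=None):
    pass
def crop(tag,x0,y0,x1,y1,k,out):
    im=cv2.imread(f'pics/{tag}.png')[y0:y1,x0:x1]; cv2.imwrite(f'pics/{out}.png',cv2.resize(im,None,fx=k,fy=k,interpolation=cv2.INTER_CUBIC))
E
python3 - <<'E'
from h import *
s=st(); print(s)
for n in ['scene','side','wrist']:
    d=snap(n,n+'0'); print(n,d['fx'],d['fy'],d['cx'],d['cy'],np.round(-np.array(d['R']).T@d['t'],3),np.round(d['R'],3))
E
```

```text
pics
t 0.0 p [0.2342 0.6058 0.2215] rv [-5.7600e-01 -3.0881e+00  2.9000e-03] w 1.001 f [-1.2  1.2  0.5]
{'time': 0.0, 'joint_positions': array([-1.18785759,  0.32182043, -0.07008489,  1.45167552,  0.02261753,
        1.37077538, -0.05688604]), 'qd': array([-0.00026088,  0.00059392,  0.00086094,  0.00133569, -0.00092399,
       -0.00081596,  0.0004184 ]), 'joint_torque': array([ 3.02434291e-04, -4.91294003e+01, -4.03856384e-01, -3.12529135e+01,
       -6.40573818e-02,  4.35344561e-02,  1.59770711e-04]), 'position': array([0.23420119, 0.60575521, 0.22146292]), 'tool_rot': array([-5.75974473e-01, -3.08810308e+00,  2.94841090e-03]), 'ft_force': array([-1.16286392,  1.15635834,  0.45644665]), 'torque': array([-0.04329608,  0.01951333,  0.03596553]), 'grip_width': 1.000510164810462}
scene 468.6719677811659 468.6719677811659 322.4894600539156 198.77958278471567 [ 0.368 -1.337  0.864] [[ 0.996 -0.092  0.013]
 [-0.043 -0.572 -0.819]
 [ 0.083  0.815 -0.573]]
side 446.45531515861234 446.45531515861234 314.55419431542117 194.73841143111568 [-0.063 -1.101  0.985] [[ 0.84  -0.542 -0.   ]
 [-0.358 -0.554 -0.752]
 [ 0.408  0.632 -0.659]]
wrist 309.70691628693146 309.70691628693146 321.4632581860444 197.39723094615758 [0.171 0.631 0.382] [[ 0.362  0.932 -0.002]
 [ 0.902 -0.35   0.252]
 [ 0.234 -0.093 -0.968]]
```

View pics/scene0.png

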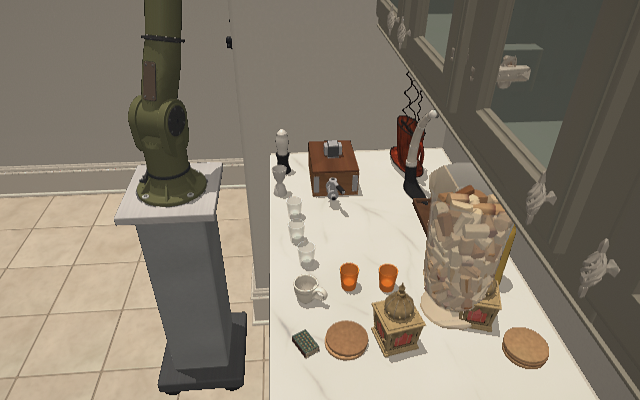

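View pics/side0.png

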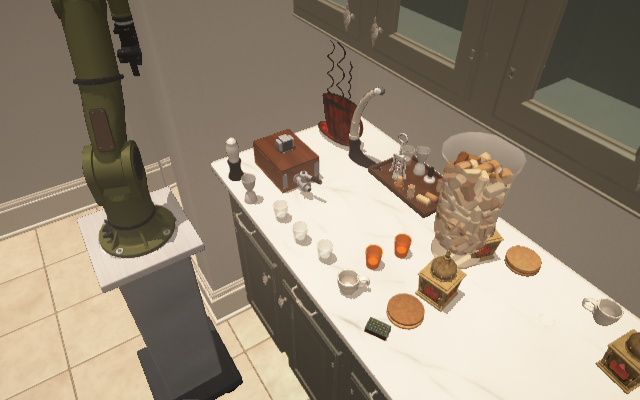

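View pics/wrist0.png

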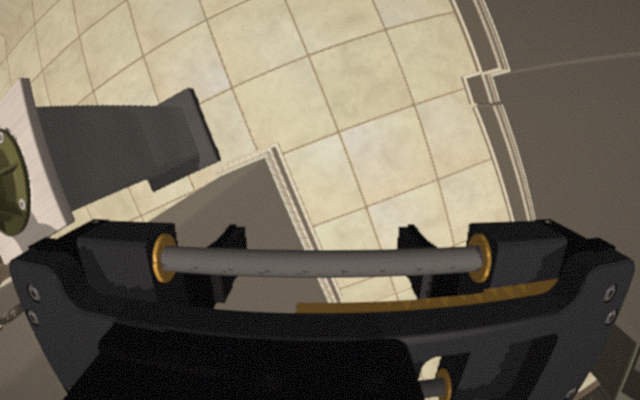

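The scene view shows three clear glasses at the front edge, at (294,208), (297,231) and (307,254). The orange glasses at (349,277) and (387,277) are decoys. The box is at (333,165), the valve at (336,188), the cup at (308,289), the jigger at (280,180) and the ornament at (283,150). I'll enlarge to measure and confirm.

```bash
python3 - <<'E'
from h import *
crop('scene0',262,120,402,310,4,'c1'); crop('side0',210,110,370,300,4,'c2')
im=cv2.imread('pics/c1.png');print(im.shape)
d=load('scene0')
for n,p in dict(worktopBL=(271,150),worktopBR=(428,150),floorcorner=(254,323),front=(270,300)).items():
    print(n,np.round(onz(d,*p,0),3))
print('wallcorner floor', np.round(onz(d,254,323,-0.9),3))
E
```

```text
(760, 560, 3)
worktopBL [0.329 0.224 0.   ]
worktopBR [0.923 0.182 0.   ]
floorcorner [ 0.288 -0.599  0.   ]
front [ 0.325 -0.531  0.   ]
wallcorner floor [ 0.204  0.169 -0.9  ]
```

View pics/c1.png

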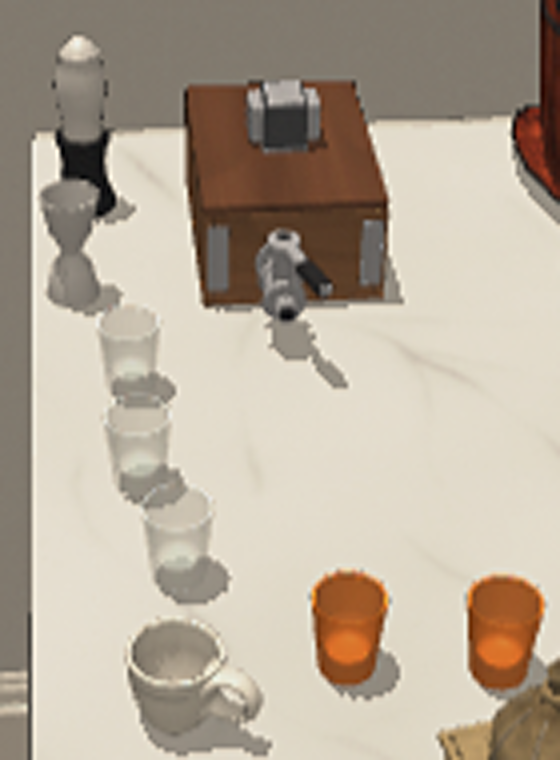

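View pics/c2.png

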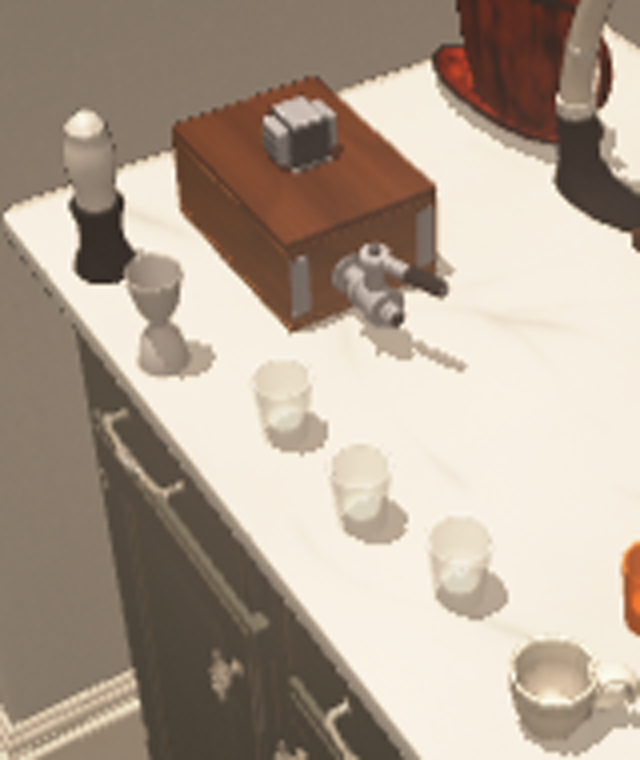

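```bash
python3 - <<'E'
from h import *
d=load('wrist0')
for p in [(275,150),(325,290),(215,185),(470,75),(188,90),(215,158),(60,225)]:
    print(p,np.round(onz(d,*p,-0.9,True),3), np.round(onz(d,*p,0,True),3))
d=load('scene0')
# vertical edge check: project x=.2,y=.17 at z=0..1
for X in [(.2,.2,-.9),(.2,.2,0),(.2,.2,.5),(.234,.606,.22),(0,0,0),(0,0,-.9)]: print(X,proj(d,X))
E
```

```text
(275, 150) [ 0.221  0.401 -0.9  ] [0.186 0.562 0.   ]
(325, 290) [ 0.915  0.358 -0.9  ] [0.393 0.55  0.   ]
(215, 185) [ 0.259  0.09  -0.9  ] [0.197 0.47  0.   ]
(470, 75) [ 0.198  1.319 -0.9  ] [0.179 0.836 0.   ]
(188, 90) [-0.177  0.142 -0.9  ] [0.067 0.485 0.   ]
(215, 158) [ 0.15   0.141 -0.9  ] [0.165 0.485 0.   ]
(60, 225) [ 0.08  -0.997 -0.9  ] [0.144 0.146 0.   ]
(0.2, 0.2, -0.9) [253.33571116 318.0368085 ]
(0.2, 0.2, 0) [235.87464404 154.31230969]
(0.2, 0.2, 0.5) [220.79482429  12.91568637]
(0.234, 0.606, 0.22) [244.92293059  59.18034412]
(0, 0, 0) [171.42027203 186.22517805]
(0, 0, -0.9) [206.45830556 356.19709415]
```

```bash
python3 - <<'E'
from h import *
crop('wrist0',0,60,420,330,1.9,'w0c')
crop('side0',40,0,260,240,3,'s0c')
d=load('side0')
for X in [(.21,.2,-.9),(.21,.2,0),(.21,.2,.8),(.21,.4,0.5),(.234,.606,.22),(.234,.606,.42)]: print(X,proj(d,X))
E
```

```text
(0.21, 0.2, -0.9) [216.93730268 318.03168306]
(0.21, 0.2, 0) [180.27173004 173.26295722]
(0.21, 0.2, 0.8) [113.09134261 -91.98911419]
(0.21, 0.4, 0.5) [125.35621585  12.57117471]
(0.234, 0.606, 0.22) [137.42588876  70.31785466]
(0.234, 0.606, 0.42) [122.56008914  17.1731778 ]
```

View pics/w0c.png

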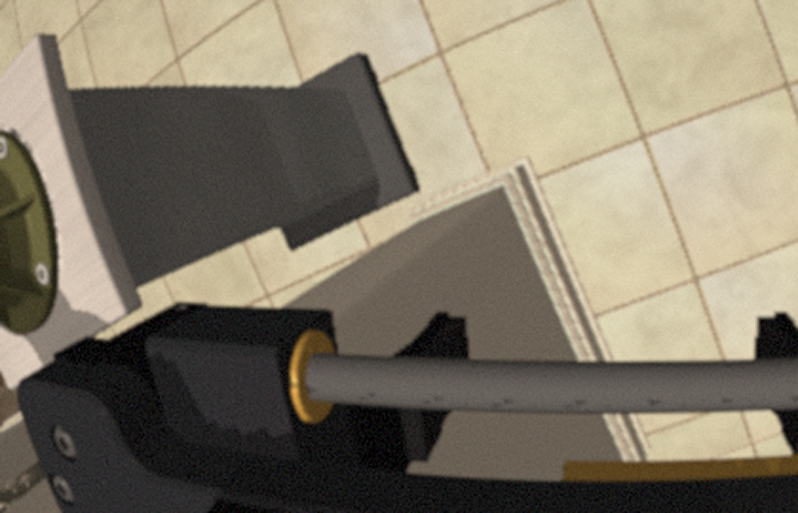

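View pics/s0c.png

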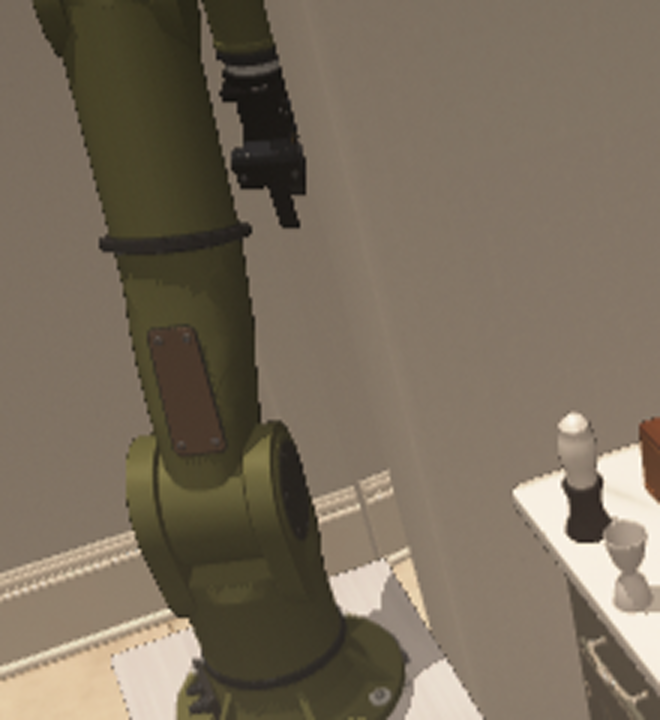

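>>> {"method": "play_rows", "body": {
  "series": [100,0.035,-0.008,-0.03,0,0,-3,100,0.07,-0.016,-0.06,0,0,-6,100,0.105,-0.024,-0.09,0,0,-9,100,0.14,-0.032,-0.12,0,0,-12,100,0.175,-0.04,-0.15,0,0,-15,100,0.21,-0.048,-0.15,0,0,-18,100,0.245,-0.056,-0.15,0,0,-21,100,0.276,-0.064,-0.15,0,0,-25]
}}

```text
time: 0.82
position: [-0.0473, 0.6466, 0.3743]
tool_rot: [-0.108, 3.14, 0.005]
ft_force: [0.0, 0.1, -0.5]
grip_width: 0.998
```

```bash
cat >> h.py <<'E'
def tool(target,yaw=None):
    pass
E
python3 - <<'E'
from h import *
s=st(); print(np.round(s['joint_positions'],4).tolist())
snap('scene','scene1')
E
```

```text
t 0.82 p [-0.0473  0.6466  0.3743] rv [-0.1085  3.1396  0.0047] w 0.998 f [ 0.   0.1 -0.5]
[-1.4921, 0.3074, -0.2647, 1.1786, 0.0801, 1.6625, -0.0975]
```

>>> {"method": "play_rows", "body": {
  "series": [100,0,-0.03,-0.015,0,0,0,100,0,-0.06,-0.03,0,0,0,100,0,-0.09,-0.045,0,0,0,100,0,-0.12,-0.06,0,0,0,100,0,-0.15,-0.075,0,0,0,100,0,-0.18,-0.09,0,0,0,100,0,-0.2,-0.1,0,0,0,100,0,-0.2,-0.1,0,0,0]
}}

```text
time: 1.53
position: [-0.0323, 0.4439, 0.4765]
tool_rot: [-0.105, 3.139, 0.009]
ft_force: [-0.4, 0.3, 1.4]
grip_width: 1.001
```

```bash
python3 - <<'E'
from h import *
s=st(); print(np.round(s['joint_positions'],4).tolist())
snap('scene','scene2');snap('side','side2')
E
```

```text
t 1.53 p [-0.0323  0.4439  0.4765] rv [-0.1054  3.1388  0.0094] w 1.001 f [-0.4  0.3  1.4]
[-1.418, -0.1097, -0.2503, 1.4199, -0.0266, 1.822, -0.0358]
```

View pics/scene2.png

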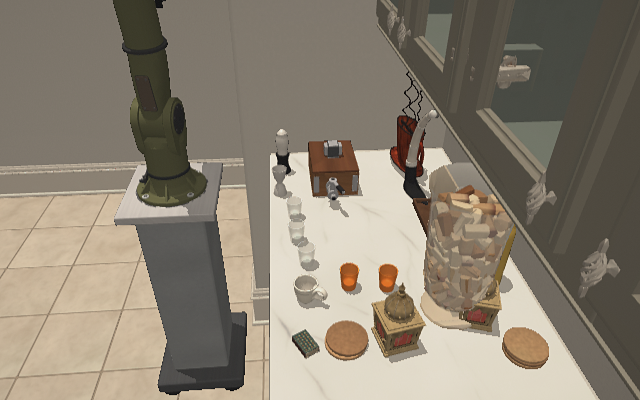

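View pics/side2.png

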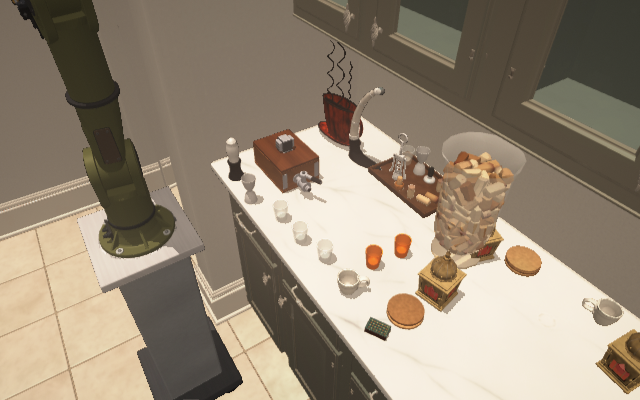

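```bash
cat > fk.py <<'E'
import numpy as np
from scipy.optimize import least_squares
from scipy.spatial.transform import Rotation as R
D=[([-1.18785759,0.32182043,-0.07008489,1.45167552,0.02261753,1.37077538,-0.05688604],[0.23420119,0.60575521,0.22146292],[-5.7597e-01,-3.0881,2.948e-03]),
([-1.4921,0.3074,-0.2647,1.1786,0.0801,1.6625,-0.0975],[-.0473,.6466,.3743],[-.1085,3.1396,.0047]),
([-1.418,-0.1097,-0.2503,1.4199,-0.0266,1.822,-0.0358],[-.0323,.4439,.4765],[-.1054,3.1388,.0094])]
def fk(q,p,s1=-1,s3=-1,s5=-1,s7=-1,pts=False):
    hs,L1,L2,Lt,a4,a6=p[:6]
    T=R.from_euler('z',s1*q[0]); o=np.array([0,0,hs]); P=[o]
    T=T*R.from_euler('y',q[1]); T=T*R.from_euler('z',s3*q[2])
    o=o+T.apply([a4,0,L1]);P.append(o)
    T=T*R.from_euler('y',q[3]); T=T*R.from_euler('z',s5*q[4])
    o=o+T.apply([-a4,0,L2]);P.append(o)
    T=T*R.from_euler('y',q[5]); 
    o=o+T.apply([a6,0,Lt]);P.append(o)
    T=T*R.from_euler('z',s7*q[6])
    return (o,T,P) if pts else (o,T)
def fit():
  best=None
  for s3 in(1,-1):
   for s5 in (1,-1):
    f=lambda p:np.r_[np.concatenate([fk(q,p,-1,s3,s5)[0]-x for q,x,_ in D])]
    r=least_squares(f,[.35,.45,.45,.3,0,0])
    zz=[fk(q,r.x,-1,s3,s5)[1].apply([0,0,1]).round(3) for q,_,_ in D]
    print(s3,s5,r.cost**.5,r.x.round(3),zz)
if __name__=='__main__': fit()
E
python3 fk.py
```

```text
1 1 0.19134388265310842 [54.449  1.081  0.105 55.483  0.422  0.252] [array([-0.001, -0.002, -1.   ]), array([ 0.   ,  0.003, -1.   ]), array([ 0.001,  0.006, -1.   ])]
1 -1 0.19683197520608045 [-0.941  0.485  0.457 -0.775  0.045  0.022] [array([ 0.039, -0.021, -0.999]), array([ 0.151, -0.049, -0.987]), array([-0.046,  0.026, -0.999])]
-1 1 0.02810983697402252 [-0.249  0.465  0.511 -0.134 -0.002 -0.003] [array([-0.043,  0.012, -0.999]), array([-0.156, -0.025, -0.987]), array([ 0.052,  0.011, -0.999])]
-1 -1 0.028098012606914458 [7.791 0.555 0.463 8.033 0.051 0.033] [array([-0.001, -0.002, -1.   ]), array([ 0.   ,  0.003, -1.   ]), array([ 0.001,  0.006, -1.   ])]
```

```bash
python3 - <<'E'
from fk import *
def f(p,full=False):
    out=[]
    for q,x,rv in D:
        q=np.array(q); 
        o,T=fk(q,[p[0],p[1],p[2],.4,p[3],p[4]])
        b=R.from_euler('z',p[5]).apply(o)+[p[6],p[7],0]; out.append(b-x)
    return np.concatenate(out)
for m in [(1,1,0,0,0),(1,1,1,0,0),(1,1,0,1,1),(0,0,0,1,1),(0,0,1,0,0)]:
    m=np.array([1,1,1,*m])
    r=least_squares(lambda p:f(p*m),[.2,.5,.45,.05,.05,0,0,0]); print(m,r.cost**.5,(r.x*m).round(3)); print(r.fun.reshape(3,3).round(3))
for q,x,rv in D:
    print(R.from_rotvec(rv).as_matrix()[:,1].round(3), fk(q,[.3,.5,.46,.4,0,0])[1].as_matrix()[:,:2].round(3).tolist())
from h import load,onz
d=load('scene2')
E
```

```text
[1 1 1 1 1 0 0 0] 0.03155343036351707 [ 0.265  0.498  0.524 -0.018  0.002  0.     0.     0.   ]
[[-0.025  0.006 -0.001]
 [-0.024  0.002  0.003]
 [-0.026 -0.007 -0.002]]
[1 1 1 1 1 1 0 0] 0.005066012634993119 [ 0.275  0.466  0.507  0.009  0.004 -0.044  0.     0.   ]
[[ 0.002 -0.001  0.   ]
 [ 0.002 -0.001 -0.001]
 [-0.006  0.001  0.001]]
[1 1 1 1 1 0 1 1] 0.0035920902494437734 [ 0.29   0.472  0.528 -0.018 -0.001 -0.     0.026 -0.004]
[[ 0.     0.002 -0.001]
 [ 0.    -0.002  0.003]
 [-0.001 -0.    -0.002]]
[1 1 1 0 0 0 1 1] 0.0049714403178152365 [ 0.287  0.461  0.514 -0.     0.     0.     0.026 -0.003]
[[ 0.001  0.005 -0.   ]
 [-0.    -0.005  0.001]
 [-0.     0.    -0.001]]
[1 1 1 0 0 1 0 0] 0.005415989574849692 [ 0.277  0.472  0.511 -0.     0.    -0.044  0.     0.   ]
[[ 0.001 -0.002  0.001]
 [ 0.003  0.001  0.   ]
 [-0.007  0.001 -0.001]]
[ 0.36   0.933 -0.002] [[-0.36, -0.933], [-0.933, 0.36], [0.002, -0.0]]
[-0.069  0.998  0.003] [[0.069, -0.998], [-0.998, -0.069], [-0.003, -0.0]]
[-0.067  0.998  0.006] [[0.067, -0.998], [-0.998, -0.067], [-0.006, -0.001]]
```

>>> {"method": "play_rows", "body": {
  "series": [100,0,0.015,-0.035,-6,0,0,100,0,0.03,-0.07,-12,0,0,100,0,0.045,-0.105,-18,0,0,100,0,0.06,-0.14,-24,0,0,100,0,0.075,-0.175,-30,0,0,100,0,0.09,-0.21,-36,0,0,100,0,0.105,-0.245,-42,0,0,100,0,0.12,-0.28,-48,0,0,100,0,0.135,-0.315,-54,0,0,100,0,0.15,-0.35,-60,0,0]
}}

```text
time: 2.47
position: [-0.0422, 0.5978, 0.8236]
tool_rot: [0.09, -2.687, -1.559]
ft_force: [-1.0, 1.4, 0.3]
grip_width: 1.0
```

```bash
python3 - <<'E'
from h import *
s=st(); q=s['joint_positions'];print(np.round(q,4).tolist())
snap('wrist','wrist3')
from fk import *
D.append((q,s['position'],s['tool_rot']))
def f(p):
    out=[]
    for q,x,rv in D:
        o,T=fk(q,p[:6]); # lateral offset in arm plane normal
        n=R.from_euler('z',-q[0]).apply([0,1,0])
        out.append(o+n*p[6]-x)
    return np.concatenate(out)
for m in [(1,1),(0,1),(0,0)]:
    m=np.array([1,1,1,1,*m,1]); r=least_squares(lambda p:f(p*m),[.3,.5,.45,.4,.0,.0,0]); print(m,r.cost**.5,(r.x*m).round(3))
E
```

```text
t 2.47 p [-0.0422  0.5978  0.8236] rv [ 0.0902 -2.687  -1.5585] w 1.0 f [-1.   1.4  0.3]
[-1.4134, -0.2834, -0.1897, 1.2056, -0.0687, 1.1623, 0.0022]
[1 1 1 1 1 1 1] 0.0011679192676396668 [ 0.251  0.466  0.517  0.367 -0.002 -0.    -0.027]
[1 1 1 1 0 1 1] 0.0012162319668393236 [ 0.251  0.465  0.515  0.368 -0.    -0.    -0.027]
[1 1 1 1 0 0 1] 0.0012268967096508673 [ 0.251  0.465  0.516  0.368  0.     0.    -0.027]
```

View pics/wrist3.png

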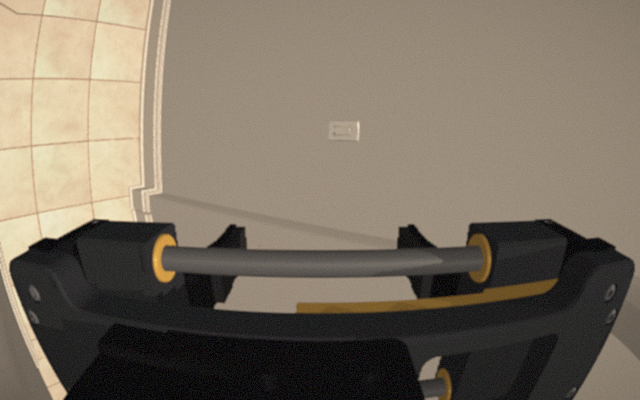

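>>> {"method": "play_rows", "body": {
  "series": [100,0,0.031,-0.029,-5,0,0,100,0,0.062,-0.058,-10,0,0,100,0,0.093,-0.087,-15,0,0,100,0,0.124,-0.116,-20,0,0,100,0,0.155,-0.145,-25,0,0,100,0,0.186,-0.174,-30,0,0,100,0,0.217,-0.203,-35,0,0,100,0,0.248,-0.232,-40,0,0,100,0,0.279,-0.261,-45,0,0,100,0,0.31,-0.29,-50,0,0]
}}

```text
time: 3.35
position: [-0.0362, 0.5044, 1.2408]
tool_rot: [0.06, -1.77, -2.527]
ft_force: [0.1, 0.6, 0.0]
grip_width: 0.997
```

```bash
python3 - <<'E'
from h import *
s=st(); q=s['joint_positions'];print(np.round(q,4).tolist())
snap('wrist','wrist4')
E
```

```text
t 3.35 p [-0.0362  0.5044  1.2408] rv [ 0.0596 -1.77   -2.5274] w 0.997 f [0.1 0.6 0. ]
[-1.5402, -0.2983, -0.1086, 0.9153, 0.0288, 0.6037, -0.0518]
```

View pics/wrist4.png

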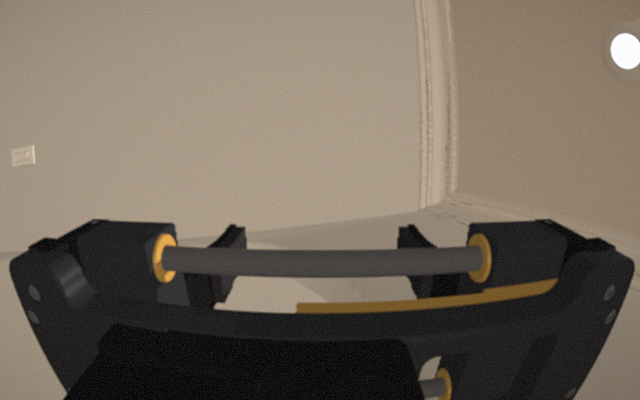

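```bash
python3 - <<'E'
from h import *
d=load('wrist4'); d3=load('wrist3'); 
# wall y from baseboard in wrist3 at floor -0.9 and socket match
print(onz(d3,160,60,-0.9,True))
o,r=ray(d3,344,131,True); o2,r2=ray(d,22,156,True)
A=np.c_[r,-r2]; t=np.linalg.lstsq(A,o2-o,rcond=None)[0]; P=o+r*t[0]; print('socket',P,o2+r2*t[1])
yw=P[1]
for p in [(455,100),(425,100),(457,190)]:
    o,r=ray(d,*p,True); print((o+r*(yw-o[1])/r[1]).round(3))
E
```

```text
[-0.60250123  1.49541102 -0.9       ]
socket [-0.12085373  1.37063456  0.46236146] [-0.12243317  1.37062001  0.46240354]
[-0.267  1.371  2.191]
[-0.252  1.371  2.014]
[0.141 1.371 2.211]
```

>>> {"method": "play_rows", "body": {
  "series": [100,0,0.036,-0.021,-4.3,0,0,100,0,0.072,-0.042,-8.6,0,0,100,0,0.108,-0.063,-13,0,0,100,0,0.144,-0.084,-17.2,0,0,100,0,0.18,-0.105,-21.5,0,0,100,0,0.216,-0.126,-26,0,0,100,0,0.252,-0.147,-30,0,0,100,0,0.288,-0.168,-34.4,0,0,100,0,0.324,-0.189,-39,0,0,100,0,0.36,-0.21,-43,0,0]
}}

```text
time: 4.23
position: [-0.0155, 0.1969, 1.5098]
tool_rot: [0.025, -0.725, -2.989]
ft_force: [-0.7, -0.5, 0.6]
grip_width: 0.997
```

```bash
cat >> h.py <<'E'
def rows(P,rot,wps,step=0.035,ang=6.5):
    """world waypoints: list of (pos, Rotation). returns relative rows in tool frame at (P,rot)"""
    out=[];p0=np.array(P);r0=rot
    for p,r in wps:
        p=np.array(p); n=int(np.ceil(max(np.linalg.norm(p-p0)/step,np.degrees((r0.inv()*r).magnitude())/ang,1)))
        dr=(r0.inv()*r).as_rotvec()
        for i in range(1,n+1):
            pp=p0+(p-p0)*i/n; rr=r0*Ro.from_rotvec(dr*i/n)
            out.append(np.r_[rot.inv().apply(pp-P),np.degrees((rot.inv()*rr).as_rotvec())])
        p0,r0=p,r
    return out
E
python3 - <<'E'
from h import *
s=st(); q=s['joint_positions'];print(np.round(q,4).tolist())
P=s['position'];r0=Ro.from_rotvec(s['tool_rot']);print(r0.as_matrix().round(3))
w=[]
for a in range(7,106,7):
    Z=Ro.from_euler('z',-a,degrees=True); w.append((Z.apply(P),Z*r0))
o=rows(P,r0,w,.1,8)
for x in o: print(np.r_[x[:3].round(3),x[3:].round(1)].tolist())
E
```

```text
t 4.23 p [-0.0155  0.1969  1.5098] rv [ 0.0246 -0.7247 -2.9888] w 0.997 f [-0.7 -0.5  0.6]
[-1.5539, -0.2975, -0.1032, 0.627, 0.2257, 0.1487, -0.225]
[[-0.998  0.06  -0.031]
 [-0.068 -0.887  0.457]
 [ 0.     0.458  0.889]]
[-0.024, 0.001, -0.001, -0.0, -3.2, -6.2]
[-0.048, 0.005, -0.002, -0.0, -6.4, -12.4]
[-0.071, 0.011, -0.006, -0.0, -9.6, -18.7]
[-0.093, 0.02, -0.01, -0.0, -12.8, -24.9]
[-0.114, 0.031, -0.016, -0.0, -16.0, -31.1]
[-0.133, 0.044, -0.023, -0.0, -19.2, -37.3]
[-0.15, 0.059, -0.03, -0.0, -22.4, -43.6]
[-0.165, 0.076, -0.039, -0.0, -25.6, -49.8]
[-0.177, 0.094, -0.049, -0.0, -28.9, -56.0]
[-0.187, 0.114, -0.059, -0.0, -32.1, -62.2]
[-0.194, 0.134, -0.069, -0.0, -35.3, -68.4]
[-0.198, 0.155, -0.08, -0.0, -38.5, -74.7]
[-0.2, 0.177, -0.091, -0.0, -41.7, -80.9]
[-0.198, 0.198, -0.102, -0.0, -44.9, -87.1]
[-0.193, 0.219, -0.113, -0.0, -48.1, -93.3]
```

>>> {"method": "play_rows", "body": {
  "series": [100,-0.024,0.001,-0.001,0,-3.2,-6.2,100,-0.048,0.005,-0.002,0,-6.4,-12.4,100,-0.071,0.011,-0.006,0,-9.6,-18.7,100,-0.093,0.02,-0.01,0,-12.8,-24.9,100,-0.114,0.031,-0.016,0,-16,-31.1,100,-0.133,0.044,-0.023,0,-19.2,-37.3,100,-0.15,0.059,-0.03,0,-22.4,-43.6,100,-0.165,0.076,-0.039,0,-25.6,-49.8,100,-0.177,0.094,-0.049,0,-28.9,-56,100,-0.187,0.114,-0.059,0,-32.1,-62.2]
}}

```text
time: 5.07
position: [0.1839, 0.0788, 1.5088]
tool_rot: [0.312, 0.473, 1.938]
ft_force: [-0.3, -0.9, 0.0]
grip_width: 1.001
```

```bash
python3 - <<'E'
from h import *
s=st(); q=s['joint_positions'];print(np.round(q,4).tolist())
P=s['position'];r0=Ro.from_rotvec(s['tool_rot'])
w=[]
az=np.degrees(np.arctan2(P[1],P[0]));print(az)
for a in range(7,57,7):
    Z=Ro.from_euler('z',-a,degrees=True); w.append((Z.apply(P),Z*r0))
o=rows(P,r0,w,.1,8)
for x in o: print(np.r_[x[:3].round(3),x[3:].round(1)].tolist())
E
```

```text
t 5.07 p [0.1839 0.0788 1.5088] rv [0.3121 0.4729 1.9379] w 1.001 f [-0.3 -0.9  0. ]
[-0.4578, -0.2976, -0.0811, 0.6297, 0.5091, 0.1647, -0.4042]
23.205440247949813
[-0.024, 0.001, -0.001, -0.0, -3.2, -6.2]
[-0.048, 0.006, -0.003, -0.0, -6.5, -12.4]
[-0.072, 0.012, -0.006, -0.0, -9.7, -18.6]
[-0.094, 0.021, -0.011, -0.0, -12.9, -24.8]
[-0.115, 0.033, -0.017, -0.1, -16.2, -31.0]
[-0.134, 0.046, -0.024, -0.1, -19.4, -37.3]
[-0.151, 0.062, -0.032, -0.1, -22.6, -43.5]
[-0.165, 0.079, -0.041, -0.1, -25.8, -49.7]
```

>>> {"method": "play_rows", "body": {
  "series": [100,-0.024,0.001,-0.001,0,-3.2,-6.2,100,-0.048,0.006,-0.003,0,-6.5,-12.4,100,-0.072,0.012,-0.006,0,-9.7,-18.6,100,-0.094,0.021,-0.011,0,-12.9,-24.8,100,-0.115,0.033,-0.017,0,-16.2,-31,100,-0.134,0.046,-0.024,0,-19.4,-37.3,100,-0.151,0.062,-0.032,0,-22.6,-43.5,100,-0.165,0.079,-0.041,0,-25.8,-49.7]
}}

```text
time: 5.73
position: [0.1686, -0.1117, 1.5083]
tool_rot: [0.443, 0.239, 0.984]
ft_force: [-0.1, -0.4, -0.7]
grip_width: 0.997
```

```bash
python3 - <<'E'
from h import *
s=st(); q=s['joint_positions'];print(np.round(q,4).tolist())
P=s['position'];r0=Ro.from_rotvec(s['tool_rot']); print(r0.as_matrix().round(3))
az=np.arctan2(P[1],P[0]);print(np.degrees(az))
# target: r,z,S sequence; tool frame: x tangential (-) , build rot from current by tilting about horizontal tangential axis
def pose(r,z,S,az=az):
    rad=np.array([np.cos(az),np.sin(az),0]);up=np.array([0,0,1.])
    zt=rad*np.sin(S)+up*np.cos(S); yt=-rad*np.cos(S)+up*np.sin(S); xt=np.cross(yt,zt)
    return np.array([*(rad*r)[:2],z]),Ro.from_matrix(np.c_[xt,yt,zt])
w=[pose(.5,1.24,1.22),pose(.56,.83,2.08),pose(.5,.45,3.1416)]
o=rows(P,r0,w,.04,6.8)
print(len(o))
for x in o: print(np.r_[x[:3].round(3),x[3:].round(1)].tolist())
E
```

```text
t 5.73 p [ 0.1686 -0.1117  1.5083] rv [0.4427 0.2394 0.9844] w 0.997 f [-0.1 -0.4 -0.7]
[0.3981, -0.2979, -0.0613, 0.6306, 0.7298, 0.1858, -0.5286]
[[ 0.537 -0.748  0.39 ]
 [ 0.844  0.474 -0.252]
 [ 0.003  0.464  0.886]]
-33.53619890252807
32
[-0.001, -0.035, -0.009, 3.8, -0.1, -0.1]
[-0.001, -0.071, -0.018, 7.7, -0.1, -0.2]
[-0.002, -0.106, -0.027, 11.5, -0.2, -0.2]
[-0.002, -0.141, -0.036, 15.4, -0.3, -0.3]
[-0.003, -0.176, -0.045, 19.2, -0.3, -0.4]
[-0.003, -0.212, -0.054, 23.0, -0.4, -0.5]
[-0.004, -0.247, -0.063, 26.9, -0.4, -0.5]
[-0.005, -0.282, -0.072, 30.7, -0.5, -0.6]
[-0.005, -0.318, -0.081, 34.6, -0.6, -0.7]
[-0.006, -0.353, -0.09, 38.4, -0.6, -0.8]
[-0.006, -0.388, -0.099, 42.2, -0.7, -0.8]
[-0.007, -0.41, -0.13, 46.7, -0.7, -0.8]
[-0.007, -0.432, -0.16, 51.2, -0.8, -0.8]
[-0.007, -0.455, -0.191, 55.7, -0.8, -0.8]
[-0.007, -0.477, -0.221, 60.2, -0.8, -0.7]
[-0.007, -0.499, -0.252, 64.6, -0.9, -0.7]
[-0.008, -0.521, -0.282, 69.1, -0.9, -0.7]
[-0.008, -0.543, -0.313, 73.6, -0.9, -0.7]
[-0.008, -0.565, -0.343, 78.1, -1.0, -0.6]
[-0.008, -0.587, -0.374, 82.6, -1.0, -0.6]
[-0.008, -0.61, -0.404, 87.0, -1.0, -0.6]
[-0.009, -0.632, -0.435, 91.5, -1.1, -0.5]
[-0.009, -0.644, -0.471, 97.6, -1.1, -0.5]
[-0.009, -0.656, -0.508, 103.7, -1.2, -0.4]
[-0.009, -0.669, -0.544, 109.8, -1.2, -0.4]
[-0.009, -0.681, -0.58, 115.8, -1.2, -0.3]
[-0.009, -0.693, -0.617, 121.9, -1.3, -0.2]
[-0.009, -0.706, -0.653, 128.0, -1.3, -0.2]
[-0.009, -0.718, -0.69, 134.1, -1.4, -0.1]
[-0.009, -0.73, -0.726, 140.2, -1.4, -0.0]
[-0.009, -0.743, -0.763, 146.3, -1.4, 0.0]
[-0.009, -0.755, -0.799, 152.3, -1.5, 0.1]
```

>>> {"method": "play_rows", "body": {
  "series": [100,0,-0.035,-0.009,3.8,0,0,100,0,-0.071,-0.018,7.7,0,0,100,0,-0.106,-0.027,11.5,0,0,100,0,-0.141,-0.036,15.4,0,0,100,-0.003,-0.176,-0.045,19.2,0,0,100,-0.003,-0.212,-0.054,23,0,0,100,-0.004,-0.247,-0.063,26.9,0,0,100,-0.005,-0.282,-0.072,30.7,0,0,100,-0.005,-0.318,-0.081,34.6,0,0,100,-0.006,-0.353,-0.09,38.4,0,0]
}}

```text
time: 6.57
position: [0.384, -0.253, 1.2869]
tool_rot: [1.054, 0.578, 0.893]
ft_force: [-0.2, -0.4, 0.0]
grip_width: 1.0
```

```bash
cat >>h.py <<'E'
def pose(r,z,S,az):
    rad=np.array([np.cos(az),np.sin(az),0]);up=np.array([0,0,1.])
    zt=rad*np.sin(S)+up*np.cos(S); yt=-rad*np.cos(S)+up*np.sin(S); xt=np.cross(yt,zt)
    return np.array([*(rad*r)[:2],z]),Ro.from_matrix(np.c_[xt,yt,zt])
def pr(o,g=100):
    print(len(o))
    for i in range(0,len(o),10): print([v for x in o[i:i+10] for v in [g,*[round(float(k),3)+0. for k in x[:3]],*[round(float(k),1)+0. for k in x[3:]]]])
E
python3 - <<'E'
from h import *
s=st(); q=s['joint_positions'];print(np.round(q,4).tolist())
P=s['position'];r0=Ro.from_rotvec(s['tool_rot'])
az=np.arctan2(P[1],P[0]);print(np.degrees(az))
w=[pose(.56,.83,2.08,az),pose(.5,.45,3.1416,az)]
o=rows(P,r0,w,.041,7); pr(o)
E
```

```text
t 6.57 p [ 0.384  -0.253   1.2869] rv [1.0539 0.5784 0.893 ] w 1.0 f [-0.2 -0.4  0. ]
[0.7506, -0.2984, -0.1068, 0.8307, -0.1128, 0.6221, 0.0244]
-33.37870480085617
22
[100, 0.0, -0.038, -0.008, 4.4, -0.1, 0.0, 100, -0.001, -0.076, -0.015, 8.8, -0.2, 0.0, 100, -0.001, -0.115, -0.023, 13.2, -0.3, 0.0, 100, -0.001, -0.153, -0.031, 17.6, -0.4, -0.1, 100, -0.002, -0.191, -0.038, 22.0, -0.5, -0.1, 100, -0.002, -0.229, -0.046, 26.5, -0.6, -0.1, 100, -0.002, -0.267, -0.054, 30.9, -0.7, -0.1, 100, -0.003, -0.306, -0.062, 35.3, -0.9, -0.1, 100, -0.003, -0.344, -0.069, 39.7, -1.0, -0.1, 100, -0.003, -0.382, -0.077, 44.1, -1.1, -0.1]
[100, -0.004, -0.42, -0.085, 48.5, -1.2, -0.1, 100, -0.004, -0.458, -0.092, 52.9, -1.3, -0.2, 100, -0.004, -0.491, -0.113, 59.0, -1.3, -0.1, 100, -0.004, -0.523, -0.134, 65.1, -1.3, 0.0, 100, -0.004, -0.556, -0.155, 71.2, -1.3, 0.0, 100, -0.004, -0.588, -0.176, 77.2, -1.3, 0.1, 100, -0.004, -0.62, -0.196, 83.3, -1.3, 0.2, 100, -0.004, -0.653, -0.217, 89.4, -1.4, 0.3, 100, -0.004, -0.685, -0.238, 95.5, -1.4, 0.3, 100, -0.004, -0.717, -0.259, 101.6, -1.4, 0.4]
[100, -0.004, -0.75, -0.28, 107.7, -1.4, 0.5, 100, -0.004, -0.782, -0.3, 113.7, -1.4, 0.6]
```

>>> {"method": "play_rows", "body": {
  "series": [100,0,-0.038,-0.008,4.4,0,0,100,-0.001,-0.076,-0.015,8.8,0,0,100,-0.001,-0.115,-0.023,13.2,0,0,100,-0.001,-0.153,-0.031,17.6,0,0,100,-0.002,-0.191,-0.038,22,0,0,100,-0.002,-0.229,-0.046,26.5,-0.6,0,100,-0.002,-0.267,-0.054,30.9,-0.7,0,100,-0.003,-0.306,-0.062,35.3,-0.9,0,100,-0.003,-0.344,-0.069,39.7,-1,0,100,-0.003,-0.382,-0.077,44.1,-1.1,0]
}}

```text
time: 7.4
position: [0.4523, -0.2975, 0.9561]
tool_rot: [1.75, 0.943, 0.659]
ft_force: [0.6, -0.3, -0.1]
grip_width: 1.0
```

```bash
python3 - <<'E'
from h import *
s=st(); q=s['joint_positions'];print(np.round(q,4).tolist())
P=s['position'];r0=Ro.from_rotvec(s['tool_rot'])
az=np.arctan2(P[1],P[0]);print(np.degrees(az))
w=[pose(.56,.83,2.08,az),pose(.5,.45,3.1416,az)]
o=rows(P,r0,w,.041,7); pr(o)
# measurement of box in scene0/side0 meanwhile
E
```

```text
t 7.4 p [ 0.4523 -0.2975  0.9561] rv [1.75   0.9432 0.6587] w 1.0 f [ 0.6 -0.3 -0.1]
[0.7005, -0.2984, -0.1116, 1.0072, -0.0283, 1.219, -0.0197]
-33.33578380398997
14
[100, 0.0, -0.028, 0.015, 2.1, -0.1, 0.0, 100, 0.0, -0.056, 0.031, 4.3, -0.1, -0.1, 100, 0.0, -0.084, 0.046, 6.4, -0.2, -0.1, 100, -0.001, -0.111, 0.062, 8.6, -0.2, -0.2, 100, -0.001, -0.149, 0.069, 14.7, -0.2, -0.1, 100, -0.001, -0.187, 0.077, 20.8, -0.3, -0.1, 100, -0.001, -0.225, 0.085, 26.8, -0.3, -0.1, 100, -0.001, -0.262, 0.093, 32.9, -0.3, -0.1, 100, -0.001, -0.3, 0.1, 39.0, -0.3, -0.1, 100, -0.001, -0.338, 0.108, 45.1, -0.3, -0.1]
[100, -0.002, -0.375, 0.116, 51.2, -0.3, -0.1, 100, -0.002, -0.413, 0.124, 57.3, -0.3, 0.0, 100, -0.002, -0.451, 0.131, 63.3, -0.3, 0.0, 100, -0.002, -0.488, 0.139, 69.4, -0.3, 0.0]
```

>>> {"method": "play_rows", "body": {
  "series": [100,0,-0.035,0.018,6,0,0,100,0,-0.07,0.035,12,0,0,100,0,-0.11,0.046,18,0,0,100,0,-0.15,0.06,24,0,0,100,-0.001,-0.187,0.07,30,0,0,100,-0.001,-0.225,0.08,36,0,0,100,-0.001,-0.262,0.09,42,0,0,100,-0.001,-0.3,0.1,48,0,0,100,-0.001,-0.338,0.108,54,0,0,100,-0.001,-0.375,0.116,60,0,0]
}}

```text
time: 8.23
position: [0.434, -0.2849, 0.5642]
tool_rot: [2.637, 1.425, 0.122]
ft_force: [0.6, -1.0, 0.5]
grip_width: 0.999
```

```bash
python3 - <<'E'
from h import *
s=st(); q=s['joint_positions'];print(np.round(q,4).tolist())
d=load('scene0'); e=load('side0')
# refine colour masks for top plate
for t in ['scene0','side0']:
    im=cv2.imread(f'pics/{t}.png'); hsv=cv2.cvtColor(im,cv2.COLOR_BGR2HSV)
    x0,y0,x1,y1=(300,130,370,205) if t=='scene0' else (245,120,325,195)
    print(t); crop(t,x0,y0,x1,y1,9,'box_'+t)
E
```

```text
t 8.23 p [ 0.434  -0.2849  0.5642] rv [2.6372 1.4254 0.1218] w 0.999 f [ 0.6 -1.   0.5]
[0.6905, -0.0145, -0.1601, 1.1619, 0.0017, 1.8311, -0.049]
scene0
side0
```

View pics/box_scene0.png

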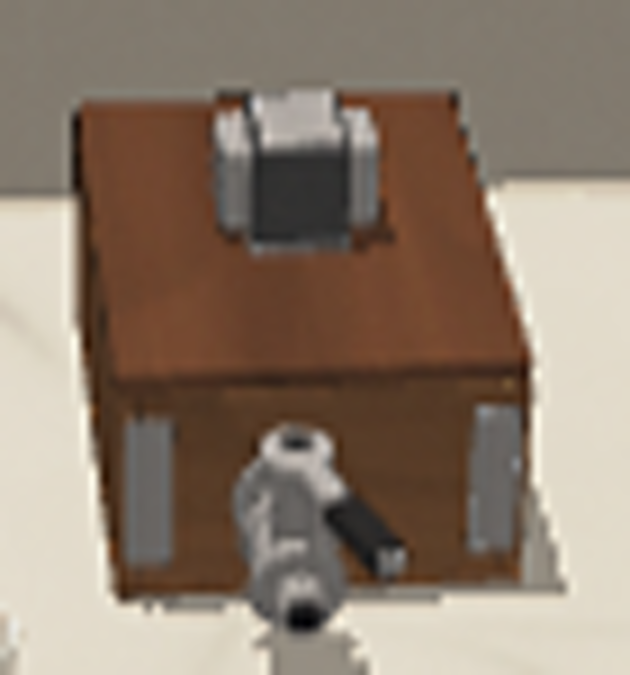

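View pics/box_side0.png

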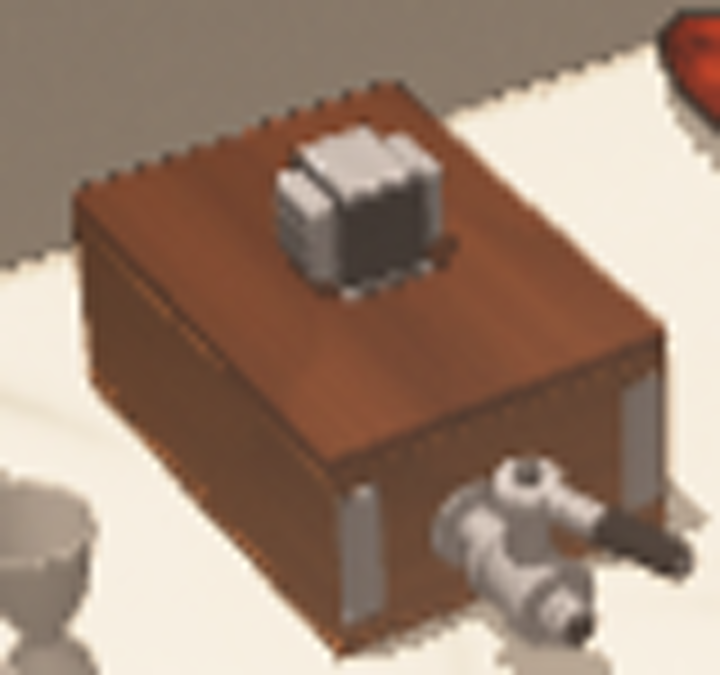

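```bash
python3 - <<'E'
from h import *
from scipy.optimize import least_squares
d=load('scene0'); e=load('side0')
A=[(80,105),(455,95),(527,360),(115,380)]; B=[(80,195),(385,85),(662,328),(332,462)]
A=[((x+.5)/9-.5+300,(y+.5)/9-.5+130) for x,y in A]; B=[((x+.5)/9-.5+245,(y+.5)/9-.5+120) for x,y in B]
C=[(-.074,.102),(.074,.102),(.074,-.102),(-.074,-.102)]
for dd,S in((d,A),(e,B)):
    print([onz(dd,*p,.096).round(4)[:2].tolist() for p in S])
def pts(p): 
    c,s=np.cos(p[2]),np.sin(p[2]); return [np.array([p[0]+c*x-s*y,p[1]+s*x+c*y,.096]) for x,y in C]
for L in([(d,A)],[(e,B)],[(d,A),(e,B)]):
    f=lambda p:np.concatenate([proj(dd,X)-np.array(q) for dd,S in L for X,q in zip(pts(p),S)])
    r=least_squares(f,[.5,0,0]);print(r.x.round(4),np.degrees(r.x[2]).round(2),r.fun.round(1))
c,s=np.cos(r.x[2]),np.sin(r.x[2])
T=lambda x,y,z:np.array([r.x[0]+c*x-s*y,r.x[1]+s*x+c*y,z])
print('hinge',T(-.015,-.144,.084).round(4),proj(d,T(-.015,-.144,.09)),proj(e,T(-.015,-.144,.09)))
# handle tip
tip=lambda cx,cy,k,ox,oy:((cx+.5)/k-.5+ox,(cy+.5)/k-.5+oy)
pd=tip(387,558,9,300,130);pe=tip(682,558,9,245,120)
h=T(-.015,-.144,.084)
for dd,p in((d,pd),(e,pe)):
    X=onz(dd,*p,.084); v=X-h; print(X.round(4),np.linalg.norm(v).round(4),np.degrees(np.arctan2(v[1],v[0])-r.x[2]).round(1))
E
```

```text
[[0.4629, 0.1037], [0.6083, 0.1019], [0.6058, -0.0948], [0.4613, -0.0977]]
[[0.4623, 0.1077], [0.6013, 0.1109], [0.6048, -0.0882], [0.4615, -0.0917]]
[ 0.5346  0.004  -0.0095] -0.54 [-0.5 -0.4  0.2 -0.5  0.8  0.6 -0.6 -0.1]
[0.5329 0.0104 0.0102] 0.58 [-1.6 -0.1  0.8 -0.7  1.2  0.1 -0.3  0.3]
[ 0.5337  0.0082 -0.    ] -0.0 [-1.1 -0.9 -0.5 -1.1  0.6 -0.2 -0.6 -0.6 -1.  -0.1  1.6 -0.4  1.6  0.6
 -0.2  0.5]
hinge [ 0.5187 -0.1358  0.084 ] [331.94673324 179.25748694] [303.80312019 173.50014356]
[ 0.5439 -0.1961  0.084 ] 0.0654 -67.3
[ 0.545  -0.1926  0.084 ] 0.0626 -65.1
```

```bash
cat >>h.py <<'E'
def down(x,y,z,yawdeg):
    """tool pointing down, tool y axis at world angle yawdeg"""
    a=np.radians(yawdeg); yt=np.array([np.cos(a),np.sin(a),0]); zt=np.array([0,0,-1.]); return np.array([x,y,z]),Ro.from_matrix(np.c_[np.cross(yt,zt),yt,zt])
def go(w,step=.04,ang=7,g=100):
    s=st(); pr(rows(s['position'],Ro.from_rotvec(s['tool_rot']),w,step,ang),g)
E
python3 - <<'E'
from h import *
go([down(.52,-.16,.36,24)])
E
```

```text
t 8.23 p [ 0.434  -0.2849  0.5642] rv [2.6372 1.4254 0.1218] w 0.999 f [ 0.6 -1.   0.5]
9
[100, 0.017, -0.003, 0.023, 1.0, 0.5, -6.3, 100, 0.034, -0.007, 0.045, 1.9, 1.0, -12.7, 100, 0.05, -0.01, 0.068, 2.9, 1.5, -19.0, 100, 0.067, -0.013, 0.09, 3.9, 2.0, -25.4, 100, 0.084, -0.016, 0.113, 4.8, 2.5, -31.7, 100, 0.101, -0.02, 0.135, 5.8, 3.0, -38.1, 100, 0.117, -0.023, 0.158, 6.7, 3.5, -44.4, 100, 0.134, -0.026, 0.18, 7.7, 4.0, -50.7, 100, 0.151, -0.03, 0.203, 8.7, 4.4, -57.1]
```

>>> {"method": "play_rows", "body": {
  "series": [100,0.017,-0.003,0.023,1.0,0.5,-6.3,100,0.034,-0.007,0.045,1.9,1.0,-12.7,100,0.05,-0.01,0.068,2.9,1.5,-19.0,100,0.067,-0.013,0.09,3.9,2.0,-25.4,100,0.084,-0.016,0.113,4.8,2.5,-31.7,100,0.101,-0.02,0.135,5.8,3.0,-38.1,100,0.117,-0.023,0.158,6.7,3.5,-44.4,100,0.134,-0.026,0.18,7.7,4.0,-50.7,100,0.151,-0.03,0.203,8.7,4.4,-57.1,100,0.151,-0.03,0.203,8.7,4.4,-57.1]
}}

```text
time: 9.07
position: [0.5212, -0.1558, 0.355]
tool_rot: [-1.694, -2.639, 0.002]
ft_force: [-1.1, 1.1, -0.1]
grip_width: 0.994
```

```bash
python3 - <<'E'
from h import *
s=st(); print(s['joint_positions'].round(3))
d=snap('wrist','wv')
print(proj(d,[.5187,-.1358,.09],True),proj(d,[.544,-.194,.084],True))
E
```

```text
t 9.07 p [ 0.5212 -0.1558  0.355 ] rv [-1.6942e+00 -2.6387e+00  2.4000e-03] w 0.994 f [-1.1  1.1 -0.1]
[ 0.538  0.083 -0.318  1.476  0.025  1.593  0.65 ]
[326.37653953 154.96319165] [325.40289247 198.39014488]
```

View pics/wv.png

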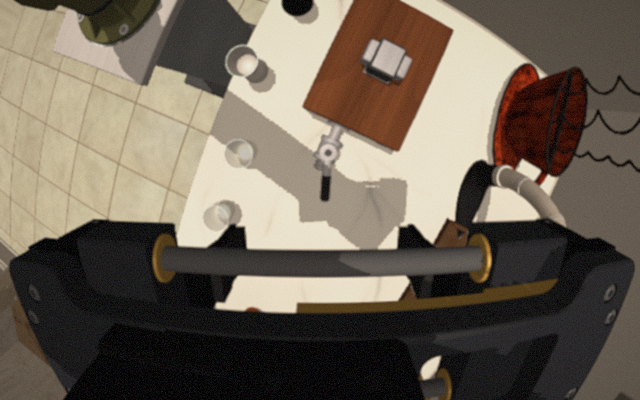

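```bash
python3 - <<'E'
from h import *
crop('wv',290,0,470,210,4,'wvc')
E
```

```text
(no output)
```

View pics/wvc.png

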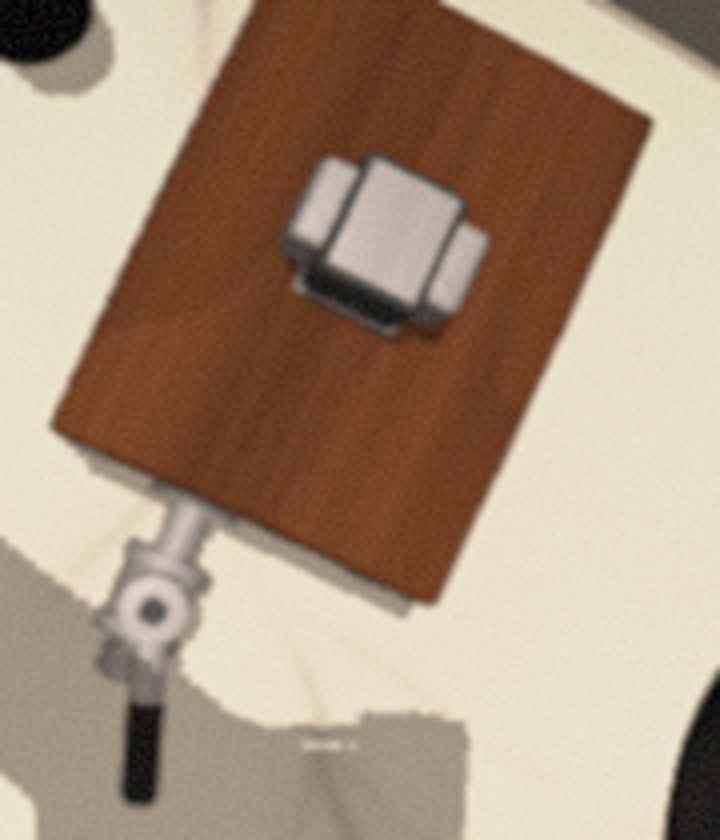

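```bash
python3 - <<'E'
from h import *
d=load('wv'); f=lambda x,y:((x+.5)/4-.5+290,(y+.5)/4-.5)
c=[onz(d,*f(*p),.096,True)[:2] for p in [(55,427),(433,604),(652,122)]]; print(np.round(c,4))
v=c[1]-c[0];w=c[2]-c[1];print(np.linalg.norm(v),np.linalg.norm(w),np.degrees(np.arctan2(v[1],v[0])),np.degrees(np.arctan2(w[1],w[0]))-90,'ctr',(c[0]+c[2])/2)
b=[onz(d,*f(*p),.1395,True)[:2] for p in [(370,155),(466,203),(413,305),(325,262)]]; print('block',np.mean(b,0),np.round(b,4))
h=onz(d,*f(153,608),.09,True)[:2];t=onz(d,*f(138,803),.086,True)[:2];u=t-h;print('hub',h,'tip',t,np.linalg.norm(u),np.degrees(np.arctan2(u[1],u[0])))
g=onz(d,*f(145,705),.09,True)[:2];u=g-h;print(np.linalg.norm(u),np.degrees(np.arctan2(u[1],u[0])))
E
```

```text
[[ 0.4628 -0.0878]
 [ 0.6054 -0.0875]
 [ 0.6051  0.1106]]
0.14263516409426885 0.19807108626988026 0.12384914928749026 0.07925884564041041 ctr [0.53393631 0.01140992]
block [0.53329408 0.01183153] [[ 0.5168  0.0307]
 [ 0.5498  0.031 ]
 [ 0.5482 -0.0071]
 [ 0.5184 -0.0073]]
hub [ 0.51863849 -0.13071826] tip [ 0.54333066 -0.19697397] 0.0707072991382732 -69.56058643221998
0.03415565961508099 -69.9655517743491
```

```bash
python3 - <<'E'
from h import *
go([down(.536,-.179,.14,20.5)],g=50)
E
```

```text
t 9.12 p [ 0.5209 -0.1582  0.3578] rv [-1.7055 -2.6363  0.0034] w 0.998 f [-0.6 -0.8  1.5]
6
[50, -0.004, 0.001, 0.036, 0.0, 0.0, 0.6, 50, -0.008, 0.002, 0.073, -0.1, 0.0, 1.2, 50, -0.013, 0.003, 0.109, -0.1, 0.0, 1.8, 50, -0.017, 0.004, 0.145, -0.1, 0.0, 2.5, 50, -0.021, 0.005, 0.182, -0.1, 0.0, 3.1, 50, -0.025, 0.006, 0.218, -0.2, 0.0, 3.7]
```

>>> {"method": "play_rows", "body": {
  "series": [50,-0.004,0.001,0.036,0,0,0.6,50,-0.008,0.002,0.073,0,0,1.2,50,-0.013,0.003,0.109,0,0,1.8,50,-0.017,0.004,0.145,0,0,2.5,50,-0.021,0.005,0.182,0,0,3.1,50,-0.025,0.006,0.218,0,0,3.7,50,-0.025,0.006,0.218,0,0,3.7,50,-0.025,0.006,0.218,0,0,3.7]
}}

```text
time: 9.78
position: [0.5367, -0.1828, 0.144]
tool_rot: [1.796, 2.573, -0.003]
ft_force: [-0.2, 0.1, 0.4]
grip_width: 0.52
```

```bash
python3 - <<'E'
from h import *
d=snap('wrist','wv2'); st()
E
```

```text
t 9.83 p [ 0.5385 -0.1828  0.1464] rv [ 1.7925e+00  2.5697e+00 -1.0000e-03] w 0.519 f [ 0.3 -0.3  1.3]
```

View pics/wv2.png

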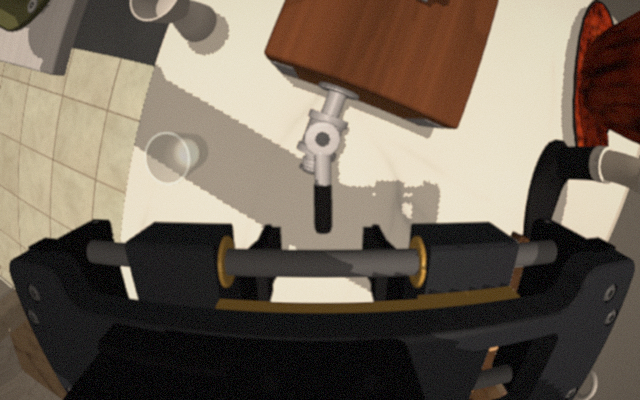

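>>> {"method": "play_rows", "body": {
  "series": [50,0,0,0.03,0,0,0,50,0,0,0.06,0,0,0,50,0,0,0.076,0,0,0,50,0,0,0.076,0,0,0,50,0,0,0.076,0,0,0],
  "force": 10
}}

```text
time: 10.25
position: [0.54, -0.1828, 0.0714]
tool_rot: [1.789, 2.569, -0.0]
ft_force: [0.3, -0.3, 0.0]
grip_width: 0.502
```

```bash
python3 - <<'E'
from h import *
d=snap('wrist','wv3'); st()
E
```

```text
t 10.3 p [ 0.5407 -0.1829  0.0721] rv [1.7883e+00 2.5679e+00 6.0000e-04] w 0.497 f [ 0.4  0.3 -0. ]
```

View pics/wv3.png

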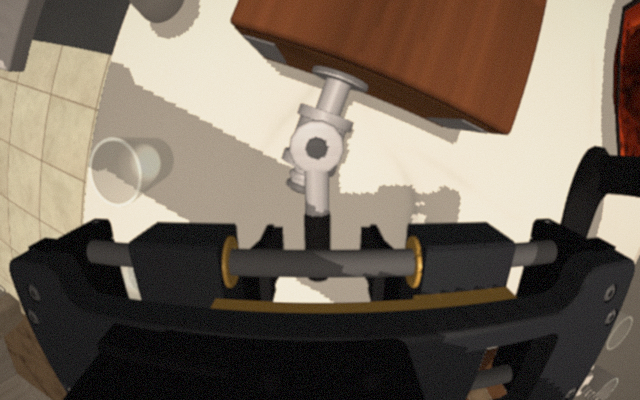

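>>> {"method": "play_rows", "body": {
  "series": [0,0,0,0,0,0,0,0,0,0,0,0,0,0,0,0,0,0,0,0,0,0,0,0,0,0,0,0,0,0,0,0,0,0,0,0,0,0,0,0,0,0],
  "force": 10
}}

```text
time: 10.8
position: [0.5383, -0.1824, 0.0691]
tool_rot: [1.79, 2.572, -0.002]
ft_force: [-0.2, -0.1, 2.8]
grip_width: 0.135
```

```bash
python3 - <<'E'
from h import *
d=snap('wrist','wv4'); s=st()
P=s['position'];r0=Ro.from_rotvec(s['tool_rot']);m=r0.as_matrix(); yaw=np.degrees(np.arctan2(m[1,1],m[0,1]));print('yaw',yaw)
h=np.array([.5186,-.132]); v=P[:2]-h; rr=np.linalg.norm(v); a0=np.degrees(np.arctan2(v[1],v[0]));print(rr,a0)
w=[]
a0=yaw-90
for a in np.arange(a0+5,6,5):
    w.append(down(h[0]+rr*np.cos(np.radians(a)),h[1]+rr*np.sin(np.radians(a)),P[2],a+90))
print(len(w)); pr(rows(P,r0,w,1,20),0)
E
```

```text
t 10.85 p [ 0.5382 -0.1824  0.0691] rv [ 1.7904e+00  2.5725e+00 -2.2000e-03] w 0.139 f [-1.1 -0.6  2. ]
yaw 20.325070178009128
0.05412740744052254 -68.74239448596904
15
15
[0, 0.0, 0.004, 0.0, 0.2, 0.4, -5.0, 0, 0.001, 0.009, 0.0, 0.1, 0.4, -10.0, 0, 0.002, 0.013, 0.0, 0.1, 0.4, -15.0, 0, 0.003, 0.018, 0.0, 0.1, 0.4, -20.0, 0, 0.005, 0.022, 0.0, 0.1, 0.4, -25.0, 0, 0.007, 0.026, 0.0, 0.1, 0.4, -30.0, 0, 0.01, 0.03, 0.0, 0.0, 0.4, -35.0, 0, 0.013, 0.034, 0.0, 0.0, 0.4, -40.0, 0, 0.016, 0.037, 0.0, 0.0, 0.4, -45.0, 0, 0.019, 0.041, 0.0, 0.0, 0.4, -50.0]
[0, 0.023, 0.043, 0.0, 0.0, 0.4, -55.0, 0, 0.027, 0.046, 0.0, 0.0, 0.4, -60.0, 0, 0.031, 0.048, 0.0, -0.1, 0.5, -65.0, 0, 0.036, 0.05, 0.0, -0.1, 0.5, -70.0, 0, 0.04, 0.051, 0.0, -0.1, 0.5, -75.0]
```

>>> {"method": "play_rows", "body": {
  "series": [0,0,0.004,0,0,0,-5,0,0.001,0.009,0,0,0,-10,0,0.002,0.013,0,0,0,-15,0,0.003,0.018,0,0,0,-20,0,0.005,0.022,0,0,0,-25,0,0.007,0.026,0,0,0,-30,0,0.01,0.03,0,0,0,-35,0,0.013,0.034,0,0,0,-40,0,0.016,0.037,0,0,0,-45,0,0.019,0.041,0,0,0,-50]
}}

```text
time: 11.68
position: [0.5698, -0.1501, 0.069]
tool_rot: [0.531, 3.091, -0.006]
ft_force: [-4.4, 1.2, 4.1]
grip_width: 0.138
```

```bash
python3 - <<'E'
from h import *
d=snap('wrist','wv5'); s=st()
P=s['position'];r0=Ro.from_rotvec(s['tool_rot']);m=r0.as_matrix(); yaw=np.degrees(np.arctan2(m[1,1],m[0,1]));print('yaw',yaw,m[2].round(3))
h=np.array([.5186,-.132]); v=P[:2]-h; rr=np.linalg.norm(v); a0=np.degrees(np.arctan2(v[1],v[0]));print(rr,a0)
w=[]
a0=yaw-90
for a in np.arange(a0+4,4,4):
    w.append(down(h[0]+rr*np.cos(np.radians(a)),h[1]+rr*np.sin(np.radians(a)),P[2],a+90))
print(len(w)); pr(rows(P,r0,w,1,20),0)
E
```

```text
t 11.73 p [ 0.5701 -0.1491  0.069 ] rv [ 0.5224  3.0927 -0.0061] w 0.135 f [-3.1  0.5  2.7]
yaw 70.82516892779694 [-0.006 -0.003 -1.   ]
0.054280947637158725 -18.397988962920444
5
5
[0, 0.0, 0.003, 0.0, -0.2, 0.3, -4.0, 0, 0.001, 0.007, 0.0, -0.2, 0.3, -8.0, 0, 0.001, 0.011, 0.0, -0.2, 0.3, -12.0, 0, 0.002, 0.014, 0.0, -0.2, 0.3, -16.0, 0, 0.003, 0.018, 0.0, -0.2, 0.3, -20.0]
```

>>> {"method": "play_rows", "body": {
  "series": [0,0,0.004,0,0,0,-4,0,0.001,0.008,0,0,0,-8,0,0.001,0.012,0,0,0,-12,0,0.002,0.016,0,0,0,-16,0,0.003,0.02,0,0,0,-20,0,0.004,0.023,0,0,0,-22,0,0.004,0.023,0,0,0,-22]
}}

```text
time: 12.32
position: [0.5728, -0.1314, 0.069]
tool_rot: [-0.058, 3.138, -0.016]
ft_force: [-4.0, -6.1, 3.6]
grip_width: 0.142
```

```bash
python3 - <<'E'
from h import *
d=snap('wrist','wv6'); s=st()
P=s['position'];r0=Ro.from_rotvec(s['tool_rot']);m=r0.as_matrix(); yaw=np.degrees(np.arctan2(m[1,1],m[0,1]));print('yaw',yaw,s['joint_positions'].round(2))
E
```

```text
t 12.37 p [ 0.5728 -0.1314  0.069 ] rv [-0.0558  3.138  -0.0153] w 0.136 f [-5.  -6.   2.9]
yaw 92.03619238169226 [ 0.6   0.35 -0.51  1.77  0.2   1.06  1.63]
```

View pics/wv6.png

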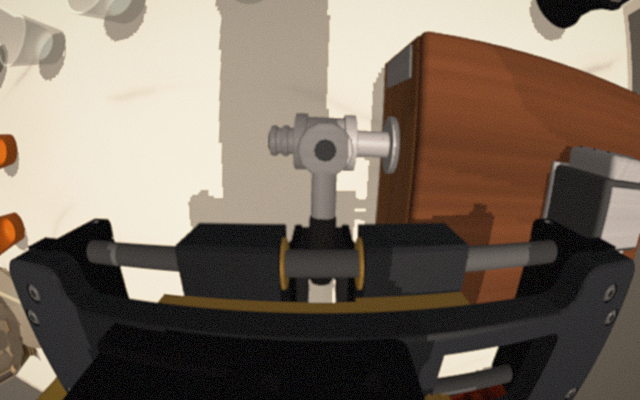

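>>> {"method": "play_rows", "body": {
  "series": [30,0,-0.002,0,0,0,0,30,0,-0.003,0,0,0,0,30,0,-0.003,0,0,0,0,30,0,-0.003,-0.03,0,0,0,30,0,-0.003,-0.07,0,0,0,30,0,-0.003,-0.11,0,0,0,100,0,-0.003,-0.15,0,0,0,100,0,-0.003,-0.18,0,0,0,100,0,-0.003,-0.18,0,0,0]
}}

```text
time: 13.12
position: [0.5773, -0.1287, 0.2566]
tool_rot: [-0.064, 3.123, -0.013]
ft_force: [0.1, 0.5, 0.4]
grip_width: 0.447
```

```bash
python3 - <<'E'
from h import *
d=snap('wrist','wl1')
go([down(.5335,-.02,.26,0)])
E
```

```text
t 13.17 p [ 0.5759 -0.1285  0.2531] rv [-0.064   3.1274 -0.0108] w 0.489 f [ 0.4  0.6 -0.2]
14
[100, 0.003, 0.008, -0.001, 0.0, 0.1, 6.6, 100, 0.005, 0.016, -0.001, 0.0, 0.1, 13.2, 100, 0.008, 0.024, -0.002, 0.1, 0.2, 19.8, 100, 0.011, 0.031, -0.002, 0.1, 0.3, 26.4, 100, 0.014, 0.039, -0.003, 0.1, 0.3, 33.0, 100, 0.016, 0.047, -0.004, 0.1, 0.4, 39.6, 100, 0.019, 0.055, -0.004, 0.1, 0.5, 46.2, 100, 0.022, 0.063, -0.005, 0.2, 0.5, 52.8, 100, 0.024, 0.071, -0.005, 0.2, 0.6, 59.4, 100, 0.027, 0.079, -0.006, 0.2, 0.7, 66.0]
[100, 0.03, 0.087, -0.006, 0.2, 0.7, 72.6, 100, 0.032, 0.094, -0.007, 0.3, 0.8, 79.2, 100, 0.035, 0.102, -0.008, 0.3, 0.9, 85.7, 100, 0.038, 0.11, -0.008, 0.3, 0.9, 92.3]
```

View pics/wl1.png

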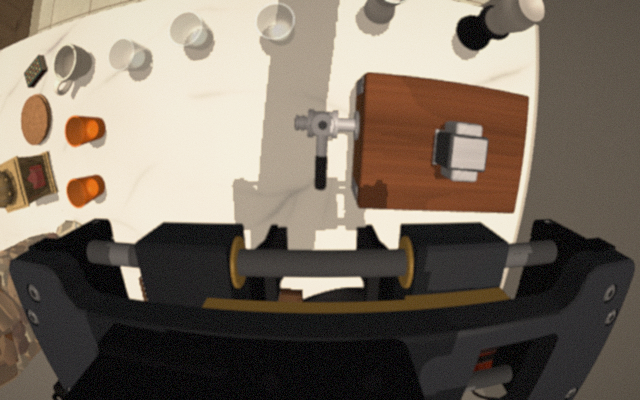

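>>> {"method": "play_rows", "body": {
  "series": [100,0.003,0.008,-0.001,0,0,6.6,100,0.005,0.016,-0.001,0,0,13.2,100,0.008,0.024,-0.002,0,0,19.8,100,0.011,0.031,-0.002,0,0,26.4,100,0.014,0.039,-0.003,0,0,33,100,0.016,0.047,-0.004,0,0,39.6,100,0.019,0.055,-0.004,0,0.5,46.2,100,0.022,0.063,-0.005,0.2,0.5,52.8,100,0.024,0.071,-0.005,0.2,0.6,59.4,100,0.027,0.079,-0.006,0.2,0.7,66]
}}

```text
time: 14.0
position: [0.5424, -0.0503, 0.2524]
tool_rot: [-1.661, -2.659, 0.008]
ft_force: [-0.8, 1.4, -0.2]
grip_width: 0.998
```

>>> {"method": "play_rows", "body": {
  "series": [100,0.003,0.008,0,0,0,6.6,100,0.006,0.014,0,0,0,13.2,100,0.01,0.018,0,0,0,20,100,0.014,0.02,0,0,0,26,100,0.014,0.02,0,0,0,26]
}}

```text
time: 14.42
position: [0.5544, -0.028, 0.2526]
tool_rot: [-2.212, -2.223, 0.01]
ft_force: [-0.2, 0.3, -0.5]
grip_width: 0.997
```

```bash
python3 - <<'E'
from h import *
d=snap('wrist','wl2'); s=st();print(s['joint_positions'].round(2))
crop('wl2',200,0,440,230,3,'wl2c')
w=load('wl1')
for p in [(275,22),(190,30),(130,53),(72,62)]: print(p,onz(w,*p,.061,True).round(3))
E
```

```text
t 14.47 p [ 0.5544 -0.0289  0.2528] rv [-2.208  -2.2283  0.0101] w 0.997 f [ 0.7 -0.2 -0.4]
[ 0.44  0.14 -0.48  1.62  0.07  1.4  -0.04]
(275, 22) [ 0.4   -0.191  0.061]
(190, 30) [ 0.402 -0.296  0.061]
(130, 53) [ 0.421 -0.385  0.061]
(72, 62) [ 0.416 -0.5    0.061]
```

View pics/wl2c.png

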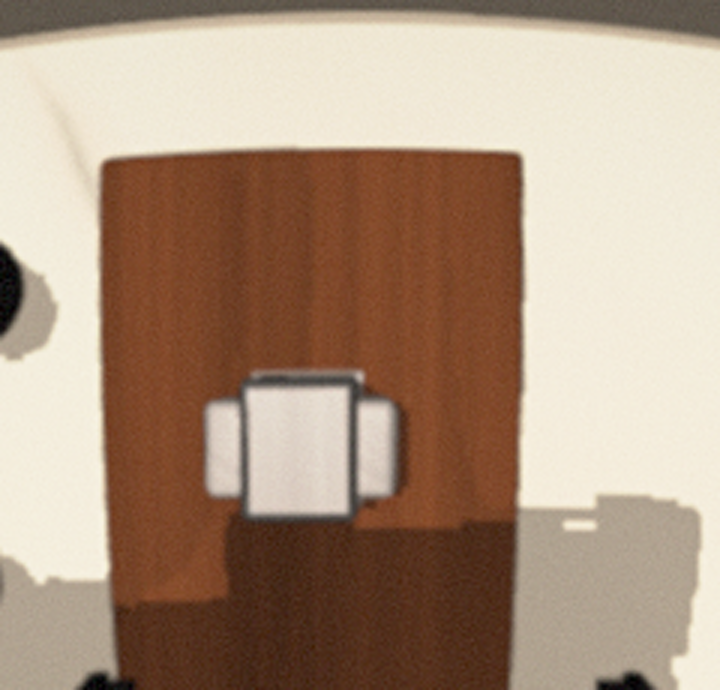

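```bash
python3 - <<'E'
from h import *
d=load('wl2'); f=lambda x,y:((x+.5)/3-.5+200,(y+.5)/3-.5)
b=np.array([onz(d,*f(*p),.1395,True)[:2] for p in [(244,381),(353,381),(353,518),(244,518)]]);print(b.round(4),b.mean(0))
c=np.array([onz(d,*f(*p),.096,True)[:2] for p in [(103,160),(521,153)]]);print(c.round(4),c.mean(0))
s=st(); b0=b.mean(0); go([down(.5337,.0115,.19,0.2),down(.5337,.0115,.108,0.2)])
E
```

```text
[[ 0.518   0.0336]
 [ 0.5501  0.0334]
 [ 0.5502 -0.0074]
 [ 0.5174 -0.0075]] [0.53391537 0.01304236]
[[0.4622 0.1126]
 [0.6059 0.1127]] [0.53402432 0.11262688]
t 14.47 p [ 0.5544 -0.0289  0.2528] rv [-2.208  -2.2283  0.0101] w 0.997 f [ 0.7 -0.2 -0.4]
t 14.47 p [ 0.5544 -0.0289  0.2528] rv [-2.208  -2.2283  0.0101] w 0.997 f [ 0.7 -0.2 -0.4]
5
[100, 0.02, -0.01, 0.031, -0.2, 0.0, 0.2, 100, 0.041, -0.02, 0.063, -0.4, 0.1, 0.3, 100, 0.041, -0.02, 0.09, -0.4, 0.1, 0.3, 100, 0.041, -0.019, 0.118, -0.4, 0.1, 0.3, 100, 0.041, -0.019, 0.145, -0.4, 0.1, 0.3]
```

>>> {"method": "play_rows", "body": {
  "series": [100,0.02,-0.01,0.031,0,0,0,100,0.041,-0.02,0.063,-0.4,0,0,100,0.041,-0.02,0.09,-0.4,0,0,100,0.041,-0.02,0.118,-0.4,0,0,100,0.041,-0.02,0.145,-0.4,0,0,100,0.041,-0.02,0.151,-0.4,0,0,100,0.041,-0.02,0.151,-0.4,0,0,100,0.041,-0.02,0.151,-0.4,0,0]
}}

```text
time: 15.13
position: [0.5342, 0.0105, 0.1038]
tool_rot: [2.213, 2.227, -0.0]
ft_force: [0.4, -0.1, 0.1]
grip_width: 0.997
```

```bash
python3 - <<'E'
from h import *
d=snap('wrist','wl3'); s=st();print(s['joint_positions'].round(2))
E
```

```text
t 15.18 p [0.535  0.0105 0.1047] rv [2.2121e+00 2.2255e+00 1.7000e-03] w 0.999 f [ 0.1 -0.7  0.4]
[ 0.39  0.2  -0.51  1.87  0.11  1.1  -0.15]
```

View pics/wl3.png

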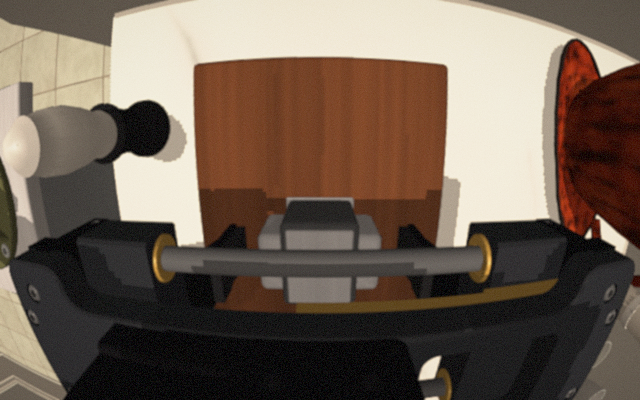

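>>> {"method": "play_rows", "body": {
  "series": [60,0,0,0.003,0,0,0,40,0,0,0.003,0,0,0,40,0,0,0.003,0,0,0,40,0,0,0.003,0,0,0,40,0,0,0.003,0,0,0,40,0,0,0.003,0,0,0,40,0,0,0.003,0,0,0,40,0,0,0.003,0,0,0],
  "force": 27
}}

```text
time: 15.85
position: [0.5335, 0.0106, 0.1004]
tool_rot: [2.214, 2.226, -0.002]
ft_force: [-6.3, -0.1, 8.4]
grip_width: 0.483
```

```bash
python3 - <<'E'
from h import *
d=snap('wrist','wl4'); s=st()
E
```

```text
t 15.9 p [0.5334 0.0106 0.1007] rv [ 2.2142  2.2262 -0.0024] w 0.473 f [-2.7  0.1  3.7]
```

View pics/wl4.png

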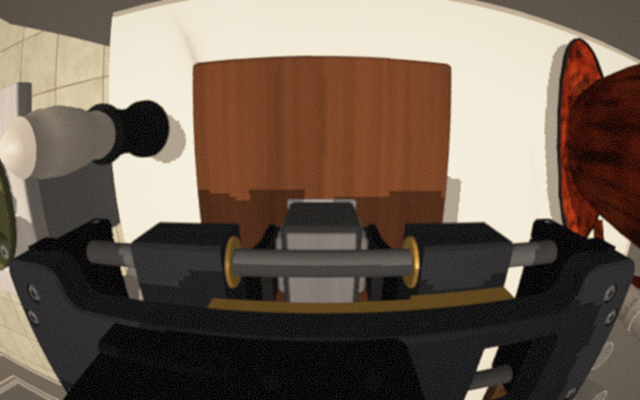

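```bash
python3 - <<'E'
from h import *
w=load('wl1')
for p in [(85,130),(85,190),(35,190)]: print(p,onz(w,*p,.06,True).round(3))
d=load('scene0');e=load('side0')
for n,a,b in [('o1',(349,268),(373,249)),('o2',(388,268),(402,238)),('g1',(294,199),(280,205)),('g2',(297,223),(299,225)),('g3',(306,246),(324,243)),('jig',(280,169),(248,178)),('orn',(282,130),(231,140)),('cup',(307,281),(347,275))]:
    z=.061
    print(n,onz(d,*a,z).round(3),onz(e,*b,z).round(3))
E
```

```text
(85, 130) [ 0.52  -0.471  0.06 ]
(85, 190) [ 0.609 -0.483  0.06 ]
(35, 190) [ 0.613 -0.621  0.06 ]
o1 [ 0.522 -0.498  0.061] [ 0.522 -0.492  0.061]
o2 [ 0.618 -0.506  0.061] [ 0.617 -0.504  0.061]
g1 [ 0.4   -0.191  0.061] [ 0.395 -0.197  0.061]
g2 [ 0.403 -0.308  0.061] [ 0.399 -0.302  0.061]
g3 [ 0.422 -0.407  0.061] [ 0.421 -0.4    0.061]
jig [ 0.361 -0.016  0.061] [ 0.371 -0.025  0.061]
orn [0.374 0.265 0.061] [0.418 0.207 0.061]
cup [ 0.416 -0.534  0.061] [ 0.408 -0.527  0.061]
```

>>> {"method": "play_rows", "body": {
  "series": [40,0,0,-0.005,0,0,0,40,0,0,-0.012,0,0,0,40,0,0,-0.022,0,0,0,40,0,0,-0.036,0,0,0,40,0,0,-0.052,0,0,0,40,0,0,-0.07,0,0,0,40,0,0,-0.09,0,0,0,40,0,0,-0.11,0,0,0,40,0,0,-0.13,0,0,0,40,0,0,-0.14,0,0,0]
}}

```text
time: 16.73
position: [0.5348, 0.0112, 0.2434]
tool_rot: [2.211, 2.224, 0.004]
ft_force: [0.2, 0.9, -3.0]
grip_width: 0.469
```

```bash
python3 - <<'E'
from h import *
d=snap('scene','sl5'); s=st()
crop('sl5',260,80,420,230,4,'sl5c')
go([down(.555,-.345,.24,0.2)],step=.033,g=40)
E
```

```text
t 16.78 p [0.5355 0.0112 0.2444] rv [2.2103 2.2229 0.0054] w 0.472 f [ 0.3  0.1 -2.1]
t 16.78 p [0.5355 0.0112 0.2444] rv [2.2103 2.2229 0.0054] w 0.472 f [ 0.3  0.1 -2.1]
11
[40, -0.032, 0.002, 0.0, 0.0, 0.0, 0.0, 40, -0.065, 0.003, 0.001, 0.1, 0.0, 0.0, 40, -0.097, 0.005, 0.001, 0.1, 0.0, 0.0, 40, -0.13, 0.006, 0.002, 0.2, 0.1, 0.0, 40, -0.162, 0.008, 0.002, 0.2, 0.1, 0.1, 40, -0.194, 0.01, 0.003, 0.2, 0.1, 0.1, 40, -0.227, 0.011, 0.003, 0.3, 0.1, 0.1, 40, -0.259, 0.013, 0.004, 0.3, 0.1, 0.1, 40, -0.292, 0.014, 0.004, 0.3, 0.1, 0.1, 40, -0.324, 0.016, 0.005, 0.4, 0.1, 0.1]
[40, -0.356, 0.017, 0.005, 0.4, 0.1, 0.1]
```

View pics/sl5c.png

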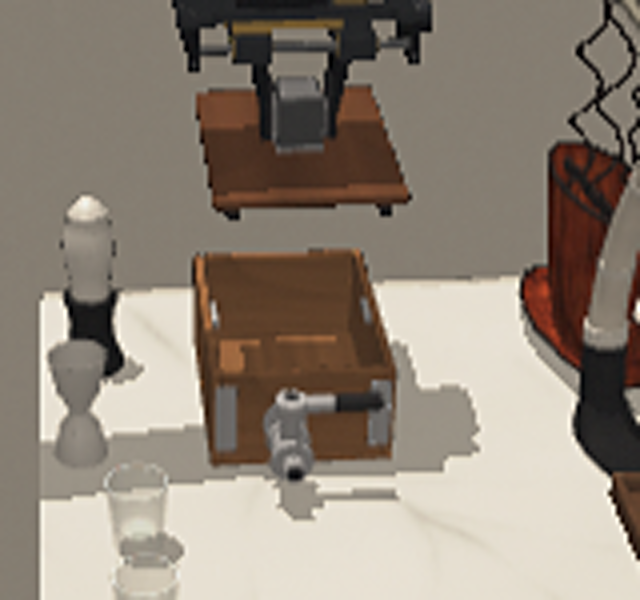

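Lid is off and level, valve shut. Carry it right.

>>> {"method": "play_rows", "body": {
  "series": [40,-0.02,0.002,0,0,0,0,40,-0.055,0.003,0.001,0,0,0,40,-0.093,0.005,0.001,0,0,0,40,-0.13,0.006,0.002,0.2,0,0,40,-0.168,0.008,0.002,0.2,0,0,40,-0.206,0.01,0.003,0.3,0,0,40,-0.244,0.012,0.003,0.3,0,0,40,-0.282,0.014,0.004,0.4,0,0,40,-0.32,0.016,0.005,0.4,0,0,40,-0.356,0.018,0.005,0.4,0,0]
}}

```text
time: 17.62
position: [0.5527, -0.3471, 0.2343]
tool_rot: [-2.213, -2.224, 0.01]
ft_force: [1.0, 0.6, -3.1]
grip_width: 0.473
```

>>> {"method": "play_rows", "body": {
  "series": [40,0,0,0.03,0,0,0,40,0,0,0.065,0,0,0,40,0,0,0.1,0,0,0,40,0,0,0.13,0,0,0,40,0,0,0.155,0,0,0,40,0,0,0.175,0,0,0,40,0,0,0.185,0,0,0,40,0,0,0.185,0,0,0]
}}

```text
time: 18.28
position: [0.5501, -0.344, 0.047]
tool_rot: [-2.209, -2.221, 0.011]
ft_force: [-1.4, 0.2, -4.0]
grip_width: 0.469
```

```bash
python3 - <<'E'
from h import *
d=snap('scene','sl6'); s=st();print(s['joint_positions'].round(2))
crop('sl6',260,140,440,300,4,'sl6c')
go([down(.555,-.345,.031,0.0)],step=.033,g=40)
E
```

```text
t 18.33 p [ 0.5515 -0.3448  0.0494] rv [-2.2111 -2.2234  0.0095] w 0.47 f [-0.3 -0.5 -2.7]
[ 0.72  0.47 -0.26  1.62  0.14  1.08  0.43]
t 18.33 p [ 0.5515 -0.3448  0.0494] rv [-2.2111 -2.2234  0.0095] w 0.47 f [-0.3 -0.5 -2.7]
1
[40, 0.0, 0.004, 0.018, -0.5, 0.0, 0.3]
```

View pics/sl6c.png

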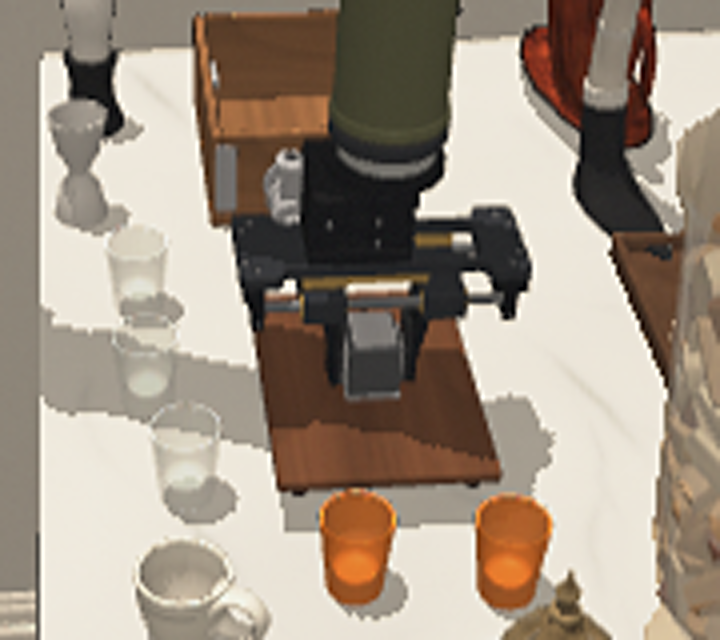

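>>> {"method": "play_rows", "body": {
  "series": [40,0,0.002,0.007,-0.5,0,0,40,0,0.003,0.013,-0.5,0,0,40,0,0.003,0.018,-0.5,0,0,40,0,0.003,0.018,-0.5,0,0,40,0,0.003,0.018,-0.5,0,0]
}}

```text
time: 18.75
position: [0.5554, -0.3453, 0.0329]
tool_rot: [2.213, 2.225, 0.001]
ft_force: [-0.0, 0.2, -4.2]
grip_width: 0.467
```

```bash
python3 - <<'E'
from h import *
s=st()
E
```

```text
t 18.75 p [ 0.5554 -0.3453  0.0329] rv [2.2130e+00 2.2253e+00 9.0000e-04] w 0.467 f [-0.   0.2 -4.2]
```

Still hanging (−4 N); a few mm more.

>>> {"method": "play_rows", "body": {
  "series": [40,0,0,0.002,0,0,0,40,0,0,0.004,0,0,0,40,0,0,0.004,0,0,0,40,0,0,0.004,0,0,0]
}}

```text
time: 19.08
position: [0.5561, -0.3457, 0.03]
tool_rot: [2.212, 2.224, 0.001]
ft_force: [-0.5, 0.3, 1.8]
grip_width: 0.475
```

```bash
python3 - <<'E'
from h import *
s=st()
E
```

```text
t 19.08 p [ 0.5561 -0.3457  0.03  ] rv [2.2118e+00 2.2240e+00 1.5000e-03] w 0.475 f [-0.5  0.3  1.8]
```

Seated (force flipped). Release and rise.

>>> {"method": "play_rows", "body": {
  "series": [70,0,0,0,0,0,0,100,0,0,0,0,0,0,100,0,0,0,0,0,0,100,0,0,0,0,0,0,100,0,0,0,0,0,0,100,0,0,-0.03,0,0,0,100,0,0,-0.07,0,0,0,100,0,0,-0.11,0,0,0,100,0,0,-0.15,0,0,0,100,0,0,-0.19,0,0,0]
}}

```text
time: 19.92
position: [0.5544, -0.3448, 0.2203]
tool_rot: [2.213, 2.226, 0.001]
ft_force: [0.9, 0.4, -0.1]
grip_width: 0.99
```

```bash
python3 - <<'E'
from h import *
d=snap('wrist','wg1'); d=snap('scene','sg1'); s=st()
E
```

```text
t 20.02 p [ 0.5585 -0.3468  0.2274] rv [2.2037 2.2154 0.006 ] w 0.998 f [ 0.8  0.1 -0.2]
```

View pics/wg1.png

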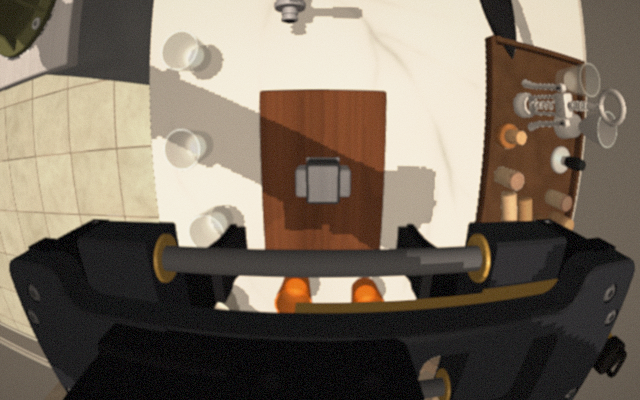

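View pics/sg1.png

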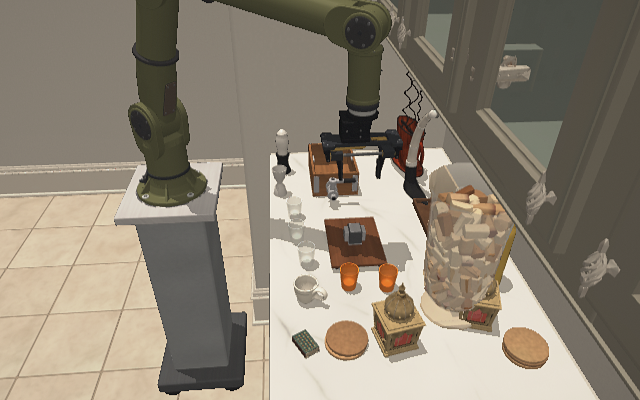

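```bash
python3 - <<'E'
from h import *
go([down(.405,-.215,.2,0.0)])
E
```

```text
t 20.02 p [ 0.5585 -0.3468  0.2274] rv [2.2037 2.2154 0.006 ] w 0.998 f [ 0.8  0.1 -0.2]
6
[100, 0.022, -0.026, 0.004, 0.1, 0.1, 0.1, 100, 0.044, -0.051, 0.008, 0.3, 0.2, 0.1, 100, 0.066, -0.077, 0.012, 0.4, 0.3, 0.2, 100, 0.089, -0.102, 0.016, 0.6, 0.4, 0.2, 100, 0.111, -0.128, 0.02, 0.7, 0.4, 0.3, 100, 0.133, -0.153, 0.024, 0.8, 0.5, 0.3]
```

>>> {"method": "play_rows", "body": {
  "series": [100,0.022,-0.026,0.004,0,0,0,100,0.044,-0.051,0.008,0,0,0,100,0.066,-0.077,0.012,0,0,0,100,0.089,-0.102,0.016,0.3,0,0,100,0.111,-0.128,0.02,0.5,0,0,100,0.133,-0.153,0.024,0.5,0,0,100,0.133,-0.153,0.024,0.5,0,0,100,0.133,-0.153,0.024,0.5,0,0]
}}

```text
time: 20.68
position: [0.3999, -0.2122, 0.1935]
tool_rot: [-2.213, -2.226, 0.01]
ft_force: [-0.2, -0.2, 0.5]
grip_width: 1.003
```

```bash
python3 - <<'E'
from h import *
d=snap('wrist','wg2'); s=st();print(s['joint_positions'].round(2))
E
```

```text
t 20.73 p [ 0.4012 -0.2131  0.1941] rv [-2.2142 -2.2264  0.0091] w 1.004 f [ 0.7 -0.5  0. ]
[ 0.75 -0.07 -0.31  1.94 -0.02  1.27  0.45]
```

View pics/wg2.png

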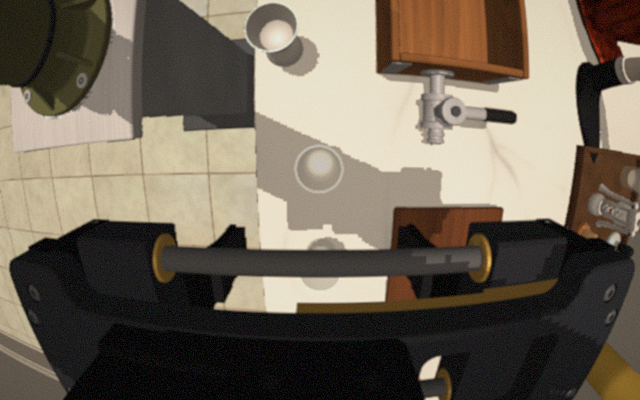

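```bash
python3 - <<'E'
from h import *
d=load('wg2'); print(onz(d,319.5,169.5,.061,True).round(4), onz(d,318,160,.003,True).round(4))
crop('wg2',260,120,400,300,4,'wg2c')
E
```

```text
[ 0.3975 -0.1924  0.061 ] [ 0.395  -0.1913  0.003 ]
```

View pics/wg2c.png

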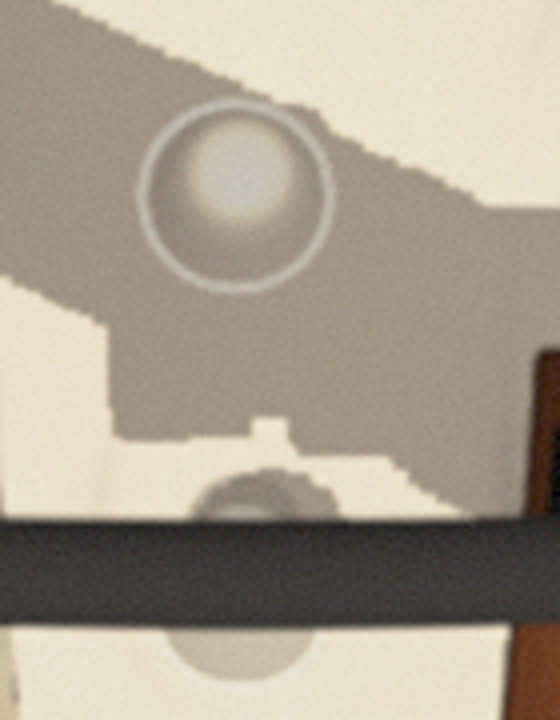

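>>> {"method": "play_rows", "body": {
  "series": [100,0.021,-0.004,0.03,-0.4,0,0,100,0.021,-0.004,0.065,-0.4,0,0,100,0.021,-0.004,0.1,-0.4,0,0,100,0.021,-0.004,0.13,-0.4,0,0,100,0.021,-0.004,0.155,-0.4,0,0,100,0.021,-0.004,0.17,-0.4,0,0,100,0.021,-0.004,0.17,-0.4,0,0,100,0.021,-0.004,0.17,-0.4,0,0],
  "force": 10
}}

```text
time: 21.4
position: [0.3966, -0.1925, 0.0237]
tool_rot: [2.215, 2.227, -0.0]
ft_force: [-0.1, 0.0, 0.4]
grip_width: 1.001
```

```bash
python3 - <<'E'
from h import *
d=snap('wrist','wg3'); s=st();print(s['joint_positions'].round(2))
E
```

```text
t 21.45 p [ 0.3974 -0.1929  0.0247] rv [2.2138e+00 2.2251e+00 5.0000e-04] w 1.0 f [-0.8  0.1  0.5]
[ 0.72  0.1  -0.34  2.15  0.05  0.89  0.36]
```

View pics/wg3.png

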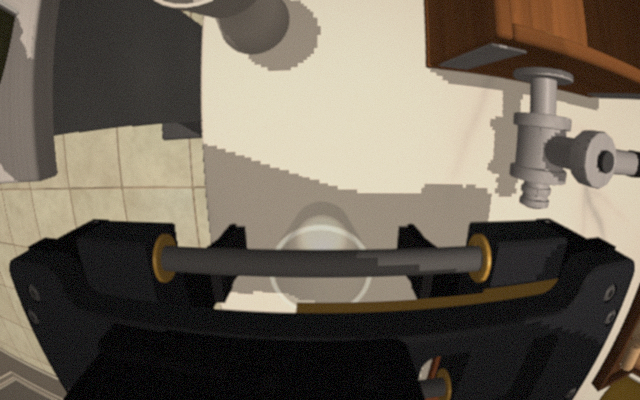

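>>> {"method": "play_rows", "body": {
  "series": [30,0,0,0,0,0,0,30,0,0,0,0,0,0,30,0,0,0,0,0,0,30,0,0,0,0,0,0,30,0,0,0,0,0,0,30,0,0,0,0,0,0,30,0,0,-0.01,0,0,0,30,0,0,-0.03,0,0,0,30,0,0,-0.06,0,0,0,30,0,0,-0.09,0,0,0],
  "force": 12
}}

```text
time: 22.28
position: [0.3952, -0.1915, 0.1152]
tool_rot: [2.215, 2.228, -0.001]
ft_force: [1.6, -0.4, -1.1]
grip_width: 0.528
```

```bash
python3 - <<'E'
from h import *
d=snap('wrist','wg4'); s=st()
go([down(.42,-.15,.21,0),down(.5345,-.049,.21,0)],g=30)
E
```

```text
t 22.33 p [ 0.3992 -0.1934  0.1215] rv [2.2075 2.2203 0.0028] w 0.53 f [ 2.6 -1.5  3. ]
t 22.33 p [ 0.3992 -0.1934  0.1215] rv [2.2075 2.2203 0.0028] w 0.53 f [ 2.6 -1.5  3. ]
7
[30, 0.014, 0.007, -0.03, 0.2, 0.1, 0.1, 30, 0.028, 0.015, -0.059, 0.3, 0.2, 0.2, 30, 0.043, 0.022, -0.089, 0.5, 0.4, 0.3, 30, 0.068, 0.051, -0.088, 0.5, 0.4, 0.3, 30, 0.093, 0.079, -0.088, 0.5, 0.4, 0.3, 30, 0.118, 0.108, -0.088, 0.5, 0.4, 0.3, 30, 0.143, 0.137, -0.088, 0.5, 0.4, 0.3]
```

View pics/wg4.png

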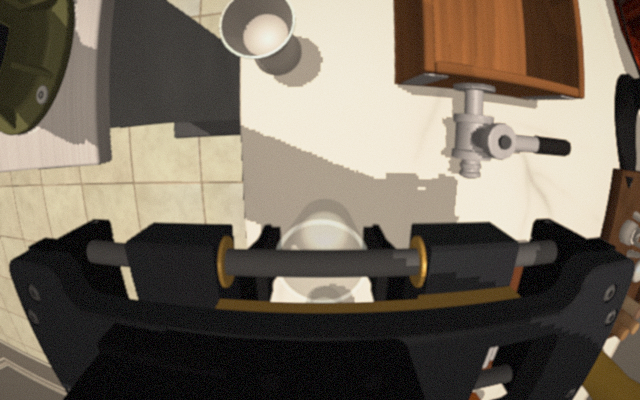

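```bash
python3 - <<'E'
from h import *
go([down(.42,-.15,.21,0),down(.534,.070,.21,0)],g=30)
E
```

```text
t 22.33 p [ 0.3992 -0.1934  0.1215] rv [2.2075 2.2203 0.0028] w 0.53 f [ 2.6 -1.5  3. ]
10
[30, 0.014, 0.007, -0.03, 0.2, 0.1, 0.1, 30, 0.028, 0.015, -0.059, 0.3, 0.2, 0.2, 30, 0.043, 0.022, -0.089, 0.5, 0.4, 0.3, 30, 0.074, 0.038, -0.089, 0.5, 0.4, 0.3, 30, 0.105, 0.055, -0.089, 0.5, 0.4, 0.3, 30, 0.137, 0.071, -0.089, 0.5, 0.4, 0.3, 30, 0.168, 0.088, -0.089, 0.5, 0.4, 0.3, 30, 0.199, 0.104, -0.089, 0.5, 0.4, 0.3, 30, 0.231, 0.121, -0.089, 0.5, 0.4, 0.3, 30, 0.262, 0.137, -0.089, 0.5, 0.4, 0.3]
```

>>> {"method": "play_rows", "body": {
  "series": [30,0.014,0.007,-0.03,0,0,0,30,0.028,0.015,-0.059,0,0,0,30,0.043,0.022,-0.089,0,0,0,30,0.074,0.038,-0.089,0,0,0,30,0.105,0.055,-0.089,0,0,0,30,0.137,0.071,-0.089,0.2,0,0,30,0.168,0.088,-0.089,0.2,0,0,30,0.199,0.104,-0.089,0.2,0,0,30,0.231,0.121,-0.089,0.2,0,0,30,0.262,0.137,-0.089,0.2,0,0]
}}

```text
time: 23.17
position: [0.532, 0.0724, 0.2035]
tool_rot: [2.215, 2.227, -0.004]
ft_force: [1.2, 0.1, -0.2]
grip_width: 0.53
```

>>> {"method": "play_rows", "body": {
  "series": [30,0,0,0,0,0,0,30,0,0,0.02,0,0,0,30,0,0,0.04,0,0,0,30,0,0,0.04,0,0,0]
}}

```text
time: 23.5
position: [0.5287, 0.0702, 0.1595]
tool_rot: [-2.211, -2.225, 0.013]
ft_force: [-2.0, 0.1, -1.0]
grip_width: 0.528
```

```bash
python3 - <<'E'
from h import *
d=snap('wrist','wg5'); d=snap('scene','sg5'); s=st(); crop('sg5',260,80,420,230,4,'sg5c')
E
```

```text
t 23.6 p [0.5308 0.0705 0.1628] rv [-2.2146 -2.2266  0.0064] w 0.525 f [ 0.5  0.6 -0.5]
```

View pics/wg5.png

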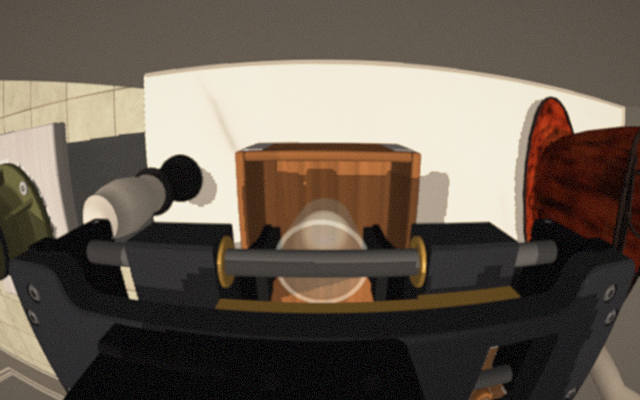

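View pics/sg5c.png

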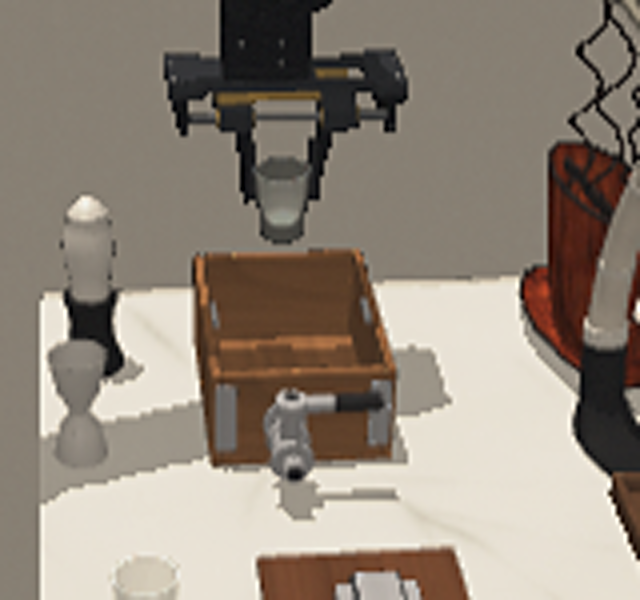

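>>> {"method": "play_rows", "body": {
  "series": [30,0,0.003,0.02,-0.2,0,0,30,0,0.003,0.045,-0.2,0,0,30,0,0.003,0.07,-0.2,0,0,30,0,0.003,0.095,-0.2,0,0,30,0,0.003,0.115,-0.2,0,0,30,0,0.003,0.126,-0.2,0,0,30,0,0.003,0.13,-0.2,0,0,30,0,0.003,0.132,-0.2,0,0,30,0,0.003,0.132,-0.2,0,0]
}}

```text
time: 24.35
position: [0.5368, 0.0706, 0.0342]
tool_rot: [2.212, 2.223, 0.004]
ft_force: [-1.3, 0.4, 7.4]
grip_width: 0.52
```

```bash
python3 - <<'E'
from h import *
d=snap('wrist','wg6'); s=st()
E
```

```text
t 24.4 p [0.5367 0.0706 0.0342] rv [2.2121 2.2226 0.0041] w 0.515 f [-1.4 -0.1  7.6]
```

View pics/wg6.png

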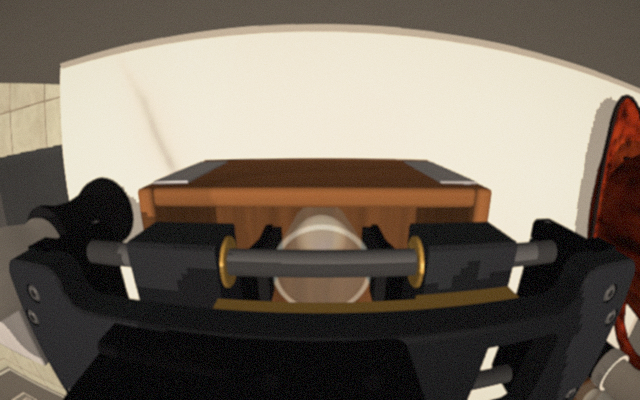

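>>> {"method": "play_rows", "body": {
  "series": [75,0,0,-0.001,0,0,0,75,0,0,-0.001,0,0,0,75,0,0,-0.001,0,0,0,75,0,0,-0.001,0,0,0,75,0,0,-0.02,0,0,0,75,0,0,-0.05,0,0,0,75,0,0,-0.085,0,0,0,75,0,0,-0.12,0,0,0,75,0,0,-0.155,0,0,0,75,0,0,-0.175,0,0,0]
}}

```text
time: 25.23
position: [0.5353, 0.0713, 0.21]
tool_rot: [2.211, 2.224, 0.005]
ft_force: [0.8, 0.1, -0.1]
grip_width: 0.75
```

```bash
python3 - <<'E'
from h import *
d=snap('wrist','wg7'); s=st()
go([down(.405,-.325,.2,0)])
E
```

```text
t 25.28 p [0.537  0.0716 0.2129] rv [2.2087 2.2211 0.0099] w 0.75 f [1.9 0.7 1.5]
t 25.28 p [0.537  0.0716 0.2129] rv [2.2087 2.2211 0.0099] w 0.75 f [1.9 0.7 1.5]
11
[100, -0.036, -0.012, 0.001, 0.1, 0.0, 0.0, 100, -0.072, -0.024, 0.002, 0.1, 0.0, 0.1, 100, -0.108, -0.037, 0.003, 0.2, 0.0, 0.1, 100, -0.144, -0.049, 0.004, 0.2, 0.0, 0.1, 100, -0.18, -0.061, 0.006, 0.3, 0.1, 0.1, 100, -0.216, -0.073, 0.007, 0.3, 0.1, 0.2, 100, -0.252, -0.086, 0.008, 0.4, 0.1, 0.2, 100, -0.288, -0.098, 0.009, 0.5, 0.1, 0.2, 100, -0.324, -0.11, 0.01, 0.5, 0.1, 0.3, 100, -0.36, -0.122, 0.011, 0.6, 0.1, 0.3]
[100, -0.396, -0.134, 0.012, 0.6, 0.1, 0.3]
```

View pics/wg7.png

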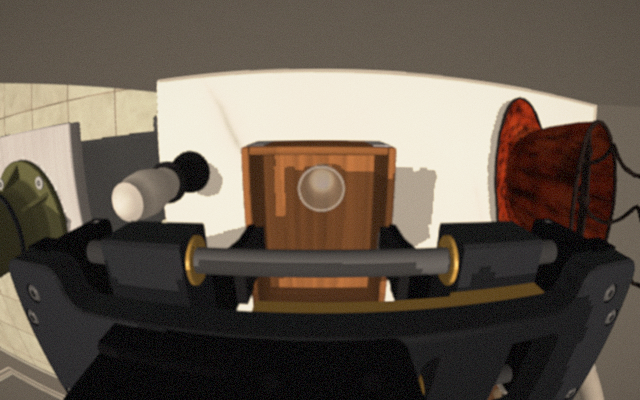

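Glass 1 stands upright in the box. Now glass 2.

>>> {"method": "play_rows", "body": {
  "series": [100,-0.04,-0.013,0.001,0,0,0,100,-0.079,-0.027,0.002,0,0,0,100,-0.119,-0.04,0.003,0.2,0,0,100,-0.158,-0.054,0.004,0.2,0,0,100,-0.198,-0.067,0.006,0.3,0,0,100,-0.238,-0.08,0.007,0.3,0,0,100,-0.277,-0.094,0.008,0.4,0,0,100,-0.317,-0.107,0.009,0.5,0,0,100,-0.356,-0.121,0.01,0.5,0,0,100,-0.396,-0.134,0.012,0.6,0,0]
}}

```text
time: 26.12
position: [0.4013, -0.3262, 0.1945]
tool_rot: [-2.212, -2.224, 0.013]
ft_force: [0.1, 0.4, 0.4]
grip_width: 1.0
```

>>> {"method": "play_rows", "body": {
  "series": [100,0,0,0,0,0,0,100,0,0,0,0,0,0]
}}

```text
time: 26.28
position: [0.4007, -0.3267, 0.1937]
tool_rot: [-2.217, -2.216, 0.013]
ft_force: [0.2, 0.7, 0.2]
grip_width: 1.0
```

```bash
python3 - <<'E'
from h import *
d=snap('wrist','wh1'); s=st(); crop('wh1',200,60,460,300,3,'wh1c')
E
```

```text
t 26.33 p [ 0.4021 -0.3245  0.1939] rv [-2.2129 -2.2207  0.0114] w 0.999 f [-0.3  1.5 -0.5]
```

View pics/wh1c.png

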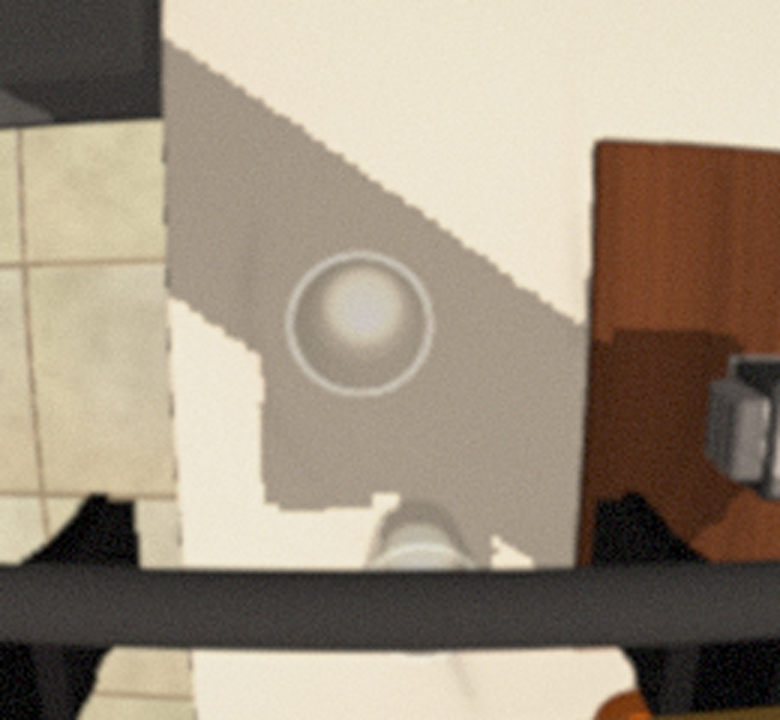

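```bash
python3 - <<'E'
from h import *
d=load('wh1'); X=onz(d,319.7,167.3,.061,True); print(X.round(4))
go([down(X[0],X[1],.025,0)])
E
```

```text
[ 0.3981 -0.3046  0.061 ]
t 26.33 p [ 0.4021 -0.3245  0.1939] rv [-2.2129 -2.2207  0.0114] w 0.999 f [-0.3  1.5 -0.5]
5
[100, 0.004, 0.0, 0.034, -0.1, 0.0, 0.0, 100, 0.008, -0.001, 0.068, -0.2, 0.0, 0.1, 100, 0.012, -0.001, 0.101, -0.3, 0.0, 0.1, 100, 0.016, -0.002, 0.135, -0.4, 0.0, 0.2, 100, 0.02, -0.002, 0.169, -0.6, 0.0, 0.2]
```

>>> {"method": "play_rows", "body": {
  "series": [100,0.02,-0.002,0.03,-0.2,0,0,100,0.02,-0.002,0.068,-0.4,0,0,100,0.02,-0.002,0.101,-0.5,0,0,100,0.02,-0.002,0.135,-0.5,0,0,100,0.02,-0.002,0.155,-0.5,0,0,100,0.02,-0.002,0.169,-0.5,0,0,100,0.02,-0.002,0.169,-0.5,0,0,100,0.02,-0.002,0.169,-0.5,0,0]
}}

```text
time: 27.0
position: [0.3994, -0.3028, 0.0252]
tool_rot: [-2.212, -2.23, 0.002]
ft_force: [-0.1, 0.1, 0.5]
grip_width: 1.005
```

```bash
python3 - <<'E'
from h import *
d=snap('wrist','wh2'); s=st()
E
```

```text
t 27.05 p [ 0.4    -0.3037  0.0262] rv [ 2.2117e+00  2.2288e+00 -1.9000e-03] w 0.999 f [ 0.3 -0.5  0.3]
```

View pics/wh2.png

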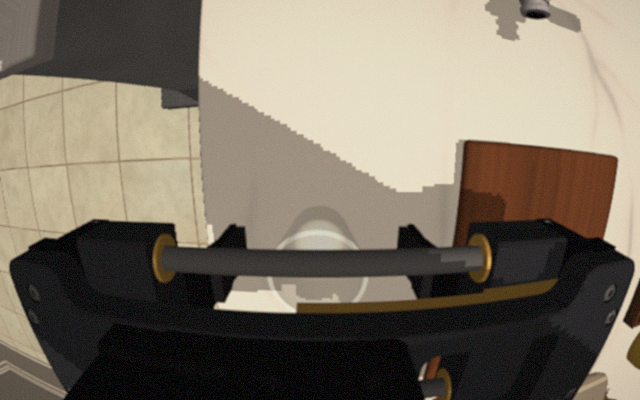

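>>> {"method": "play_rows", "body": {
  "series": [30,0,-0.001,0.001,0,0,0,30,0,-0.001,0.001,0,0,0,30,0,-0.001,0.001,0,0,0,30,0,-0.001,0.001,0,0,0,30,0,-0.001,0.001,0,0,0,30,0,-0.001,0.001,0,0,0,30,0,-0.001,-0.01,0,0,0,30,0,-0.001,-0.04,0,0,0,30,0,-0.001,-0.08,0,0,0,30,0,-0.001,-0.12,0,0,0]
}}

```text
time: 27.88
position: [0.3971, -0.3037, 0.1467]
tool_rot: [-2.214, -2.227, 0.003]
ft_force: [0.9, -1.3, 0.1]
grip_width: 0.527
```

```bash
python3 - <<'E'
from h import *
s=st()
go([down(.42,-.25,.21,0),down(.536,.012,.21,0)],step=.041,g=30)
E
```

```text
t 27.88 p [ 0.3971 -0.3037  0.1467] rv [-2.2141 -2.2268  0.0028] w 0.527 f [ 0.9 -1.3  0.1]
t 27.88 p [ 0.3971 -0.3037  0.1467] rv [-2.2141 -2.2268  0.0028] w 0.527 f [ 0.9 -1.3  0.1]
10
[30, 0.018, 0.008, -0.021, 0.0, 0.0, 0.1, 30, 0.036, 0.015, -0.042, -0.1, 0.0, 0.2, 30, 0.054, 0.023, -0.063, -0.1, 0.0, 0.3, 30, 0.091, 0.04, -0.063, -0.1, 0.0, 0.3, 30, 0.128, 0.057, -0.063, -0.1, 0.0, 0.3, 30, 0.166, 0.073, -0.063, -0.1, 0.0, 0.3, 30, 0.203, 0.09, -0.064, -0.1, 0.0, 0.3, 30, 0.24, 0.107, -0.064, -0.1, 0.0, 0.3, 30, 0.278, 0.124, -0.064, -0.1, 0.0, 0.3, 30, 0.315, 0.141, -0.064, -0.1, 0.0, 0.3]
```

>>> {"method": "play_rows", "body": {
  "series": [30,0.018,0.008,-0.021,0,0,0,30,0.036,0.015,-0.042,0,0,0,30,0.054,0.023,-0.063,0,0,0,30,0.091,0.04,-0.063,0,0,0,30,0.128,0.057,-0.063,0,0,0.3,30,0.166,0.073,-0.063,0,0,0.3,30,0.203,0.09,-0.064,0,0,0.3,30,0.24,0.107,-0.064,0,0,0.3,30,0.278,0.124,-0.064,0,0,0.3,30,0.315,0.141,-0.064,0,0,0.3]
}}

```text
time: 28.72
position: [0.5376, 0.0134, 0.2098]
tool_rot: [2.22, 2.22, -0.002]
ft_force: [0.8, -0.6, 0.1]
grip_width: 0.526
```

>>> {"method": "play_rows", "body": {
  "series": [30,0,0,0,0,0,0,30,0,0,0.02,0,0,0,30,0,0,0.04,0,0,0,30,0,0,0.04,0,0,0]
}}

```text
time: 29.05
position: [0.5345, 0.0111, 0.1657]
tool_rot: [-2.218, -2.22, 0.01]
ft_force: [-0.9, -0.5, -2.0]
grip_width: 0.523
```

```bash
python3 - <<'E'
from h import *
d=snap('wrist','wh3'); s=st()
go([down(.535,.012,.032,0)],step=.025,g=30)
E
```

```text
t 29.1 p [0.5355 0.011  0.1675] rv [-2.2195 -2.2203  0.0075] w 0.524 f [ 1.  -0.  -1.2]
t 29.1 p [0.5355 0.011  0.1675] rv [-2.2195 -2.2203  0.0075] w 0.524 f [ 1.  -0.  -1.2]
6
[30, 0.0, 0.0, 0.023, 0.0, 0.0, 0.0, 30, 0.0, 0.0, 0.045, -0.1, 0.0, 0.0, 30, 0.001, 0.0, 0.068, -0.1, 0.1, 0.0, 30, 0.001, 0.0, 0.09, -0.2, 0.1, 0.0, 30, 0.001, 0.0, 0.113, -0.2, 0.1, 0.0, 30, 0.001, 0.0, 0.135, -0.3, 0.1, 0.0]
```

View pics/wh3.png

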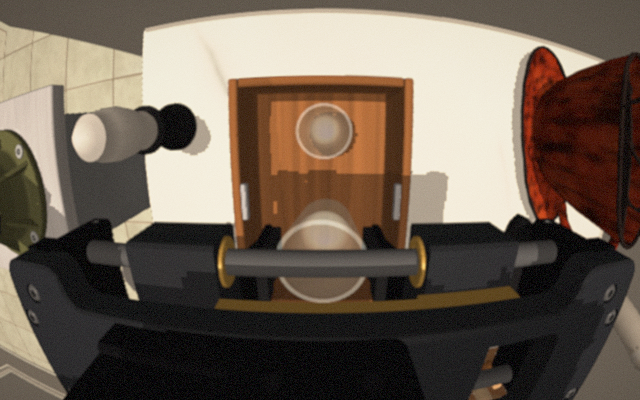

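>>> {"method": "play_rows", "body": {
  "series": [30,0,0,0.023,0,0,0,30,0,0,0.045,0,0,0,30,0.001,0,0.068,0,0,0,30,0.001,0,0.09,-0.2,0,0,30,0.001,0,0.113,-0.2,0,0,30,0.001,0,0.128,-0.3,0,0,30,0.001,0,0.134,-0.3,0,0,30,0.001,0,0.136,-0.3,0,0,30,0.001,0,0.136,-0.3,0,0]
}}

```text
time: 29.85
position: [0.5399, 0.0116, 0.036]
tool_rot: [2.216, 2.215, 0.007]
ft_force: [-0.0, -0.2, 5.6]
grip_width: 0.518
```

```bash
python3 - <<'E'
from h import *
s=st()
E
```

```text
t 29.85 p [0.5399 0.0116 0.036 ] rv [2.2161 2.2148 0.0073] w 0.518 f [-0.  -0.2  5.6]
```

>>> {"method": "play_rows", "body": {
  "series": [75,0,0,-0.001,0,0,0,75,0,0,-0.001,0,0,0,75,0,0,-0.001,0,0,0,75,0,0,-0.001,0,0,0,75,0,0,-0.02,0,0,0,75,0,0,-0.05,0,0,0,75,0,0,-0.085,0,0,0,75,0,0,-0.12,0,0,0,75,0,0,-0.155,0,0,0,75,0,0,-0.175,0,0,0]
}}

```text
time: 30.68
position: [0.5377, 0.0127, 0.212]
tool_rot: [2.215, 2.216, 0.008]
ft_force: [0.8, 0.2, 0.4]
grip_width: 0.75
```

```bash
python3 - <<'E'
from h import *
d=snap('wrist','wh4'); s=st()
go([down(.46,-.2,.21,0),down(.425,-.43,.2,0)],step=.041)
E
```

```text
t 30.73 p [0.5395 0.0128 0.2149] rv [2.2124 2.213  0.0125] w 0.749 f [2.4 0.8 3.3]
t 30.73 p [0.5395 0.0128 0.2149] rv [2.2124 2.213  0.0125] w 0.749 f [2.4 0.8 3.3]
12
[100, -0.035, -0.013, 0.001, 0.1, 0.0, 0.0, 100, -0.071, -0.027, 0.001, 0.3, 0.1, 0.0, 100, -0.106, -0.04, 0.002, 0.4, 0.1, 0.0, 100, -0.142, -0.053, 0.003, 0.5, 0.1, 0.0, 100, -0.177, -0.066, 0.004, 0.7, 0.1, 0.0, 100, -0.213, -0.08, 0.004, 0.8, 0.2, 0.0, 100, -0.251, -0.085, 0.006, 0.8, 0.2, 0.0, 100, -0.289, -0.091, 0.008, 0.8, 0.2, 0.0, 100, -0.328, -0.097, 0.01, 0.8, 0.2, 0.0, 100, -0.366, -0.103, 0.011, 0.8, 0.2, 0.0]
[100, -0.404, -0.109, 0.013, 0.8, 0.2, 0.0, 100, -0.443, -0.115, 0.015, 0.8, 0.2, 0.0]
```

View pics/wh4.png

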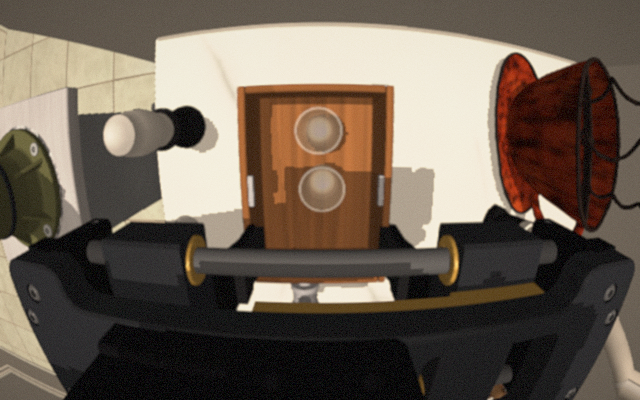

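Both stand. Glass 3.

>>> {"method": "play_rows", "body": {
  "series": [100,-0.035,-0.013,0.001,0,0,0,100,-0.071,-0.027,0.001,0.3,0,0,100,-0.106,-0.04,0.002,0.4,0,0,100,-0.142,-0.053,0.003,0.5,0,0,100,-0.177,-0.066,0.004,0.7,0,0,100,-0.213,-0.08,0.004,0.8,0,0,100,-0.251,-0.085,0.006,0.8,0,0,100,-0.289,-0.091,0.008,0.8,0,0,100,-0.328,-0.097,0.01,0.8,0,0,100,-0.366,-0.103,0.011,0.8,0,0]
}}

```text
time: 31.57
position: [0.4324, -0.3554, 0.1965]
tool_rot: [-2.217, -2.217, 0.013]
ft_force: [-0.2, -0.5, -0.1]
grip_width: 1.0
```

>>> {"method": "play_rows", "body": {
  "series": [100,-0.038,-0.006,0.002,0,0,0,100,-0.077,-0.012,0.004,0,0,0,100,-0.077,-0.012,0.004,0,0,0,100,-0.077,-0.012,0.004,0,0,0]
}}

```text
time: 31.9
position: [0.4193, -0.433, 0.1919]
tool_rot: [-2.222, -2.211, 0.013]
ft_force: [-0.7, 1.1, -0.2]
grip_width: 0.997
```

```bash
python3 - <<'E'
from h import *
d=snap('wrist','wi1'); s=st()
E
```

```text
t 31.95 p [ 0.4209 -0.4307  0.1923] rv [-2.218  -2.2147  0.0112] w 0.998 f [ 0.4  0.6 -0.5]
```

View pics/wi1.png

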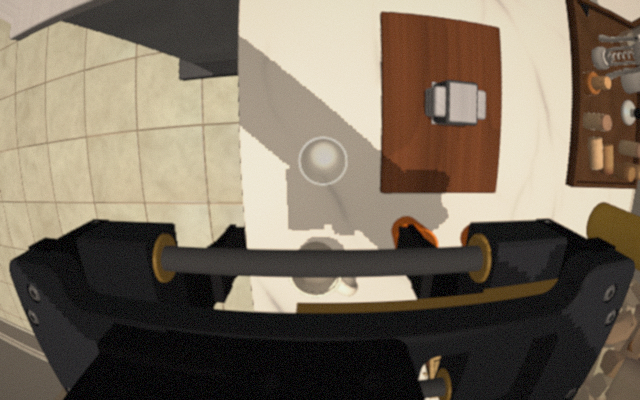

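```bash
python3 - <<'E'
from h import *
d=load('wi1'); X=onz(d,323,160.8,.061,True); print(X.round(4)); 
for p in [(381,192),(497,192),(381,12),(498,27)]: print(onz(d,*p,.0255,True).round(3))
go([down(X[0],X[1],.025,0)])
E
```

```text
[ 0.42   -0.4044  0.061 ]
[ 0.483 -0.444  0.026]
[ 0.63  -0.444  0.026]
[ 0.483 -0.245  0.026]
[ 0.626 -0.244  0.026]
t 31.95 p [ 0.4209 -0.4307  0.1923] rv [-2.218  -2.2147  0.0112] w 0.998 f [ 0.4  0.6 -0.5]
5
[100, 0.005, 0.0, 0.033, -0.1, 0.0, 0.0, 100, 0.011, 0.0, 0.067, -0.2, 0.0, 0.0, 100, 0.016, 0.0, 0.1, -0.3, 0.0, -0.1, 100, 0.021, 0.001, 0.134, -0.5, 0.0, -0.1, 100, 0.026, 0.001, 0.167, -0.6, 0.0, -0.1]
```

>>> {"method": "play_rows", "body": {
  "series": [72,0.026,0.001,0.025,-0.2,0,0,72,0.026,0.001,0.055,-0.4,0,0,72,0.026,0.001,0.085,-0.6,0,0,72,0.026,0.001,0.1,-0.6,0,0,72,0.026,0.001,0.1,-0.6,0,0,72,0.026,0.001,0.1,-0.6,0,0]
}}

```text
time: 32.45
position: [0.422, -0.4029, 0.093]
tool_rot: [2.218, 2.224, 0.0]
ft_force: [-0.6, -0.8, 0.1]
grip_width: 0.733
```

```bash
python3 - <<'E'
from h import *
d=snap('wrist','wi2'); s=st()
go([down(.42,-.4044,.026,0)])
E
```

```text
t 32.5 p [ 0.4228 -0.404   0.0944] rv [ 2.2166e+00  2.2214e+00 -1.0000e-04] w 0.727 f [1.1 0.5 0.5]
t 32.5 p [ 0.4228 -0.404   0.0944] rv [ 2.2166e+00  2.2214e+00 -1.0000e-04] w 0.727 f [1.1 0.5 0.5]
2
[100, 0.0, -0.001, 0.034, 0.1, 0.1, 0.1, 100, 0.0, -0.003, 0.068, 0.1, 0.1, 0.1]
```

View pics/wi2.png

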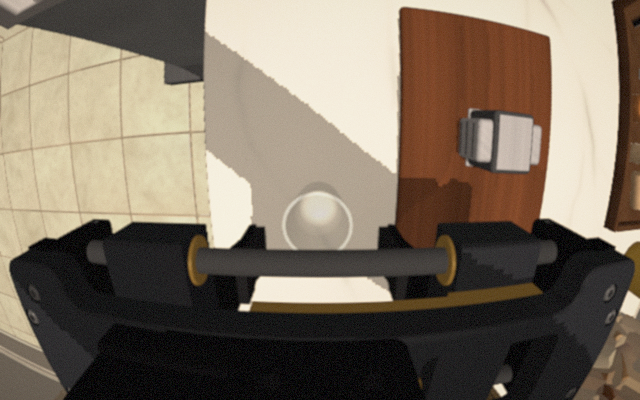

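>>> {"method": "play_rows", "body": {
  "series": [72,0,-0.002,0.025,0,0,0,72,0,-0.002,0.05,0,0,0,72,0,-0.002,0.068,0,0,0,72,0,-0.002,0.068,0,0,0,72,0,-0.002,0.068,0,0,0,30,0,-0.002,0.068,0,0,0,30,0,-0.002,0.068,0,0,0,30,0,-0.002,0.068,0,0,0,30,0,-0.002,0.068,0,0,0,30,0,-0.002,0.068,0,0,0]
}}

```text
time: 33.33
position: [0.4201, -0.4058, 0.0266]
tool_rot: [2.218, 2.218, -0.001]
ft_force: [-1.0, 0.4, 4.9]
grip_width: 0.518
```

>>> {"method": "play_rows", "body": {
  "series": [30,0,0,0,0,0,0,30,0,0,-0.01,0,0,0,30,0,0,-0.04,0,0,0,30,0,0,-0.075,0,0,0,30,0,0,-0.11,0,0,0,30,0,0,-0.145,0,0,0,30,0,0,-0.18,0,0,0,30,0,0,-0.18,0,0,0]
}}

```text
time: 34.0
position: [0.4225, -0.407, 0.2139]
tool_rot: [2.21, 2.211, -0.001]
ft_force: [1.7, -1.0, 0.5]
grip_width: 0.52
```

```bash
python3 - <<'E'
from h import *
s=st()
go([down(.46,-.25,.21,0),down(.535,-.047,.21,0)],step=.041,g=30)
E
```

```text
t 34.0 p [ 0.4225 -0.407   0.2139] rv [ 2.2102e+00  2.2111e+00 -6.0000e-04] w 0.52 f [ 1.7 -1.   0.5]
t 34.0 p [ 0.4225 -0.407   0.2139] rv [ 2.2102e+00  2.2111e+00 -6.0000e-04] w 0.52 f [ 1.7 -1.   0.5]
10
[30, 0.039, 0.009, 0.001, 0.2, 0.2, 0.0, 30, 0.079, 0.019, 0.001, 0.3, 0.3, 0.0, 30, 0.118, 0.028, 0.002, 0.5, 0.5, 0.0, 30, 0.157, 0.037, 0.003, 0.6, 0.6, 0.0, 30, 0.191, 0.05, 0.002, 0.6, 0.6, 0.0, 30, 0.225, 0.063, 0.002, 0.6, 0.6, 0.0, 30, 0.258, 0.075, 0.002, 0.6, 0.6, 0.0, 30, 0.292, 0.088, 0.002, 0.6, 0.6, 0.0, 30, 0.326, 0.1, 0.001, 0.6, 0.6, 0.0, 30, 0.36, 0.113, 0.001, 0.6, 0.6, 0.0]
```

>>> {"method": "play_rows", "body": {
  "series": [30,0.036,0.009,0.001,0,0,0,30,0.075,0.019,0.001,0.3,0.2,0,30,0.114,0.028,0.002,0.5,0.3,0,30,0.153,0.037,0.003,0.5,0.4,0,30,0.191,0.05,0.002,0.5,0.5,0,30,0.225,0.063,0.002,0.6,0.5,0,30,0.258,0.075,0.002,0.6,0.5,0,30,0.292,0.088,0.002,0.6,0.5,0,30,0.326,0.1,0.001,0.6,0.5,0,30,0.36,0.113,0.001,0.6,0.5,0]
}}

```text
time: 34.83
position: [0.5323, -0.0428, 0.204]
tool_rot: [-2.214, -2.214, 0.003]
ft_force: [1.3, -0.2, -1.1]
grip_width: 0.514
```

>>> {"method": "play_rows", "body": {
  "series": [30,0,0,0,0,0,0,30,0,0,0.02,0,0,0,30,0,0,0.04,0,0,0,30,0,0,0.04,0,0,0]
}}

```text
time: 35.17
position: [0.529, -0.0441, 0.16]
tool_rot: [-2.208, -2.211, 0.009]
ft_force: [-1.2, -0.3, -1.8]
grip_width: 0.515
```

```bash
python3 - <<'E'
from h import *
d=snap('wrist','wi3'); s=st()
go([down(.535,-.047,.032,0)],step=.025,g=30)
E
```

```text
t 35.22 p [ 0.53   -0.0443  0.1619] rv [-2.2102 -2.2113  0.0071] w 0.513 f [-0.9  0.8  0.2]
t 35.22 p [ 0.53   -0.0443  0.1619] rv [-2.2102 -2.2113  0.0071] w 0.513 f [-0.9  0.8  0.2]
6
[30, -0.001, 0.001, 0.022, -0.1, -0.1, 0.0, 30, -0.001, 0.002, 0.043, -0.3, -0.1, 0.0, 30, -0.002, 0.003, 0.065, -0.4, -0.2, 0.0, 30, -0.002, 0.005, 0.087, -0.5, -0.3, 0.0, 30, -0.003, 0.006, 0.108, -0.7, -0.4, 0.0, 30, -0.004, 0.007, 0.13, -0.8, -0.4, 0.0]
```

View pics/wi3.png

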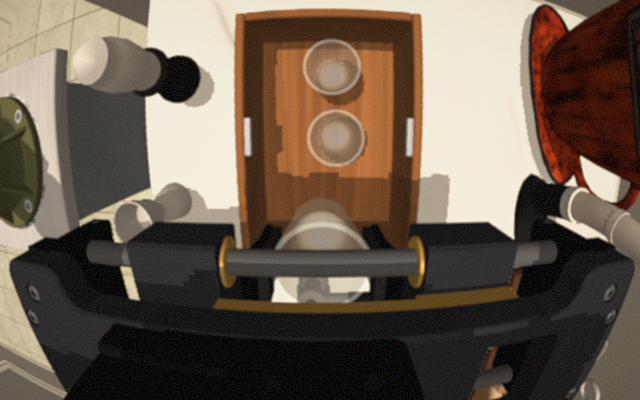

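>>> {"method": "play_rows", "body": {
  "series": [30,-0.001,0.003,0.022,0,0,0,30,-0.001,0.004,0.043,-0.3,0,0,30,-0.002,0.004,0.065,-0.4,-0.2,0,30,-0.002,0.005,0.087,-0.5,-0.3,0,30,-0.003,0.005,0.108,-0.6,-0.4,0,30,-0.003,0.005,0.122,-0.6,-0.4,0,30,-0.003,0.005,0.128,-0.6,-0.4,0,30,-0.003,0.005,0.13,-0.6,-0.4,0,30,-0.003,0.005,0.13,-0.6,-0.4,0]
}}

```text
time: 35.97
position: [0.5364, -0.0467, 0.0344]
tool_rot: [2.22, 2.22, 0.002]
ft_force: [-0.2, 0.3, -0.5]
grip_width: 0.519
```

```bash
python3 - <<'E'
from h import *
s=st()
E
```

```text
t 35.97 p [ 0.5364 -0.0467  0.0344] rv [2.2203e+00 2.2201e+00 2.0000e-03] w 0.519 f [-0.2  0.3 -0.5]
```

Not quite touching; lower 3 mm, then release.

>>> {"method": "play_rows", "body": {
  "series": [30,0,0,0.002,0,0,0,30,0,0,0.003,0,0,0,30,0,0,0.003,0,0,0,30,0,0,0.003,0,0,0]
}}

```text
time: 36.3
position: [0.5371, -0.0464, 0.0326]
tool_rot: [2.219, 2.219, 0.003]
ft_force: [-2.5, 1.0, 5.3]
grip_width: 0.518
```

>>> {"method": "play_rows", "body": {
  "series": [75,0,0,0,0,0,0,75,0,0,0,0,0,0,75,0,0,0,0,0,0,75,0,0,0,0,0,0,75,0,0,-0.02,0,0,0,75,0,0,-0.05,0,0,0,75,0,0,-0.085,0,0,0,75,0,0,-0.12,0,0,0,75,0,0,-0.155,0,0,0,75,0,0,-0.19,0,0,0]
}}

```text
time: 37.13
position: [0.5351, -0.0464, 0.2222]
tool_rot: [2.22, 2.221, 0.001]
ft_force: [0.7, -0.8, 0.6]
grip_width: 0.744
```

```bash
python3 - <<'E'
from h import *
d=snap('wrist','wi4'); d=snap('scene','si4');s=st()
crop('si4',260,120,420,280,4,'si4c')
go([down(.51,-.30,.23,0)],step=.041)
E
```

```text
t 37.23 p [ 0.5391 -0.0464  0.227 ] rv [2.214  2.2144 0.0108] w 0.754 f [ 1.2  0.2 -0.5]
t 37.23 p [ 0.5391 -0.0464  0.227 ] rv [2.214  2.2144 0.0108] w 0.754 f [ 1.2  0.2 -0.5]
7
[100, -0.036, -0.004, 0.0, 0.1, 0.0, 0.0, 100, -0.072, -0.008, -0.001, 0.2, 0.0, 0.0, 100, -0.109, -0.012, -0.001, 0.3, 0.1, 0.0, 100, -0.145, -0.017, -0.002, 0.4, 0.1, 0.0, 100, -0.181, -0.021, -0.002, 0.5, 0.1, 0.0, 100, -0.217, -0.025, -0.002, 0.6, 0.1, 0.0, 100, -0.254, -0.029, -0.003, 0.7, 0.1, 0.0]
```

View pics/wi4.png

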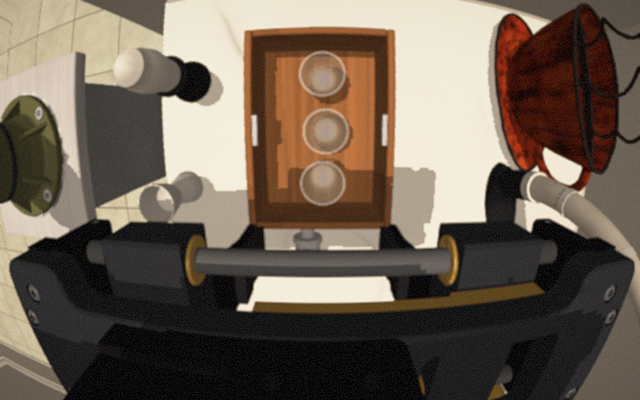

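View pics/si4c.png

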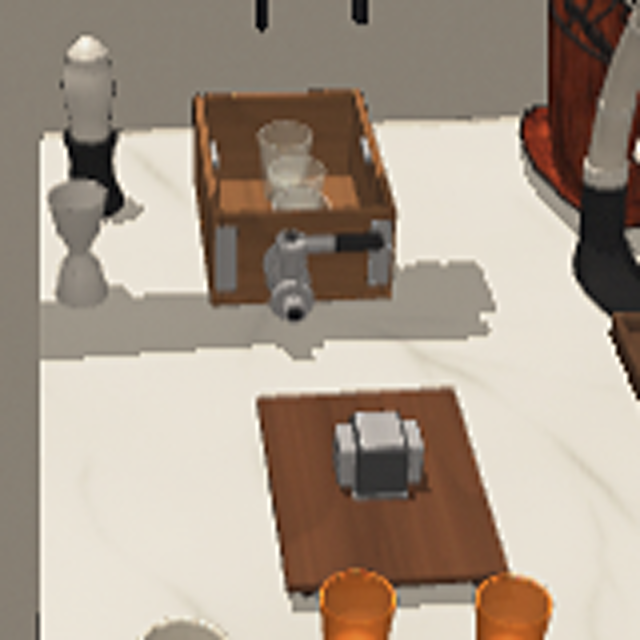

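>>> {"method": "play_rows", "body": {
  "series": [100,-0.036,-0.004,0,0,0,0,100,-0.072,-0.008,-0.001,0.2,0,0,100,-0.109,-0.012,-0.001,0.3,0,0,100,-0.145,-0.017,-0.002,0.4,0,0,100,-0.181,-0.021,-0.002,0.5,0,0,100,-0.217,-0.025,-0.002,0.6,0,0,100,-0.28,-0.005,-0.003,0.6,0,0,100,-0.31,0,-0.003,0.6,0,0,100,-0.31,0,-0.003,0.6,0,0]
}}

```text
time: 37.98
position: [0.5338, -0.3642, 0.2217]
tool_rot: [-2.225, -2.209, 0.016]
ft_force: [-1.6, -0.8, -0.8]
grip_width: 0.998
```

```bash
python3 - <<'E'
from h import *
d=snap('wrist','wj1'); s=st()
crop('wj1',230,0,450,240,3,'wj1c')
d=load('wi4')
for p in [(245,30.5),(395,30),(393,224),(246,225)]: print(onz(d,*p,.086,True).round(4))
E
```

```text
t 38.03 p [ 0.5337 -0.3643  0.2213] rv [-2.2259 -2.2077  0.0152] w 0.998 f [-1.  -1.3 -0.4]
[0.4617 0.1125 0.086 ]
[0.6071 0.1127 0.086 ]
[ 0.6097 -0.0834  0.086 ]
[ 0.4574 -0.0844  0.086 ]
```

View pics/wj1c.png

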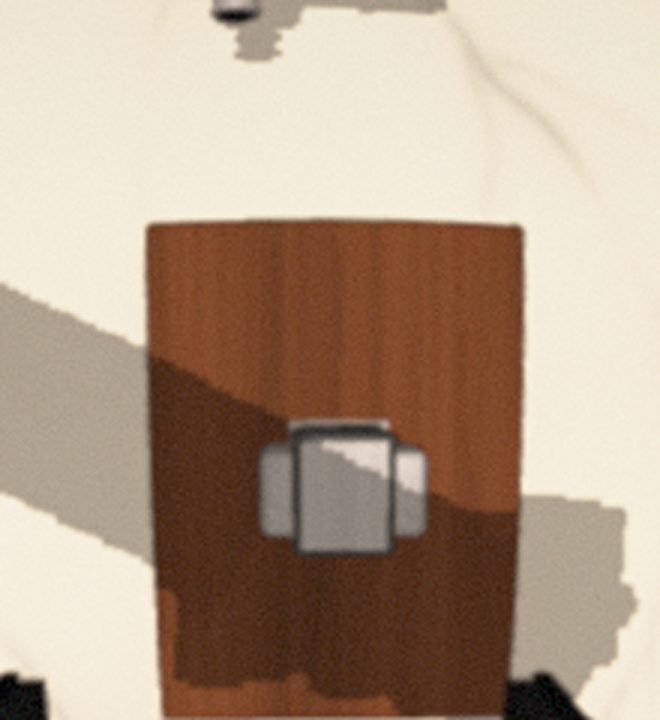

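```bash
python3 - <<'E'
from h import *
d=load('wj1'); f=lambda x,y:((x+.5)/3-.5+230,(y+.5)/3-.5)
b=np.array([onz(d,*f(*p),.069,True)[:2] for p in [(297,433),(393,433),(391,552),(298,552)]]);print(b.round(4),b.mean(0))
c=np.array([onz(d,*f(*p),.0255,True)[:2] for p in [(147,225),(523,227),(507,716),(163,716)]]);print(c.round(4),c.mean(0))
E
```

```text
[[ 0.5401 -0.3218]
 [ 0.5726 -0.3218]
 [ 0.5725 -0.363 ]
 [ 0.5403 -0.3628]] [ 0.55635092 -0.3423364 ]
[[ 0.4842 -0.2439]
 [ 0.6284 -0.2437]
 [ 0.6289 -0.4431]
 [ 0.4845 -0.4416]] [ 0.55650207 -0.34304286]
```

```bash
python3 - <<'E'
from h import *
go([down(.5563,-.3442,.11,0),down(.5563,-.3442,.031,0)])
E
```

```text
t 38.03 p [ 0.5337 -0.3643  0.2213] rv [-2.2259 -2.2077  0.0152] w 0.998 f [-1.  -1.3 -0.4]
5
[100, 0.007, 0.008, 0.037, -0.2, 0.0, -0.2, 100, 0.014, 0.016, 0.074, -0.4, 0.1, -0.3, 100, 0.02, 0.024, 0.111, -0.7, 0.1, -0.5, 100, 0.021, 0.024, 0.15, -0.7, 0.1, -0.5, 100, 0.021, 0.025, 0.19, -0.7, 0.1, -0.5]
```

>>> {"method": "play_rows", "body": {
  "series": [100,0.01,0.012,0.03,-0.2,0,-0.2,100,0.02,0.024,0.06,-0.5,0,-0.5,100,0.02,0.024,0.09,-0.6,0,-0.5,100,0.02,0.024,0.12,-0.6,0,-0.5,100,0.02,0.024,0.15,-0.6,0,-0.5,100,0.02,0.024,0.175,-0.6,0,-0.5,100,0.02,0.024,0.186,-0.6,0,-0.5,100,0.02,0.024,0.186,-0.6,0,-0.5,100,0.02,0.024,0.186,-0.6,0,-0.5]
}}

```text
time: 38.78
position: [0.558, -0.336, 0.0375]
tool_rot: [2.211, 2.232, 0.001]
ft_force: [0.8, -0.5, -0.2]
grip_width: 0.998
```

```bash
python3 - <<'E'
from h import *
d=snap('wrist','wj2'); s=st(); m=Ro.from_rotvec(s['tool_rot']).as_matrix(); print(np.degrees(np.arctan2(m[1,1],m[0,1])),m[:,2].round(4))
E
```

```text
t 38.83 p [ 0.5589 -0.3366  0.0389] rv [2.2092e+00 2.2297e+00 2.2000e-03] w 1.003 f [0.1 0.3 0.3]
0.5295689912889411 [ 0.003 -0.001 -1.   ]
```

View pics/wj2.png

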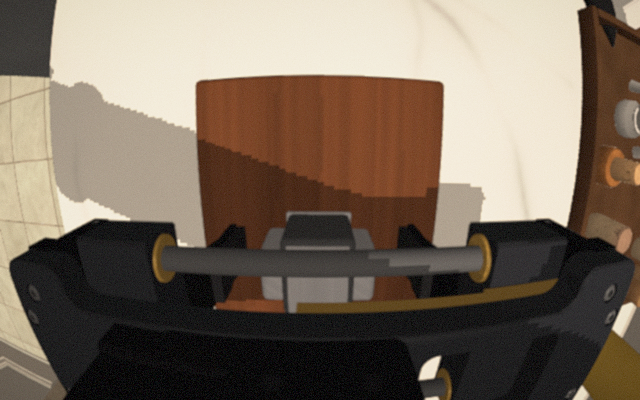

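>>> {"method": "play_rows", "body": {
  "series": [100,-0.004,-0.002,0.004,0,0,0.4,100,-0.0075,-0.003,0.007,0,0,0.4,100,-0.0075,-0.003,0.008,0,0,0.4,100,-0.0075,-0.003,0.008,0,0,0.4]
}}

```text
time: 39.17
position: [0.5546, -0.3449, 0.0297]
tool_rot: [2.22, 2.221, 0.001]
ft_force: [0.3, 0.3, -0.8]
grip_width: 0.999
```

```bash
python3 - <<'E'
from h import *
d=snap('wrist','wj3'); s=st(); m=Ro.from_rotvec(s['tool_rot']).as_matrix(); print(np.degrees(np.arctan2(m[1,1],m[0,1])),m[:,2].round(4))
E
```

```text
t 39.22 p [ 0.5549 -0.3444  0.0298] rv [2.2190e+00 2.2219e+00 1.1000e-03] w 1.0 f [-0.5  0.4 -0.1]
0.07519965627917617 [ 1.5e-03 -5.0e-04 -1.0e+00]
```

Good alignment. Pinch with 27 N, then lift.

>>> {"method": "play_rows", "body": {
  "series": [60,0,0.001,0,0,0,0,40,0,0.001,0,0,0,0,40,0,0.001,0,0,0,0,40,0,0.001,0,0,0,0,40,0,0.001,0,0,0,0,40,0,0.001,0,0,0,0,40,0,0.001,0,0,0,0,40,0,0.001,0,0,0,0],
  "force": 27
}}

```text
time: 39.88
position: [0.556, -0.3439, 0.0295]
tool_rot: [2.218, 2.223, 0.001]
ft_force: [-0.8, 0.3, 0.3]
grip_width: 0.485
```

>>> {"method": "play_rows", "body": {
  "series": [40,0,0,-0.01,0,0,0,40,0,0,-0.03,0,0,0,40,0,0,-0.06,0,0,0,40,0,0,-0.09,0,0,0,40,0,0,-0.12,0,0,0,40,0,0,-0.15,0,0,0,40,0,0,-0.18,0,0,0,40,0,0,-0.2,0,0,0,40,0,0,-0.21,0,0,0,40,0,0,-0.21,0,0,0]
}}

```text
time: 40.72
position: [0.5566, -0.3443, 0.2422]
tool_rot: [2.216, 2.22, 0.002]
ft_force: [0.0, -0.2, -4.2]
grip_width: 0.468
```

```bash
python3 - <<'E'
from h import *
d=snap('wrist','wj4');s=st()
go([down(.5335,.0106,.24,0.1)],step=.038,g=40)
E
```

```text
t 40.77 p [ 0.5558 -0.3439  0.2398] rv [2.2179e+00 2.2225e+00 1.2000e-03] w 0.472 f [ 1.1  0.5 -3.9]
t 40.77 p [ 0.5558 -0.3439  0.2398] rv [2.2179e+00 2.2225e+00 1.2000e-03] w 0.472 f [ 1.1  0.5 -3.9]
10
[40, 0.035, -0.002, 0.0, 0.0, 0.0, 0.0, 40, 0.071, -0.004, 0.0, 0.0, 0.0, 0.0, 40, 0.106, -0.006, 0.0, 0.0, 0.0, 0.0, 40, 0.142, -0.009, 0.0, 0.0, 0.0, 0.0, 40, 0.177, -0.011, 0.0, 0.1, 0.0, 0.0, 40, 0.213, -0.013, 0.0, 0.1, 0.0, 0.0, 40, 0.248, -0.015, 0.0, 0.1, 0.0, 0.0, 40, 0.284, -0.017, 0.0, 0.1, 0.0, 0.0, 40, 0.319, -0.019, 0.0, 0.1, 0.0, 0.0, 40, 0.355, -0.022, -0.001, 0.1, 0.0, 0.0]
```

View pics/wj4.png

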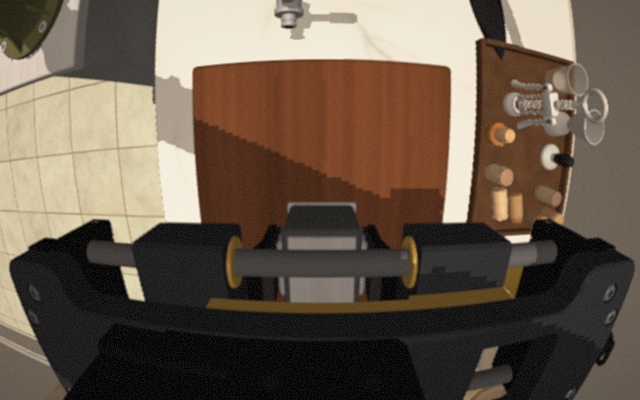

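```bash
python3 - <<'E'
from h import *
for t in ['wl4','wj4']:
    im=cv2.imread(f'pics/{t}.png').astype(float)
    g=im[40:90,240:400,0]; prof=g.mean(1); d=np.abs(np.diff(prof)); i=d.argmax(); print(t,'edge row',40+i,(d[i-2:i+3]*np.arange(i-2,i+3)).sum()/d[i-2:i+3].sum()+40.5)
    for r in (90,120,150):
        row=im[r-3:r+4,:,0].mean(0); dd=np.diff(row); a=150+dd[150:250].argmin(); b=400+dd[400:480].argmax(); print(r,a,b)
    z=.096
E
```

```text
wl4 edge row 56 56.36674025018396
90 192 450
120 193 449
150 194 448
wj4 edge row 59 59.59118464258651
90 192 450
120 192 449
150 194 448
```

```bash
python3 - <<'E'
from h import *
d=load('wl4'); e=load('wj4')
print(onz(d,322,56.4,.096,True),onz(d,322,59.6,.096,True)); print(onz(e,322,59.6,.2354,True)-[.5558,-.3439,.24], onz(d,322,56.4,.096,True)-[.5334,.0106,.1005])
E
```

```text
[0.53380492 0.11287347 0.096     ] [0.53381205 0.1111049  0.096     ]
[ 0.00144443  0.10053391 -0.0046    ] [ 0.00040492  0.10227347 -0.0045    ]
```

>>> {"method": "play_rows", "body": {
  "series": [40,0.03,-0.002,0,0,0,0,40,0.066,-0.004,0,0,0,0,40,0.104,-0.006,0,0,0,0,40,0.142,-0.009,0,0,0,0,40,0.18,-0.011,0,0,0,0,40,0.218,-0.013,0,0,0,0,40,0.256,-0.016,0,0,0,0,40,0.294,-0.018,0,0,0,0,40,0.33,-0.02,0,0,0,0,40,0.356,-0.022,0,0,0,0]
}}

```text
time: 41.6
position: [0.5309, 0.0162, 0.237]
tool_rot: [-2.213, -2.226, 0.001]
ft_force: [0.5, 0.6, -2.7]
grip_width: 0.464
```

>>> {"method": "play_rows", "body": {
  "series": [40,0,0,0,0,0,0,40,0,0,0.02,0,0,0,40,0,0,0.05,0,0,0,40,0,0,0.08,0,0,0,40,0,0,0.1,0,0,0,40,0,0,0.1,0,0,0,40,0,0,0.1,0,0,0]
}}

```text
time: 42.18
position: [0.531, 0.0117, 0.1371]
tool_rot: [-2.217, -2.221, 0.004]
ft_force: [0.4, -0.2, -3.0]
grip_width: 0.474
```

```bash
python3 - <<'E'
from h import *
d=snap('scene','sk1');s=st(); m=Ro.from_rotvec(s['tool_rot']).as_matrix(); print(np.degrees(np.arctan2(m[1,1],m[0,1])),m[:,2].round(4)); crop('sk1',280,90,400,220,5,'sk1c')
go([down(.5333,.0123,.122,0.1)],step=.038,g=40)
E
```

```text
t 42.23 p [0.5327 0.0118 0.139 ] rv [-2.2191 -2.2232 -0.    ] w 0.471 f [ 0.7 -0.1 -2.8]
0.10512438079973026 [-2.e-04  3.e-04 -1.e+00]
t 42.23 p [0.5327 0.0118 0.139 ] rv [-2.2191 -2.2232 -0.    ] w 0.471 f [ 0.7 -0.1 -2.8]
1
[40, 0.0, 0.001, 0.017, 0.0, 0.0, 0.0]
```

View pics/sk1c.png

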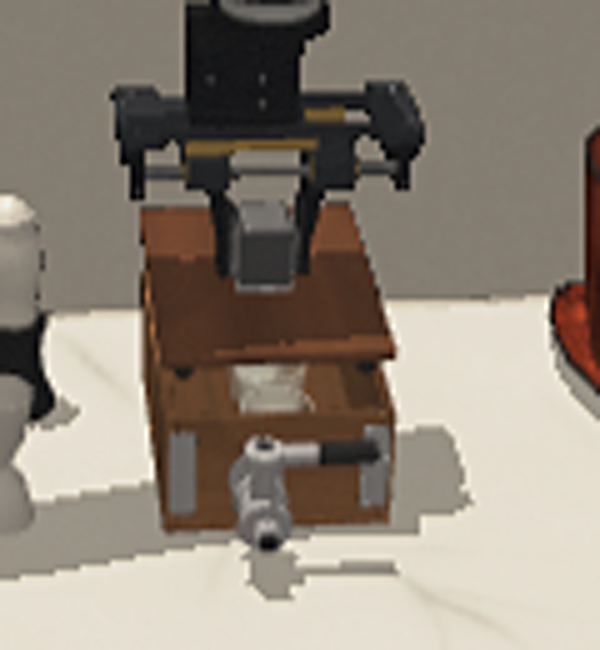

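>>> {"method": "play_rows", "body": {
  "series": [40,0.0005,0.0008,0.008,0,0,0,40,0.0005,0.0008,0.016,0,0,0,40,0.0005,0.0008,0.02,0,0,0,40,0.0005,0.0008,0.024,0,0,0,40,0.0005,0.0008,0.028,0,0,0,40,0.0005,0.0008,0.032,0,0,0,40,0.0005,0.0008,0.032,0,0,0]
}}

```text
time: 42.82
position: [0.5333, 0.0124, 0.1065]
tool_rot: [-2.219, -2.224, 0.0]
ft_force: [-0.4, -0.3, -3.9]
grip_width: 0.471
```

```bash
python3 - <<'E'
from h import *
s=st()
E
```

```text
t 42.82 p [0.5333 0.0124 0.1065] rv [-2.2192e+00 -2.2236e+00  4.0000e-04] w 0.471 f [-0.4 -0.3 -3.9]
```

Feet are inside without contact force. Lower to the seat.

>>> {"method": "play_rows", "body": {
  "series": [40,0,0,0.002,0,0,0,40,0,0,0.004,0,0,0,40,0,0,0.006,0,0,0,40,0,0,0.007,0,0,0,40,0,0,0.007,0,0,0,40,0,0,0.007,0,0,0]
}}

```text
time: 43.32
position: [0.534, 0.0125, 0.1004]
tool_rot: [2.218, 2.223, 0.001]
ft_force: [1.1, 0.8, -4.0]
grip_width: 0.473
```

```bash
python3 - <<'E'
from h import *
d=snap('scene','sk2'); s=st(); crop('sk2',280,90,400,220,5,'sk2c')
E
```

```text
t 43.37 p [0.534  0.0125 0.1004] rv [2.2185e+00 2.2229e+00 1.2000e-03] w 0.473 f [-0.5 -0.3 -3.5]
```

View pics/sk2c.png

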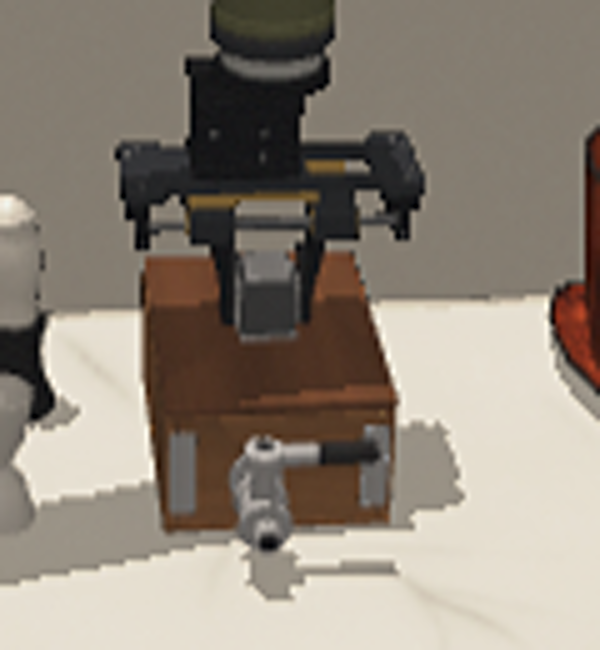

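Nearly down; still carrying its weight. Press 2–3 mm further.

>>> {"method": "play_rows", "body": {
  "series": [40,0,0,0.001,0,0,0,40,0,0,0.002,0,0,0,40,0,0,0.002,0,0,0,40,0,0,0.002,0,0,0]
}}

```text
time: 43.7
position: [0.5341, 0.0125, 0.1002]
tool_rot: [2.218, 2.222, 0.0]
ft_force: [-4.9, -0.3, 9.0]
grip_width: 0.47
```

>>> {"method": "play_rows", "body": {
  "series": [70,0,0,0,0,0,0,100,0,0,0,0,0,0,100,0,0,0,0,0,0,100,0,0,0,0,0,0,100,0,0,0,0,0,0,100,0,0,-0.03,0,0,0,100,0,0,-0.07,0,0,0,100,-0.02,0,-0.11,0,0,0,100,-0.04,0,-0.15,0,0,0,100,-0.06,0.01,-0.16,0,0,0]
}}

```text
time: 44.53
position: [0.5454, -0.0467, 0.2645]
tool_rot: [2.211, 2.221, 0.008]
ft_force: [1.5, 1.1, 0.8]
grip_width: 0.992
```

```bash
python3 - <<'E'
from h import *
d=snap('wrist','wk3'); d2=snap('side','sdk3'); s=st(); crop('wk3',220,0,440,240,3,'wk3c'); crop('sdk3',240,110,330,200,7,'sdk3c')
E
```

```text
t 44.63 p [ 0.5469 -0.0526  0.2622] rv [2.2202 2.2098 0.0063] w 1.002 f [ 0.2 -1.3 -0.7]
```

View pics/wk3c.png

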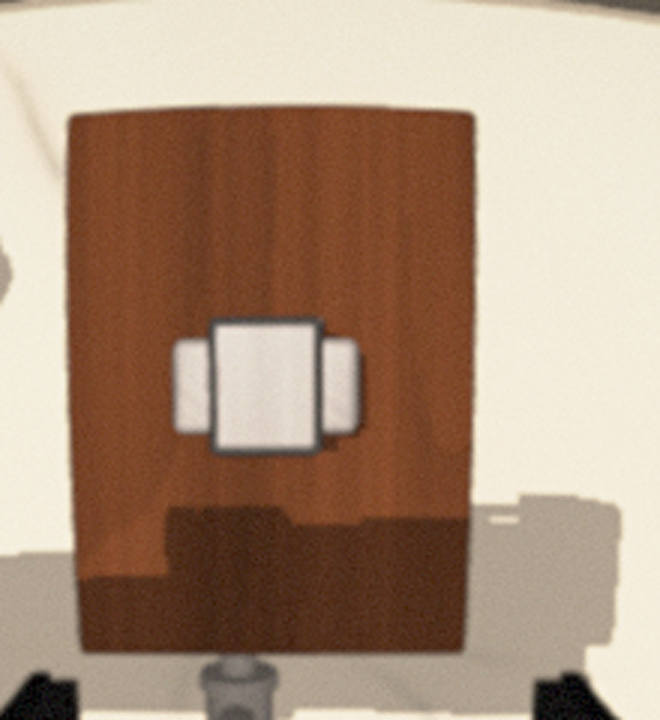

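View pics/sdk3c.png

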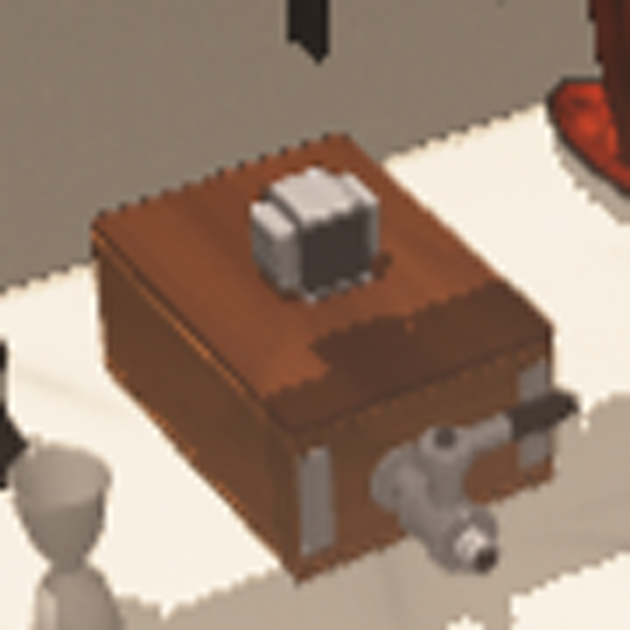

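```bash
python3 - <<'E'
from h import *
d=load('wk3'); f=lambda x,y:((x+.5)/3-.5+220,(y+.5)/3-.5)
b=np.array([onz(d,*f(*p),.1395,True)[:2] for p in [(212,320),(321,320),(319,453),(213,453)]]);print(b.round(4),b.mean(0))
c=np.array([onz(d,*f(*p),.096,True)[:2] for p in [(68,115),(475,115),(463,652),(83,652)]]);print(c.round(4),c.mean(0))
q=np.array([onz(d,*f(*p),.135,True)[:2] for p in [(173,385),(360,385)]]);print(q.round(4))
go([down(.55,-.15,.25,45),down(.569,-.131,.2,90)])
E
```

```text
[[ 0.5184  0.0332]
 [ 0.5515  0.0331]
 [ 0.5511 -0.0079]
 [ 0.5184 -0.0078]] [0.53483953 0.0126354 ]
[[ 0.4621  0.1125]
 [ 0.6071  0.1114]
 [ 0.607  -0.0868]
 [ 0.4632 -0.0871]] [0.53483972 0.01249111]
[[0.5057 0.0132]
 [0.5638 0.013 ]]
t 44.63 p [ 0.5469 -0.0526  0.2622] rv [2.2202 2.2098 0.0063] w 1.002 f [ 0.2 -1.3 -0.7]
14
[100, -0.014, 0.0, 0.002, 0.1, 0.1, -6.5, 100, -0.028, 0.001, 0.004, 0.1, 0.1, -12.9, 100, -0.042, 0.001, 0.005, 0.2, 0.2, -19.4, 100, -0.056, 0.002, 0.007, 0.2, 0.2, -25.9, 100, -0.07, 0.002, 0.009, 0.3, 0.3, -32.3, 100, -0.083, 0.003, 0.011, 0.4, 0.3, -38.8, 100, -0.097, 0.003, 0.013, 0.4, 0.4, -45.3, 100, -0.095, 0.006, 0.02, 0.4, 0.4, -51.7, 100, -0.092, 0.009, 0.027, 0.4, 0.5, -58.1, 100, -0.089, 0.011, 0.034, 0.4, 0.5, -64.6]
[100, -0.086, 0.014, 0.041, 0.3, 0.5, -71.0, 100, -0.084, 0.017, 0.048, 0.3, 0.5, -77.4, 100, -0.081, 0.019, 0.056, 0.3, 0.6, -83.8, 100, -0.078, 0.022, 0.063, 0.3, 0.6, -90.3]
```

>>> {"method": "play_rows", "body": {
  "series": [100,-0.014,0,0.002,0,0,-6.5,100,-0.028,0.001,0.004,0,0,-12.9,100,-0.042,0.001,0.005,0,0,-19.4,100,-0.056,0.002,0.007,0,0,-25.9,100,-0.07,0.002,0.009,0,0,-32.3,100,-0.083,0.003,0.011,0,0,-38.8,100,-0.097,0.003,0.013,0.4,0.4,-45.3,100,-0.095,0.006,0.02,0.4,0.4,-51.7,70,-0.092,0.009,0.027,0.4,0.5,-58.1,50,-0.089,0.011,0.034,0.4,0.5,-64.6],
  "force": 10
}}

```text
time: 45.47
position: [0.5551, -0.1362, 0.2231]
tool_rot: [-0.678, -3.057, -0.003]
ft_force: [-0.0, -0.5, -1.2]
grip_width: 0.92
```

>>> {"method": "play_rows", "body": {
  "series": [35,0.002,0.002,0.008,0,0,-6.5,35,0.004,0.003,0.015,0,0,-13,35,0.004,0.003,0.022,0,0,-19.5,35,0.004,0.003,0.03,0,0,-25.5,35,0.004,0.003,0.03,0,0,-25.5,35,0.004,0.003,0.03,0,0,-25.5]
}}

```text
time: 45.97
position: [0.552, -0.1314, 0.1935]
tool_rot: [0.002, -3.131, -0.007]
ft_force: [0.3, 0.5, 0.6]
grip_width: 0.477
```

```bash
python3 - <<'E'
from h import *
d=snap('wrist','wm1'); s=st()
go([down(.5700,-.1312,.14,90),down(.5700,-.1312,.069,90)],g=35)
E
```

```text
t 46.02 p [ 0.5524 -0.1316  0.1942] rv [ 1.7000e-03 -3.1324e+00 -5.9000e-03] w 0.436 f [ 0.4 -1.2  0.7]
t 46.02 p [ 0.5524 -0.1316  0.1942] rv [ 1.7000e-03 -3.1324e+00 -5.9000e-03] w 0.436 f [ 0.4 -1.2  0.7]
4
[35, -0.009, 0.0, 0.027, 0.1, -0.3, 0.0, 35, -0.018, 0.0, 0.054, 0.2, -0.5, 0.1, 35, -0.018, 0.0, 0.09, 0.2, -0.5, 0.1, 35, -0.019, 0.0, 0.125, 0.2, -0.5, 0.1]
```

View pics/wm1.png

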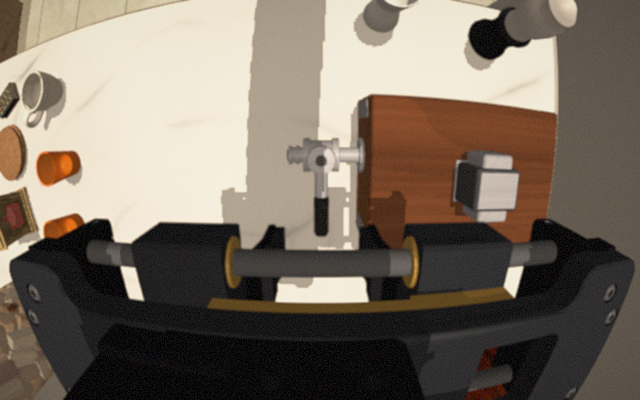

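>>> {"method": "play_rows", "body": {
  "series": [35,-0.009,0,0.027,0,-0.3,0,35,-0.018,0,0.054,0,-0.5,0,35,-0.018,0,0.085,0,-0.5,0,35,-0.018,0,0.11,0,-0.5,0,35,-0.018,0,0.124,0,-0.5,0,35,-0.018,0,0.124,0,-0.5,0,35,-0.018,0,0.124,0,-0.5,0]
}}

```text
time: 46.6
position: [0.5697, -0.1314, 0.0707]
tool_rot: [0.005, -3.142, -0.006]
ft_force: [0.5, 0.9, 0.7]
grip_width: 0.35
```

```bash
python3 - <<'E'
from h import *
d=snap('wrist','wm2'); s=st()
E
```

```text
t 46.65 p [ 0.5706 -0.1315  0.0718] rv [-0.0049  3.1395  0.0044] w 0.351 f [-0.1 -0.   0.4]
```

View pics/wm2.png

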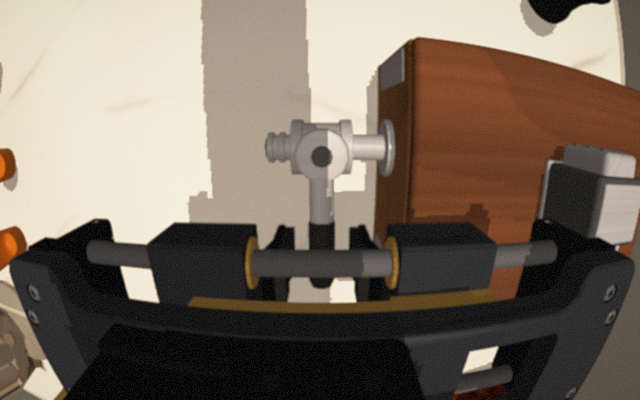

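>>> {"method": "play_rows", "body": {
  "series": [0,0,0,0.002,0,0,0,0,0,0,0.002,0,0,0,0,0,0,0.002,0,0,0,0,0,0,0.002,0,0,0,0,0,0,0.002,0,0,0],
  "force": 12
}}

```text
time: 47.07
position: [0.5699, -0.1316, 0.0692]
tool_rot: [-0.005, 3.14, 0.004]
ft_force: [-0.3, 0.4, 2.6]
grip_width: 0.135
```

```bash
python3 - <<'E'
from h import *
s=st()
P=s['position'];r0=Ro.from_rotvec(s['tool_rot'])
h=np.array([.5190,-.1318]); rr=np.linalg.norm(P[:2]-h);print(rr)
w=[down(h[0]+rr*np.cos(np.radians(a)),h[1]+rr*np.sin(np.radians(a)),P[2],a+90) for a in np.arange(-5,-94,-5)]
pr(rows(P,r0,w,1,20),0)
E
```

```text
t 47.07 p [ 0.5699 -0.1316  0.0692] rv [-0.0053  3.1403  0.0044] w 0.135 f [-0.3  0.4  2.6]
0.05094004411387321
18
[0, 0.0, -0.005, 0.0, 0.2, 0.1, 5.2, 0, 0.001, -0.009, 0.0, 0.2, 0.1, 10.2, 0, 0.002, -0.013, 0.0, 0.2, 0.0, 15.2, 0, 0.003, -0.018, 0.0, 0.2, 0.0, 20.2, 0, 0.005, -0.022, 0.0, 0.2, 0.0, 25.2, 0, 0.007, -0.026, 0.0, 0.2, 0.0, 30.2, 0, 0.009, -0.029, 0.0, 0.2, 0.0, 35.2, 0, 0.012, -0.033, 0.0, 0.2, 0.0, 40.2, 0, 0.015, -0.036, 0.0, 0.2, 0.0, 45.2, 0, 0.018, -0.039, 0.0, 0.2, 0.0, 50.2]
[0, 0.022, -0.042, 0.0, 0.2, 0.0, 55.2, 0, 0.026, -0.044, 0.0, 0.2, 0.0, 60.2, 0, 0.03, -0.046, 0.0, 0.2, 0.0, 65.2, 0, 0.034, -0.048, 0.0, 0.2, 0.0, 70.2, 0, 0.038, -0.049, 0.0, 0.2, 0.0, 75.2, 0, 0.042, -0.05, 0.0, 0.2, -0.1, 80.2, 0, 0.047, -0.051, 0.0, 0.2, -0.1, 85.2, 0, 0.051, -0.051, 0.0, 0.2, -0.1, 90.2]
```

>>> {"method": "play_rows", "body": {
  "series": [0,0,-0.005,0,0,0,5,0,0.001,-0.009,0,0,0,10,0,0.002,-0.013,0,0,0,15,0,0.003,-0.018,0,0,0,20,0,0.005,-0.022,0,0,0,25,0,0.007,-0.026,0,0,0,30,0,0.009,-0.029,0,0,0,35,0,0.012,-0.033,0,0,0,40,0,0.015,-0.036,0,0,0,45,0,0.018,-0.039,0,0,0,50]
}}

```text
time: 47.9
position: [0.5519, -0.1708, 0.0691]
tool_rot: [-1.328, -2.847, -0.004]
ft_force: [-1.9, 1.1, 4.5]
grip_width: 0.137
```

```bash
python3 - <<'E'
from h import *
snap('wrist','wm3');s=st()
P=s['position'];r0=Ro.from_rotvec(s['tool_rot'])
m=r0.as_matrix(); yaw=np.degrees(np.arctan2(m[1,1],m[0,1]))
h=np.array([.5190,-.1318]); v=P[:2]-h; print(np.linalg.norm(v),np.degrees(np.arctan2(v[1],v[0])),yaw-90)
rr=.051
w=[down(h[0]+rr*np.cos(np.radians(a)),h[1]+rr*np.sin(np.radians(a)),P[2],a+90) for a in np.linspace(yaw-90-5,-93,9)]
pr(rows(P,r0,w,1,20),0)
E
```

```text
t 47.95 p [ 0.5513 -0.1714  0.0691] rv [-1.3344 -2.8431 -0.0038] w 0.136 f [-1.9 -0.5  6.1]
0.051051101576584566 -50.79382785029714 -50.28499449255327
9
[0, 0.0, -0.004, 0.0, 0.1, -0.1, 5.0, 0, 0.001, -0.008, 0.0, 0.1, -0.1, 9.7, 0, 0.002, -0.012, 0.0, 0.1, -0.1, 14.4, 0, 0.003, -0.016, 0.0, 0.1, -0.1, 19.1, 0, 0.004, -0.02, 0.0, 0.1, -0.1, 23.9, 0, 0.006, -0.024, 0.0, 0.1, -0.1, 28.6, 0, 0.008, -0.028, 0.0, 0.1, -0.1, 33.3, 0, 0.011, -0.031, 0.0, 0.1, -0.1, 38.0, 0, 0.014, -0.034, 0.0, 0.1, -0.1, 42.7]
```

>>> {"method": "play_rows", "body": {
  "series": [0,0,-0.004,0,0,0,5,0,0.001,-0.008,0,0,0,10,0,0.002,-0.012,0,0,0,14.5,0,0.003,-0.016,0,0,0,19,0,0.004,-0.02,0,0,0,24,0,0.006,-0.024,0,0,0,28.5,0,0.008,-0.028,0,0,0,33,0,0.011,-0.031,0,0,0,38,0,0.014,-0.034,0,0,0,42.5,0,0.014,-0.034,0,0,0,42.5]
}}

```text
time: 48.78
position: [0.5184, -0.183, 0.0692]
tool_rot: [2.264, 2.173, 0.006]
ft_force: [3.1, -2.7, 0.4]
grip_width: 0.137
```

```bash
python3 - <<'E'
from h import *
snap('wrist','wm4');s=st()
m=Ro.from_rotvec(s['tool_rot']).as_matrix(); print(np.degrees(np.arctan2(m[1,1],m[0,1]))-90)
E
```

```text
t 48.83 p [ 0.5183 -0.183   0.0692] rv [2.2615 2.177  0.0057] w 0.143 f [ 3.5 -3.1  1.5]
-92.1825209450255
```

View pics/wm4.png

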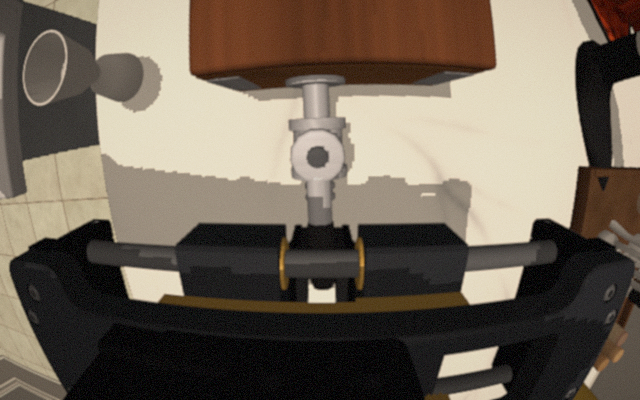

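Open against its stop (reaction force present). Push 1 mm more, then release and withdraw.

>>> {"method": "play_rows", "body": {
  "series": [0,0,-0.002,0,0,0,1,0,0,-0.002,0,0,0,1,30,0,0,0,0,0,0,30,0,0,0,0,0,0,30,0,0,0,0,0,0,30,0,0,-0.03,0,0,0,30,0,0,-0.07,0,0,0,30,0,0,-0.11,0,0,0,60,-0.02,0,-0.15,0,0,0,60,-0.05,0,-0.18,0,0,0]
}}

```text
time: 49.67
position: [0.5156, -0.2262, 0.2486]
tool_rot: [-2.256, -2.183, -0.007]
ft_force: [1.2, 0.1, -0.0]
grip_width: 0.379
```

>>> {"method": "play_rows", "body": {
  "series": [60,-0.03,0,0,0,0,0,60,-0.06,0,0,0,0,0,60,-0.06,0,0,0,0,0,60,-0.06,0,0,0,0,0]
}}

```text
time: 50.0
position: [0.5108, -0.2915, 0.2442]
tool_rot: [-2.266, -2.169, -0.002]
ft_force: [0.6, 0.6, -1.4]
grip_width: 0.583
```

```bash
python3 - <<'E'
from h import *
d=snap('wrist','wn1'); snap('scene','sn1'); snap('side','sdn1'); s=st(); crop('sn1',262,120,402,310,4,'sn1c'); crop('wn1',220,0,460,240,3,'wn1c')
crop('sdn1',210,110,370,300,4,'sdn1c')
E
```

```text
t 50.15 p [ 0.5123 -0.2878  0.2446] rv [-2.2598 -2.1762 -0.0041] w 0.595 f [-0.3  0.6  0.9]
```

View pics/wn1c.png

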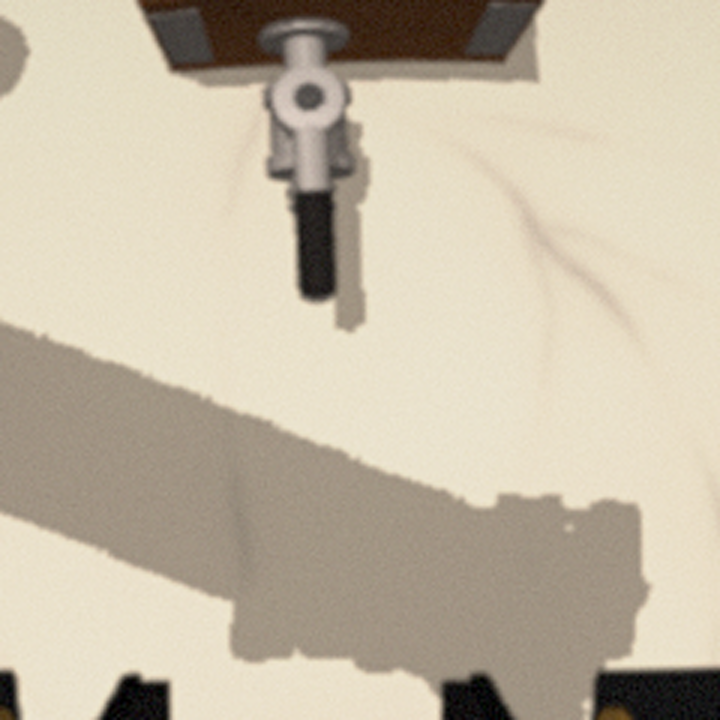

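View pics/sn1c.png

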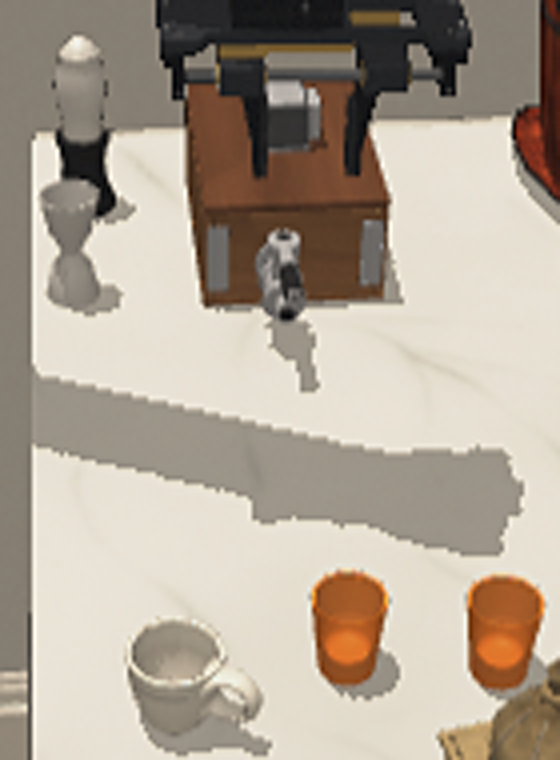

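View pics/sdn1c.png

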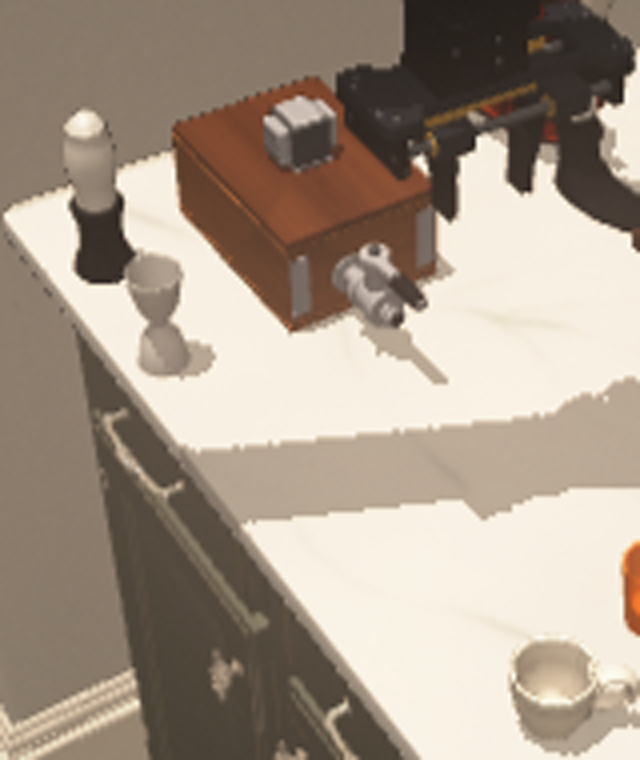

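```bash
python3 - <<'E'
from h import *
d=load('wn1'); f=lambda x,y:((x+.5)/3-.5+220,(y+.5)/3-.5)
h=onz(d,*f(309,96),.092,True);
for p,z in [((317,292),.09),((313,190),.09)]:
    t=onz(d,*f(*p),z,True);u=(t-h)[:2];print(h.round(4),t.round(4),np.linalg.norm(u),np.degrees(np.arctan2(u[1],u[0])))
# sleeve axis itself
a=onz(d,*f(314,195),.09,True);b=onz(d,*f(317,292),.09,True);u=b-a;print(np.degrees(np.arctan2(u[1],u[0])))
E
```

```text
[ 0.5192 -0.132   0.092 ] [ 0.5188 -0.2004  0.09  ] 0.06837296418185758 -90.34574300874833
[ 0.5192 -0.132   0.092 ] [ 0.519  -0.1652  0.09  ] 0.033153225973980134 -90.28123534582936
-90.86351068704556
```

Handle at −90° (fully open). Everything checks; hand in.

```bash
python3 - <<'E'
from h import *
st(); print(close_job())
E
```

```text
t 50.15 p [ 0.5123 -0.2878  0.2446] rv [-2.2598 -2.1762 -0.0041] w 0.595 f [-0.3  0.6  0.9]
the job is handed in; nothing more can be done
None
```

The whole sequence was carried out in order and the job was handed in at about 50 s; `close_job()` gives no verdict, so I don't know the official result.

**What I did:** I folded the arm over the top to clear the partition wall. Then I turned the valve shut, pinched the lid off and set it down on the right. The three clear glasses went into the box, the lid went back on and was released, and the valve was turned fully open.

**Last checks:**
- **Lid:** its middle measured (0.535, 0.0125), within about 1 mm of where it was before I lifted it. I measured 58 mm over both buttons, which means both are fully out.
- **Glasses:** all three stood upright and apart in the last pictures before the lid closed. I could not see them after that.
- **Valve:** the handle measured about −90.3° from the box's +x, so fully open.
- **Bystanders:** the jigger, ornament and cup look unmoved compared with the first pictures.
- **Arm:** it was clear of everything, with wrist force near zero.

No check failed. The only disagreement was in camera-measured sizes, which came out 2–3% small, so I took positions from centres.

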